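# Mark glaze sample tiles in a lever press

## Robot

A 7-joint arm with a two-finger parallel gripper is mounted at the origin on the work surface. World frame = base frame: x ahead of the robot, y to its left, z up, the work surface at z = 0. Lengths are in m, angles in rad, forces in N, time in s.
With the tool pointing down it reaches from about 0.4 to 0.85 m from the base axis. Payload 4.5 kg.
Tool frame: the origin (TCP) lies midway between the tips of the shut fingers; the grasp point (between the pads) lies 19 mm behind it (r.hold_point_z is the distance from the TCP to the grasp point, in m); z points along the fingers, y is the direction in which the jaws open and shut (so a half turn about z gives the same grasp; the last joint's range is limited). The gripper opens to 88 mm and grips with 3 to 60 N. Pads are 18 mm wide; open, the fingers measure 123 mm over their backs; the gripper's body (75 mm by 187 mm) begins 45 mm behind the grasp point.
Start: joints at [-1.08, 0.689, -0.195, 1.565, 0.157, 0.902, -0.215], TCP at [0.276, 0.561, 0.239] pointing down, gripper open.
Joint ranges: [-3.01, 3.01], [-0.46, 2.08], [-1.47, 1.51], [0.13, 2.56], [-1, 4.14], [0.04, 2.09], [-2.66, 2.66]. Speed limits (rad/s): [2.57, 2.57, 3.14, 3.14, 3.14, 3.14, 3.14].

## Interface

Orientations are given as a unit quaternion [x, y, z, w].
In Python, from plant import r gives the robot as it stands. The module is installed in compiled form; this text tells all that it offers.
- The arm moves only by the tool move_arm, never from a script. Its arguments are lists of equal length, an entry for each row: "turn": the turn, a rotation vector about the tool's x, y, z in units of 2 pi rad (1.0 is 2 pi rad), a list of three; "dp": the shift along the tool's x, y, z in units of 2.5 cm (1.0 is 2.5 cm), a list of three; "jaw": the closure, from -1 (fully open) to 1 (shut), so that 0 is half open. In form: {"turn": [[wx, wy, wz], ...], "dp": [[x, y, z], ...], "jaw": [jaw, ...]}. A call has 1 to 10 rows; each row shifts and turns the commanded pose from where the row before left it, along the tool's axes as they then stand; what a row does not reach is not made up. A row lasts 1/12 s, in which the tool goes at most 41.7 mm and 7.16 degrees, less where a joint would pass 70% of its speed; a pose out of reach is approached as far as the arm can. A call with a number of a shift or a turn outside -1 to 1 is refused whole. A call with a gripper value outside its range is refused whole. The fingers move at their own pace and stop on an object; "newtons" is the grip in N (left out, the last holds). Time passes only in rows, so rows that do not move let the fingers close. It gives the time, the measured TCP pose, the force and the opening at its end, in the units of the state.
- r.get_state(): the state, without advancing time (a new reading comes with each control period).
- r.snapshot(name): name is "side" or "top" or "wrist"; returns a dict with "frame" (480x640x3 uint8, blue, green, red), "mtx" (3x3 intrinsics, pixels), "k1" (the pictures are not rectified: a ray, as slopes to the right and down, at radius r is drawn at 1 + k1 r^2 times it, then the intrinsics apply), "origin" and "orientation" of the camera in the world; the wrist camera has in their place "tool_from_camera" (4x4, takes a point from camera to tool coordinates, whose origin is the TCP and whose axes are the flange's). Camera axes: x right, y up, looking along -z (the intrinsics and any distortion apply to the point x, -y, -z); pixel columns grow to the right and rows downward; lengths in m; the calibration is good to about 2 mm. A picture is of the moment at which its call begins: read the wrist's pose just before it. There is no depth.
- r.finish_job(): hands the job in, once; it reports no verdict.
The state is a dict: "clock": time; "q": joint angles; "qd": joint speeds; "joint_torque": joint torques, N m; "tool_pos": TCP position; "eef_rot": TCP orientation; "contact_force": force on the tool from outside, world axes, zero at the start; "moment": the same for the moment, N m; "opening": opening from 0.0 (shut) to 1.0 (fully open).
Only numpy, scipy, OpenCV 4.12 (cv2) and the standard library are available. Lean on these libraries where they do the work, as an engineer would, in place of code of your own. Each camera call takes 0.05 s, during which the arm holds its last target.

## Task

Pull the press's sliding bed fully out by its knob, lay every sample tile that is there flat, centred and square across the narrow rail, side by side, push the bed fully home, then swing the lever to its stop and let it spring back to mark them all in one stroke. Then pull the bed fully out again, move all the tiles onto the wooden ware board, lying flat on it and not stacked, and push the empty bed fully home. Never work the lever unless the bed is home, and leave the mugs and the brush where they are.

Things in the scene. Friction and masses are not known exactly. Their poses are not given: they have to be found in the camera images.
- tile0: a glaze sample tile, one of up to four alike (two or three are there; the others are absent): a flat dark teal glazed ceramic block 56 x 40 x 14 mm, about 70 g. Origin at its centre (7 mm above what it lies on); x along the 56 mm, y along the 40 mm, z through the thickness. Either face may be up. At the start they lie flat on the table left of the press, at any yaw
- tile1: a glaze sample tile, one of up to four alike (two or three are there; the others are absent): a flat dark teal glazed ceramic block 56 x 40 x 14 mm, about 70 g. Origin at its centre (7 mm above what it lies on); x along the 56 mm, y along the 40 mm, z through the thickness. Either face may be up. At the start they lie flat on the table left of the press, at any yaw
- tile2: a glaze sample tile, one of up to four alike (two or three are there; the others are absent): a flat dark teal glazed ceramic block 56 x 40 x 14 mm, about 70 g. Origin at its centre (7 mm above what it lies on); x along the 56 mm, y along the 40 mm, z through the thickness. Either face may be up. At the start they lie flat on the table left of the press, at any yaw
- tile3: a glaze sample tile, one of up to four alike (two or three are there; the others are absent): a flat dark teal glazed ceramic block 56 x 40 x 14 mm, about 70 g. Origin at its centre (7 mm above what it lies on); x along the 56 mm, y along the 40 mm, z through the thickness. Either face may be up. At the start they lie flat on the table left of the press, at any yaw
- press: the grey bridge press, origin on the table under the middle of its head; x from the robot's side to the back, y to the left, z up. Base plate 390 mm wide, from x = -150 to 80 mm. The head is a cross beam 60 mm deep, 405 mm wide, its top 124 mm above the table, on two uprights; under it a rubber-faced ram bar, underside 78 mm above the table at rest
- bed (a joint): the press's sliding bed, in m: 0 = fully home under the press head, 0.100 = fully out towards the robot (end stops at both). It slides along the press's -x and stays where it is left (friction about 2.5 N). It may start up to 30 mm open. It can be loaded only when out
- rail_top (a point): moves with the bed: centre of the top face of the narrow steel rail, 38 mm above the table, under the press head's middle when home. Axes as the press. The rail is 26 mm wide (x), 290 mm long (y) and stands 18 mm above the bed's flat floor. The floor has 8 mm high lips at x = -70 mm, y = +-160 mm, and a backstop wall at x = 38 mm, 20 mm higher than the rail's top
- bed_knob (a point): moves with the bed: centre of its upright black round pull knob, 28 mm diameter, 26 mm high (40 to 66 mm above the table, centre about 56 mm), on a thin stem at the middle of the bed's front edge, 82 mm from the rail's centre line towards the robot. Pinch it from above, closing along y
- lever_grip (a point): turns with the lever: centre of the free part of its black round grip bar, 18 mm diameter, along the press's y. The lever is a 12 mm steel rod standing up at the press's right side; the bar, 60 mm long, sticks out to the right from the rod's end, and this point is 32 mm right of the rod, 145 mm from the hinge axis. Pinch the bar from above, closing along x
- lever_hinge (a point): fixed to the press, axes as the press: the point of the lever's hinge axis (along y) about which lever_grip circles in the x-z plane, 90 mm above the table, 35 mm before and 277 mm to the right of the press head's middle
- lever (a joint): the lever's angle in rad: 0 = at rest, leaning 0.2 rad back from upright; grows as the grip is pulled towards the robot and down, to the stop at 1.1 (leaning 0.9 rad forward). A spring returns it when let go: about 4 N at the grip at rest, 13 N at the stop. It brings the ram bar down by 25 mm, at the stop 1 mm above a flat tile on the rail
- board: the wooden ware board: a plain fixed plank 130 (x) x 250 (y) x 14 mm on the table right of the press. Origin at the centre of its underside, its top 14 mm above that
- mug_a: bystander: a teal mug, 82 mm across, 95 mm high, origin at the centre of its foot, behind the tiles
- mug_b: bystander: another such mug farther left
- brush: bystander: a hand brush 190 mm long, lying far right behind the ware board
Things that resemble listed ones, but are neither listed nor needed, are in the scene too. Leave any blue or orange look-alike of the tile1 alone. What is shaped like the tile2 but red is not meant.

How it is judged:
On the way, in this order (a step that is already met when the one before it is completed fails the run):
1. the bed is pulled fully out (value of joint bed above 0.092 m), for 0.2 s.
2. the bed is fully home with every tile flat, centred and square on the rail, the lever at rest (value of joint bed below 0.006 m and value of joint lever below 0.08 rad and x of tile0 in the frame of rail_top between -0.01 and 0.01 m and y of tile0 in the frame of rail_top between -0.135 and 0.135 m and z of tile0 in the frame of rail_top between 0.002 and 0.012 m and angle between the z axis of each of tile0, tile1, tile2, tile3 and the z axis of rail_top, either way round below 0.12 rad and angle between the x axis of each of tile0, tile1, tile2, tile3 and the x axis of rail_top, either way round below 0.26 rad and x of tile1 in the frame of rail_top between -0.01 and 0.01 m and y of tile1 in the frame of rail_top between -0.135 and 0.135 m and z of tile1 in the frame of rail_top between 0.002 and 0.012 m and x of tile2 in the frame of rail_top between -0.01 and 0.01 m and y of tile2 in the frame of rail_top between -0.135 and 0.135 m and z of tile2 in the frame of rail_top between 0.002 and 0.012 m and x of tile3 in the frame of rail_top between -0.01 and 0.01 m and y of tile3 in the frame of rail_top between -0.135 and 0.135 m and z of tile3 in the frame of rail_top between 0.002 and 0.012 m), for 0.2 s.
3. the lever is at its stop with the bed home and every tile on the rail (value of joint bed below 0.006 m and value of joint lever above 1.03 rad and x of tile0 in the frame of rail_top between -0.01 and 0.01 m and y of tile0 in the frame of rail_top between -0.135 and 0.135 m and z of tile0 in the frame of rail_top between 0.002 and 0.012 m and angle between the z axis of each of tile0, tile1, tile2, tile3 and the z axis of rail_top, either way round below 0.12 rad and angle between the x axis of each of tile0, tile1, tile2, tile3 and the x axis of rail_top, either way round below 0.26 rad and x of tile1 in the frame of rail_top between -0.01 and 0.01 m and y of tile1 in the frame of rail_top between -0.135 and 0.135 m and z of tile1 in the frame of rail_top between 0.002 and 0.012 m and x of tile2 in the frame of rail_top between -0.01 and 0.01 m and y of tile2 in the frame of rail_top between -0.135 and 0.135 m and z of tile2 in the frame of rail_top between 0.002 and 0.012 m and x of tile3 in the frame of rail_top between -0.01 and 0.01 m and y of tile3 in the frame of rail_top between -0.135 and 0.135 m and z of tile3 in the frame of rail_top between 0.002 and 0.012 m), for 0.1 s.
4. the lever is back at rest (value of joint lever below 0.08 rad), for 0.2 s.
5. the bed is pulled fully out again (value of joint bed above 0.092 m), for 0.2 s.
At the end, for the whole second after the job is handed in: Every tile present lies flat (within 7 degrees) and still on the ware board, its centre within 58 mm across and 118 mm along of the board's centre, none stacked; the bed is home (within 6 mm) and the lever at rest (within 0.08 rad) (value of joint bed below 0.006 m and value of joint lever below 0.08 rad and x of tile0 in the frame of board between -0.058 and 0.058 m and y of tile0 in the frame of board between -0.118 and 0.118 m and z of tile0 in the frame of board between 0.016 and 0.026 m and angle between the z axis of each of tile0, tile1, tile2, tile3 and the z axis of board, either way round below 0.12 rad and linear speed of each of tile0, tile1, tile2, tile3 below 0.02 m/s and x of tile1 in the frame of board between -0.058 and 0.058 m and y of tile1 in the frame of board between -0.118 and 0.118 m and z of tile1 in the frame of board between 0.016 and 0.026 m and x of tile2 in the frame of board between -0.058 and 0.058 m and y of tile2 in the frame of board between -0.118 and 0.118 m and z of tile2 in the frame of board between 0.016 and 0.026 m and x of tile3 in the frame of board between -0.058 and 0.058 m and y of tile3 in the frame of board between -0.118 and 0.118 m and z of tile3 in the frame of board between 0.016 and 0.026 m); the robot touches nothing.
It fails at once if the lever is swung (over 0.25 rad) while the bed is more than 20 mm open (value of joint lever above 0.25 rad and value of joint bed above 0.02 m).
It fails at once if the nearer mug is shifted by more than 30 mm (distance of mug_a from where it was at the start of the episode above 0.03 m).
It fails at once if the farther mug is shifted by more than 30 mm (distance of mug_b from where it was at the start of the episode above 0.03 m).
It fails at once if the brush is shifted by more than 30 mm (distance of brush from where it was at the start of the episode above 0.03 m).
Of tile0, tile1, tile2, tile3 only 2 to 3 are there at a start; the rules pass over those that are not, and their reading is None.
At some moment in a run one of tile0, tile1, tile2, tile3 may be knocked a few centimetres aside while the robot is not near it.
Once in a run the grip may slacken for a moment while it holds something.
It also fails if it takes over 210 s, if anything falls off the work surface, if the arm or the gripper's body presses on something with over 40 N, if the wrist force passes 120 N, or if a joint passes its speed limit or range.

## Working session

There is one attempt and no reset: what is moved stays moved. The work goes in short steps, Python scripts to look and compute and a tool call to move; the robot and the scene stay as the last step left them, time stands still between calls to the robot, and variables do not carry over. Pictures are saved under pics/ and viewed, and the job is handed in when it is done.

Besides the shell and the picture viewer there is one more tool, called after "Call:" as a command line: name --argument value ..., lists and objects as JSON in quotes. move_arm: Moves the arm, as the interface text tells. Shifts and turns lie within -1 to 1; 1 stands for 2.5 cm of shift or 2 pi rad of turn. Its arguments: {"type":"object","properties":{"turn":{"type":"array","items":{"type":"array","items":{"type":"number","minimum":-1,"maximum":1}}},"dp":{"type":"array","items":{"type":"array","items":{"type":"number","minimum":-1,"maximum":1}}},"jaw":{"type":"array","items":{"type":"number"}},"newtons":{"type":"number"}},"required":["turn","dp","jaw"]}

```bash
mkdir -p pics; ls; cat > h.py <<'E'
import numpy as np, cv2
from scipy.spatial.transform import Rotation as R
from plant import r
def snap(n,fn):
    s=r.get_state(); d=r.snapshot(n); cv2.imwrite('pics/'+fn+'.png',d['frame']); 
    if n=='wrist':
        T=np.eye(4);T[:3,:3]=R.from_quat(s['eef_rot']).as_matrix();T[:3,3]=s['tool_pos']
        W=T@np.array(d['tool_from_camera']); o=W[:3,3];M=W[:3,:3]
    else:
        o=np.array(d['origin']); q=np.array(d['orientation'])
        M=R.from_quat(q).as_matrix() if q.size==4 else q
    np.savez('pics/'+fn+'.npz',o=o,M=M,K=np.array(d['mtx']),k1=d['k1'])
    return d
def load(fn):
    z=np.load('pics/'+fn+'.npz'); return z['o'],z['M'],z['K'],float(z['k1'])
def p2w(fn,uv,z):
    o,M,K,k1=load(fn); uv=np.atleast_2d(np.array(uv,float))
    p=cv2.undistortPoints(uv.reshape(-1,1,2),K,np.array([k1,0,0,0,0.])).reshape(-1,2)
    d=np.c_[p[:,0],-p[:,1],-np.ones(len(p))]@M.T
    t=(z-o[2])/d[:,2]
    return o+d*t[:,None]
def w2p(fn,P):
    o,M,K,k1=load(fn); P=np.atleast_2d(np.array(P,float))
    c=(P-o)@M; x=c[:,0]/-c[:,2]; y=-c[:,1]/-c[:,2]; f=1+k1*(x*x+y*y)
    return np.c_[K[0,0]*x*f+K[0,2],K[1,1]*y*f+K[1,2]]
def crop(fn,x0,y0,x1,y1,out,sc=3):
    im=cv2.imread('pics/'+fn+'.png')[y0:y1,x0:x1]
    cv2.imwrite('pics/'+out+'.png',cv2.resize(im,None,fx=sc,fy=sc,interpolation=cv2.INTER_CUBIC))
def st():
    s=r.get_state(); print('t',s['clock'],'p',np.round(s['tool_pos'],4),'q',np.round(s['eef_rot'],4),'F',np.round(s['contact_force'],1),'open',round(s['opening'],3)); print('joints',np.round(s['q'],3))
    return s
E
python3 - <<'E'
from h import *
st()
for n in ['top','side','wrist']:
    d=snap(n,n+'0'); print(n,np.round(load(n+'0')[0],3),np.round(load(n+'0')[1],2).tolist(),d['k1'])
E
```

```text
pics
t 0.0 p [0.2755 0.5603 0.2379] q [ 2.264e-01  9.740e-01 -9.000e-04 -1.000e-04] F [ 0.4 -0.9  0.2] open 1.003
joints [-1.08   0.69  -0.194  1.566  0.157  0.903 -0.215]
top [0.383 0.073 1.624] [[-0.01, 0.99, -0.11], [-1.0, -0.01, 0.01], [0.0, 0.11, 0.99]] 0.0204145991408305
side [0.422 0.967 0.717] [[-1.0, 0.04, -0.09], [-0.1, -0.52, 0.85], [-0.01, 0.85, 0.53]] -0.0943996930781976
wrist [0.214 0.592 0.384] [[0.44, -0.87, -0.24], [0.9, 0.42, 0.12], [-0.0, -0.27, 0.96]] -0.06721455661401246
```

View pics/top0.png

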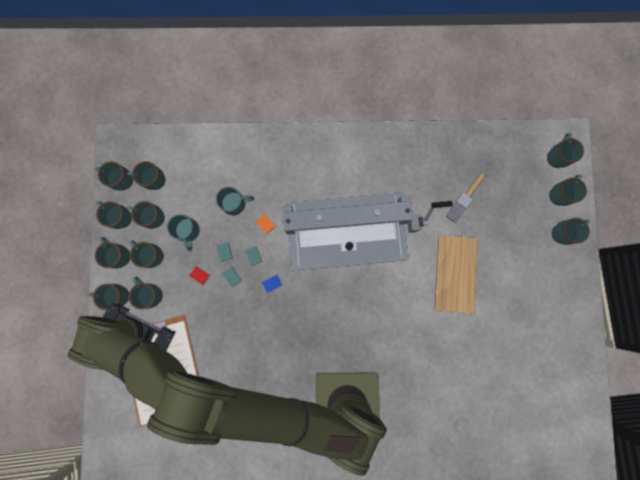

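View pics/side0.png

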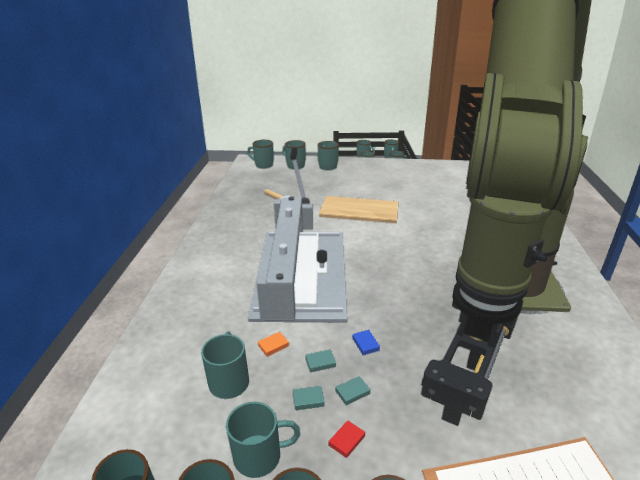

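View pics/wrist0.png

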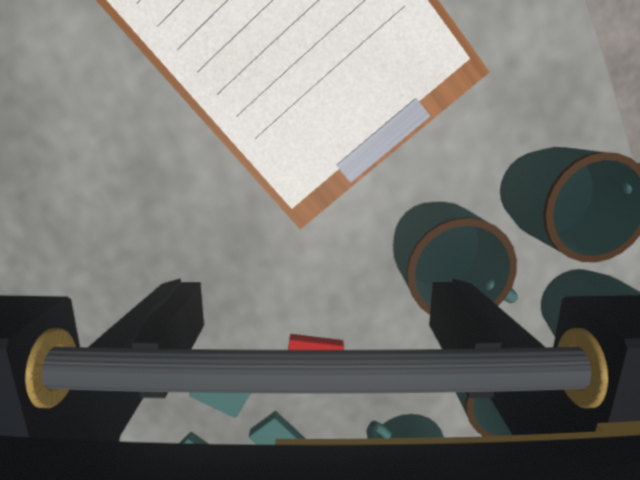

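Three teal tiles show in top view at (224,252), (254,256) and (232,277). The look-alikes to leave are orange (266,224), blue (272,284) and red (200,275). The knob is at (349,246), the lever grip near (441,205) and the board near (457,274).

```bash
python3 - <<'E'
from h import *
crop('top0',185,180,305,300,'ct1',5)
crop('top0',275,180,495,320,'ct2',3.6)
crop('side0',230,180,400,330,'cs2',4)
crop('side0',240,320,410,470,'cs1',4)
E
```

```text
(no output)
```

View pics/ct1.png

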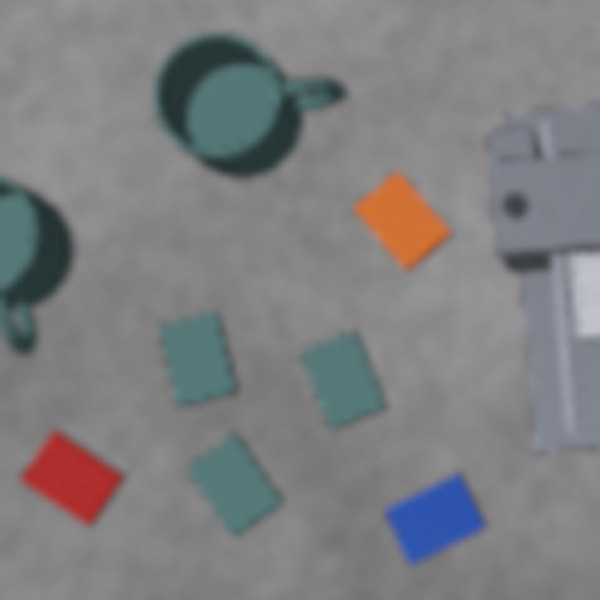

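View pics/ct2.png

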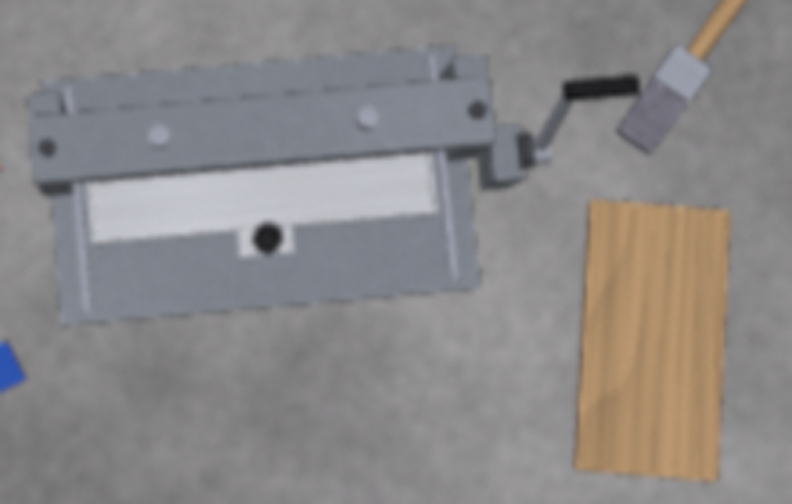

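View pics/cs2.png

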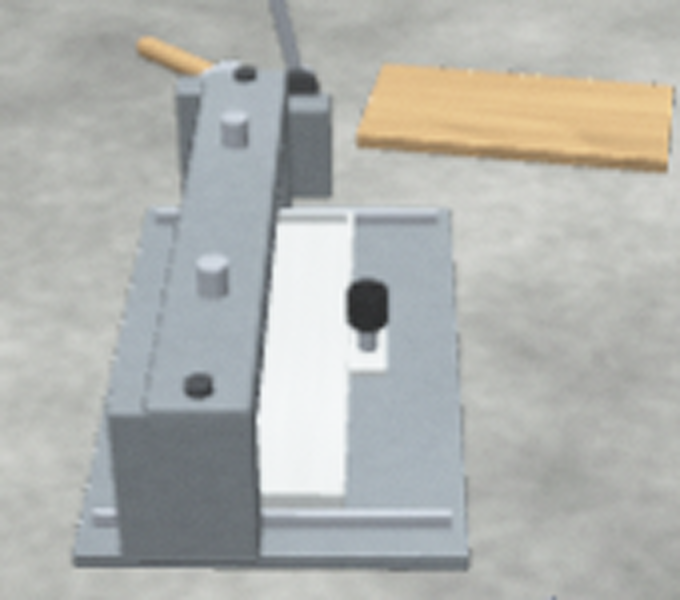

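View pics/cs1.png

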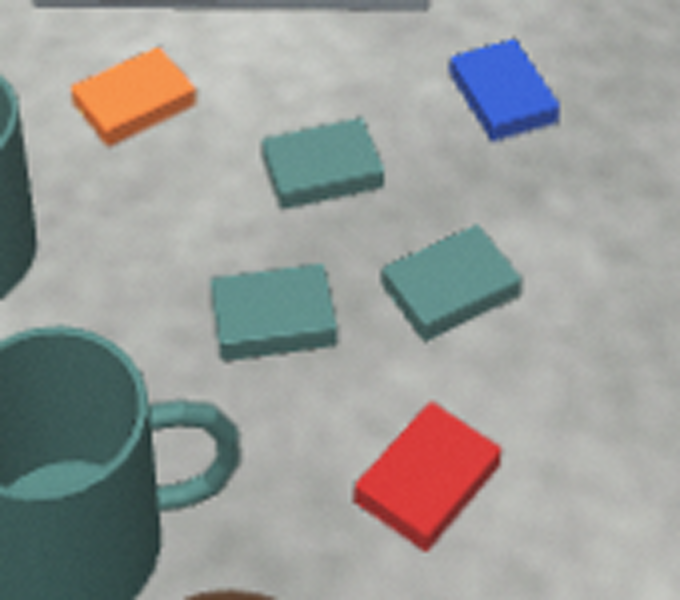

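```bash
python3 - <<'E'
from h import *
f=lambda a,o,s:(np.array(a,float)+0.5)/s+np.array(o)-0.5
np.set_printoptions(precision=4,suppress=True)
b=f([(590,201),(729,210),(718,480),(575,470)],(275,180),3.6); W=p2w('top0',b,.014); print('board',W, W.mean(0), np.linalg.norm(np.diff(W,axis=0),axis=1))
v=W[0]-W[3]+W[1]-W[2]; print('board yaw',np.arctan2(v[1],v[0]))
h=f([(36,183),(493,143),(490,78),(30,118)],(275,180),3.6); W=p2w('top0',h,.124); print('head',W,W.mean(0),np.linalg.norm(np.diff(W,axis=0),axis=1))
c=f([(64,322),(480,288)],(275,180),3.6)
for z in(.01,.0): print('plate front',p2w('top0',c,z))
k=f([(267,238)],(275,180),3.6); print('knob',p2w('top0',k,.066))
cs=f([(368,295)],(230,180),4); print('knob side',p2w('side0',cs,.066))
r_=f([(435,154),(439,210),(90,242),(88,183)],(275,180),3.6);print('bed white',p2w('top0',r_,.02), p2w('top0',r_,.038))
g=f([(566,92),(638,86)],(275,180),3.6);print('grip',p2w('top0',g,.232))
T={'A':[(160,325),(218,312),(238,391),(182,406)],'B':[(302,352),(355,331),(385,407),(334,428)],'C':[(189,469),(237,433),(283,496),(238,534)]}
S={'A':[(211,280),(323,266),(337,333),(220,347)],'B':[(263,139),(361,118),(383,175),(283,196)],'C':[(382,272),(475,228),(521,280),(426,327)]}
for k in T:
    w=p2w('top0',f(T[k],(185,180),5),.014); s=p2w('side0',f(S[k],(240,320),4),.014)
    for w in (w,s):
        l=np.linalg.norm(w-np.roll(w,-1,axis=0),axis=1); 
        i=0 if l[0]>l[1] else 1
        v=(w[i]-w[(i+1)%4])-(w[(i+2)%4]-w[(i+3)%4]); print(k,w.mean(0),np.round(l,3),'long-axis yaw deg',np.degrees(np.arctan2(v[1],v[0]))%180)
E
```

```text
board [[ 0.5483 -0.3171  0.014 ]
 [ 0.5385 -0.4455  0.014 ]
 [ 0.2914 -0.424   0.014 ]
 [ 0.3016 -0.2941  0.014 ]] [ 0.42   -0.3702  0.014 ] [0.1287 0.2481 0.1302]
board yaw -0.08978001127934089
head [[ 0.5578  0.1887  0.124 ]
 [ 0.5885 -0.2082  0.124 ]
 [ 0.6457 -0.2073  0.124 ]
 [ 0.6148  0.1938  0.124 ]] [ 0.6017 -0.0082  0.124 ] [0.398  0.0572 0.4022]
plate front [[ 0.4416  0.1719  0.01  ]
 [ 0.4688 -0.2133  0.01  ]]
plate front [[ 0.442   0.1725  0.    ]
 [ 0.4694 -0.2151  0.    ]]
knob [[ 0.5127 -0.0138  0.066 ]]
knob side [[ 0.5089 -0.0016  0.066 ]]
bed white [[ 0.5931 -0.1735  0.02  ]
 [ 0.5408 -0.1758  0.02  ]
 [ 0.5146  0.147   0.02  ]
 [ 0.5695  0.1486  0.02  ]] [[ 0.5907 -0.1708  0.038 ]
 [ 0.539  -0.173   0.038 ]
 [ 0.5132  0.1462  0.038 ]
 [ 0.5674  0.1477  0.038 ]]
grip [[ 0.6146 -0.2481  0.232 ]
 [ 0.6189 -0.3064  0.232 ]]
A [0.5031 0.3971 0.014 ] [0.039 0.055 0.038 0.056] long-axis yaw deg 15.205200626385912
A [0.4999 0.4072 0.014 ] [0.054 0.04  0.055 0.039] long-axis yaw deg 13.788862080653546
B [0.4881 0.3011 0.014 ] [0.038 0.055 0.036 0.055] long-axis yaw deg 22.283694271323373
B [0.4849 0.3104 0.014 ] [0.053 0.041 0.053 0.041] long-axis yaw deg 20.83958800408507
C [0.4203 0.3716 0.014 ] [0.039 0.052 0.038 0.054] long-axis yaw deg 36.74947945914721
C [0.4164 0.3823 0.014 ] [0.054 0.038 0.054 0.038] long-axis yaw deg 35.24396727865054
```

```bash
python3 - <<'E'
from h import *
np.set_printoptions(precision=4,suppress=True)
s=r.get_state(); T=R.from_quat(s['eef_rot']).as_matrix()
P=s['tool_pos']+np.array([(T@[0,y,z]) for y,z in [(0,0),(.044,0),(-.044,0),(.0615,-.019),(-.0615,-.019)]])
print(T)
for n in('top0','side0','wrist0'): print(n,w2p(n,P), w2p(n,[[0,0,0],[0.1,0.1,0.0]]), load(n)[2].tolist())
crop('side0',400,300,540,440,'cg',5)
crop('top0',70,290,210,400,'cgt',5)
E
```

```text
[[-0.8975  0.441  -0.0005]
 [ 0.441   0.8975 -0.0012]
 [-0.0001 -0.0013 -1.    ]]
top0 [[149.0621 327.1438]
 [135.1212 320.3282]
 [163.0271 333.9787]
 [126.8537 318.0601]
 [166.4053 337.4103]] [[346.1608 405.2319]
 [315.0261 373.8479]] [[484.26595818150975, 0.0, 324.26155943147234], [0.0, 484.26595818150975, 233.78671037465318], [0.0, 0.0, 1.0]]
side0 [[461.4999 389.8422]
 [450.8126 414.291 ]
 [471.0375 367.7239]
 [448.6724 415.0046]
 [477.0709 349.8998]] [[516.8209 283.1777]
 [486.6065 306.6176]] [[454.4449153437893, 0.0, 314.8182925531742], [0.0, 454.4449153437893, 236.89630063859073], [0.0, 0.0, 1.0]]
wrist0 [[314.6387 304.624 ]
 [428.5997 304.3561]
 [200.7826 304.1617]
 [492.7684 327.5281]
 [136.2673 327.189 ]] [[-233.1582  201.3179]
 [-139.5457  240.4872]] [[414.7503778562739, 0.0, 316.2014439574736], [0.0, 414.7503778562739, 233.75630301069128], [0.0, 0.0, 1.0]]
```

View pics/cg.png

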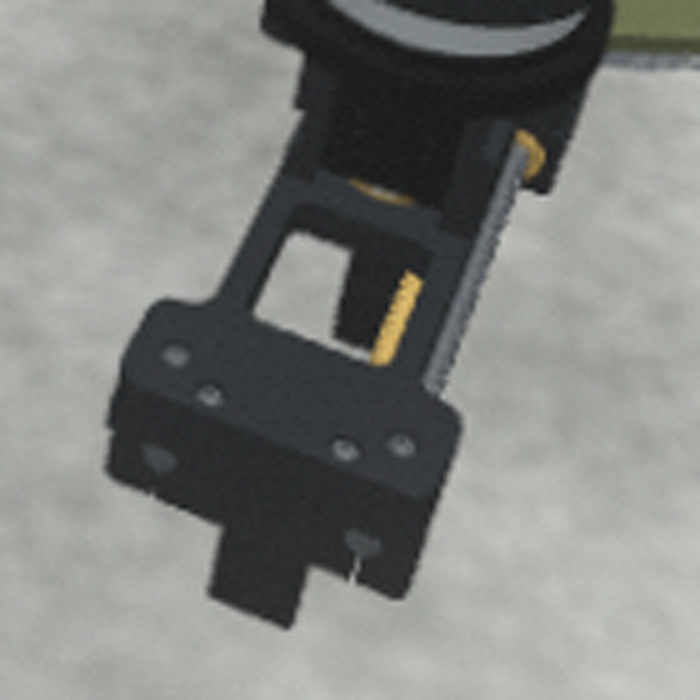

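View pics/cgt.png

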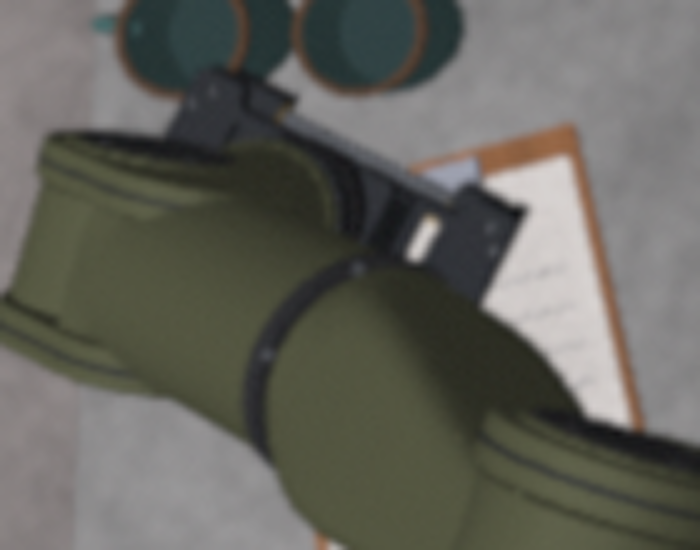

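```bash
cat >> h.py <<'E'
def plan(pos=None,yaw=None):
    """print tool-z turn (units), and shift in tool axes (units) AFTER the turn, to reach TCP pos / tool-x yaw(deg)"""
    s=r.get_state(); M=R.from_quat(s['eef_rot']).as_matrix(); p=np.array(s['tool_pos'])
    cy=np.degrees(np.arctan2(M[1,0],M[0,0]))
    if yaw is None: yaw=cy
    d=(yaw-cy+180)%360-180
    # level target
    c,sn=np.cos(np.radians(yaw)),np.sin(np.radians(yaw))
    T=np.array([[c,sn,0],[sn,-c,0],[0,0,-1]])
    rv=R.from_matrix(M.T@T).as_rotvec()/(2*np.pi)
    print('t',round(s['clock'],2),'p',np.round(p,4),'yaw',round(cy,2),'tilt',np.round(np.degrees(M[:2,2]),2),'open',round(s['opening'],3),'F',np.round(s['contact_force'],1))
    print('turn units',np.round(rv,4),'rows>=',int(np.ceil(abs(d)/7.1)))
    if pos is not None:
        sh=T.T@(np.array(pos)-p)/0.025; print('shift units (tool axes after turn)',np.round(sh,2),'rows>=',int(np.ceil(np.abs(sh).max())))
E
python3 -c "
from h import *
plan([.46,.36,.24],184.4)"
```

```text
t 0.15 p [0.2755 0.5605 0.2381] yaw 153.83 tilt [-0.03 -0.07] open 0.993 F [-0.1 -0.  -0.5]
turn units [-0.0002 -0.     -0.0849] rows>= 5
shift units (tool axes after turn) [-6.74 -8.56 -0.07] rows>= 9
```

Call:
move_arm --turn '[[0,0,-0.017],[0,0,-0.017],[0,0,-0.017],[0,0,-0.017],[0,0,-0.017],[0,0,0],[0,0,0],[0,0,0],[0,0,0],[0,0,0]]' --dp '[[0,0,0],[0,0,0],[0,0,0],[0,0,0],[0,0,0],[-0.75,-0.95,0],[-0.75,-0.95,0],[-0.75,-0.95,0],[-0.75,-0.95,0],[-0.75,-0.95,0]]' --jaw '[-1,-1,-1,-1,-1,-1,-1,-1,-1,-1]'

```text
clock: 0.98
tool_pos: [0.3791, 0.4484, 0.2385]
eef_rot: [-0.039, 0.999, -0.0, -0.0]
contact_force: [0.4, 0.9, 0.2]
opening: 1.001
```

```bash
python3 -c "
from h import *
plan([.46,.36,.24],184.4)"
```

```text
t 0.98 p [0.3791 0.4484 0.2385] yaw -175.56 tilt [-0.01 -0.03] open 1.001 F [0.4 0.9 0.2]
turn units [-0.0001 -0.      0.0001] rows>= 1
shift units (tool axes after turn) [-2.96 -3.77 -0.06] rows>= 4
```

Call:
move_arm --turn '[[0,0,0],[0,0,0],[0,0,0],[0,0,0],[0,0,0]]' --dp '[[-0.75,-0.95,0],[-0.75,-0.95,0],[-0.75,-0.95,0],[-0.7,-0.9,0],[0,0,0]]' --jaw '[-1,-1,-1,-1,-1]'

```text
clock: 1.4
tool_pos: [0.4646, 0.3549, 0.238]
eef_rot: [-0.033, 0.999, -0.003, 0.001]
contact_force: [-0.1, -0.3, 0.3]
opening: 0.997
```

```bash
python3 -c "
from h import *
snap('wrist','w1'); st()"
```

```text
t 1.45 p [0.4619 0.3581 0.2382] q [-3.510e-02  9.994e-01 -1.400e-03  4.000e-04] F [0.4 0.8 0.4] open 0.998
joints [-0.521  0.652 -0.375  1.686  0.3    0.863  0.617]
```

View pics/w1.png

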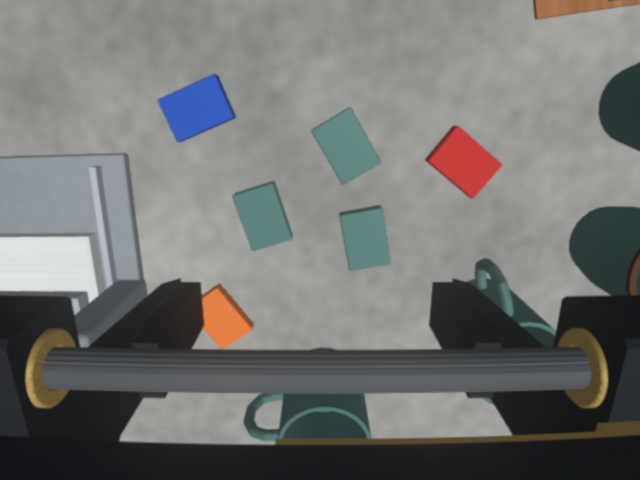

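Wrist view shows the three teal tiles at about (346,146), (263,216) and (364,238). Blue is at (197,108), red at (464,162) and orange at (224,317). The press corner is at the left. I'll measure the tiles by contour.

```bash
cat >> h.py <<'E'
def tiles(fn,z=.014,amin=300,amax=20000,show=True):
    im=cv2.imread('pics/'+fn+'.png'); hsv=cv2.cvtColor(im,cv2.COLOR_BGR2HSV)
    m=cv2.inRange(hsv,(78,55,90),(100,160,170)); m=cv2.morphologyEx(m,cv2.MORPH_OPEN,np.ones((3,3)))
    cs,_=cv2.findContours(m,cv2.RETR_EXTERNAL,cv2.CHAIN_APPROX_NONE); out=[]
    for c in cs:
        if not amin<cv2.contourArea(c)<amax: continue
        w=p2w(fn,c.reshape(-1,2),z)[:,:2].astype(np.float32)
        rc=cv2.minAreaRect(w*1000); bx=cv2.boxPoints(rc)
        e=[bx[1]-bx[0],bx[2]-bx[1]]; i=int(np.linalg.norm(e[1])>np.linalg.norm(e[0])); v=e[i]
        yaw=np.degrees(np.arctan2(v[1],v[0]))%180
        uv=c.reshape(-1,2).mean(0)
        if show: print('px',np.round(uv),'xy',np.round(np.array(rc[0])/1000,4),'size',np.round(sorted(rc[1]),1),'longyaw',round(float(yaw),1))
        out.append((rc[0][0]/1000,rc[0][1]/1000,yaw))
    return out
E
python3 - <<'E'
from h import *
st()
snap('wrist','w2'); tiles('w2'); tiles('top0',amax=500,amin=50); tiles('side0')
E
```

```text
t 1.45 p [0.4619 0.3581 0.2382] q [-3.510e-02  9.994e-01 -1.400e-03  4.000e-04] F [0.4 0.8 0.4] open 0.998
joints [-0.521  0.652 -0.375  1.686  0.3    0.863  0.617]
px [305. 424.] xy [0.7117 0.3623] size [ 39.9 129. ] longyaw 98.2
px [360. 241.] xy [0.501  0.4022] size [38.1 54.9] longyaw 14.8
px [258. 219.] xy [0.4861 0.3061] size [39.4 54.8] longyaw 21.0
px [341. 149.] xy [0.4176 0.3772] size [38.3 54.3] longyaw 34.5
px [231. 276.] xy [0.4191 0.3735] size [36.2 52.7] longyaw 33.9
px [253. 255.] xy [0.4882 0.3023] size [35.5 51.6] longyaw 20.6
px [224. 251.] xy [0.503  0.3982] size [36.5 51.2] longyaw 13.1
px [184. 228.] xy [0.5809 0.5345] size [49.8 63.8] longyaw 1.0
px [231. 201.] xy [0.6708 0.3755] size [57.1 58. ] longyaw 0.4
px [308. 396.] xy [0.4998 0.4074] size [42.1 54.5] longyaw 14.9
px [351. 389.] xy [0.4175 0.3826] size [40.3 58.4] longyaw 34.7
px [320. 359.] xy [0.4853 0.3117] size [42.4 56.2] longyaw 21.9
px [233. 348.] xy [0.6708 0.2892] size [34.  91.9] longyaw 110.9
```

```bash
python3 -c "
from h import *
plan([.47,-.01,.2],184.4)"
```

```text
t 1.5 p [0.4599 0.3607 0.2384] yaw -175.75 tilt [-0.02 -0.03] open 1.005 F [-0.7  0.8  0.9]
turn units [-0.0001 -0.0001 -0.0004] rows>= 1
shift units (tool axes after turn) [  0.73 -14.82   1.54] rows>= 15
```

Call:
move_arm --turn '[[0,0,0],[0,0,0],[0,0,0],[0,0,0],[0,0,0],[0,0,0],[0,0,0],[0,0,0],[0,0,0],[0,0,0]]' --dp '[[0.05,-0.99,0.1],[0.05,-0.99,0.1],[0.05,-0.99,0.1],[0.05,-0.99,0.1],[0.05,-0.99,0.1],[0.05,-0.99,0.1],[0.05,-0.99,0.1],[0.05,-0.99,0.1],[0.05,-0.99,0.1],[0.05,-0.99,0.1]]' --jaw '[-1,-1,-1,-1,-1,-1,-1,-1,-1,-1]'

```text
clock: 2.33
tool_pos: [0.4651, 0.1153, 0.2137]
eef_rot: [-0.04, 0.999, 0.001, 0.0]
contact_force: [0.6, -0.4, -0.8]
opening: 0.995
```

Call:
move_arm --turn '[[0,0,0],[0,0,0],[0,0,0],[0,0,0],[0,0,0],[0,0,0],[0,0,0],[0,0,0]]' --dp '[[0.05,-0.99,0.1],[0.05,-0.99,0.1],[0.05,-0.99,0.1],[0.05,-0.99,0.1],[0.05,-0.86,0.1],[0,0,0],[0,0,0],[0,0,0]]' --jaw '[-1,-1,-1,-1,-1,-1,-1,-1]'

```text
clock: 3.0
tool_pos: [0.469, -0.0041, 0.2014]
eef_rot: [-0.04, 0.999, 0.001, 0.0]
contact_force: [0.2, -0.6, 0.7]
opening: 0.998
```

```bash
python3 -c "
from h import *
snap('wrist','w3'); st(); print(w2p('w3',[[.511,-.01,.066]]))"
```

```text
t 3.05 p [ 0.469  -0.004   0.2014] q [-4.030e-02  9.992e-01  8.000e-04  4.000e-04] F [0.1 0.  0. ] open 0.998
joints [ 0.172  0.572 -0.404  2.057  0.393  0.585  1.146]
[[302.26185756 276.00241322]]
```

View pics/w3.png

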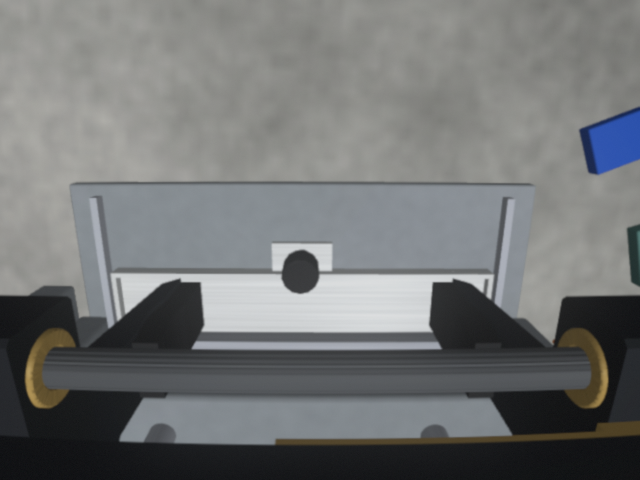

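```bash
python3 -c "
from h import *
crop('w3',200,210,420,350,'cw3',3.6)
print(p2w('w3',[(71,184),(533,184)],0.0),p2w('w3',[(71,184),(533,184)],0.012),p2w('w3',[300,275],.066))"
```

```text
[[ 0.46924082 -0.21529154  0.        ]
 [ 0.43761473  0.18109548  0.        ]] [[ 0.46687938 -0.20817106  0.012     ]
 [ 0.43634531  0.17452923  0.012     ]] [[ 0.51035691 -0.01168944  0.066     ]]
```

View pics/cw3.png

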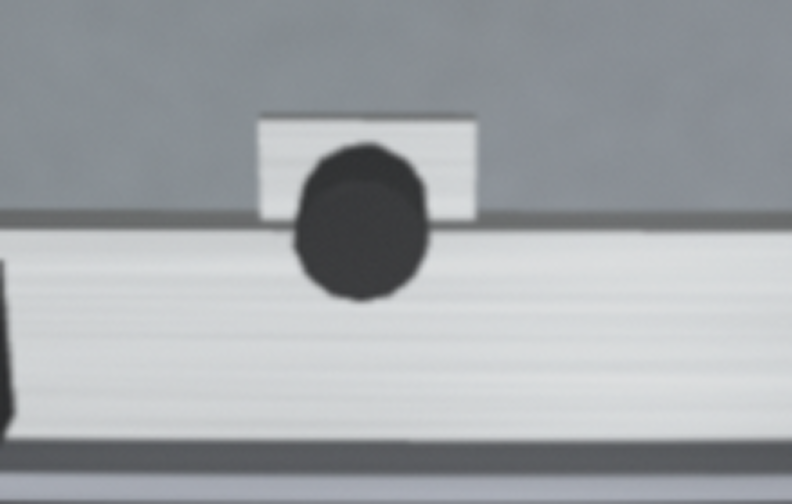

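Knob top is at (300,276), giving (0.510, -0.012). That agrees with the plate front edge (press yaw about 4.5°, origin about (0.602, -0.005), bed about 10 mm open).

```bash
python3 -c "
from h import *
plan([.510,-.012,.040],184.5)"
```

```text
t 3.05 p [ 0.469  -0.004   0.2014] yaw -175.38 tilt [0.04 0.09] open 0.998 F [0.1 0.  0. ]
turn units [0.0002 0.0001 0.0003] rows>= 1
shift units (tool axes after turn) [-1.61 -0.45  6.46] rows>= 7
```

Call:
move_arm --turn '[[0,0,0],[0,0,0],[0,0,0],[0,0,0],[0,0,0],[0,0,0],[0,0,0],[0,0,0],[0,0,0],[0,0,0]]' --dp '[[-0.8,-0.22,0],[-0.81,-0.23,0],[0,0,0.9],[0,0,0.9],[0,0,0.9],[0,0,0.9],[0,0,0.9],[0,0,0.9],[0,0,0.7],[0,0,0.36]]' --jaw '[-1,-1,-1,-1,-1,-1,-1,-1,-1,-1]'

```text
clock: 3.88
tool_pos: [0.5092, -0.0121, 0.0379]
eef_rot: [-0.04, 0.999, 0.001, -0.001]
contact_force: [-0.8, 0.4, -0.0]
opening: 0.998
```

Call:
move_arm --turn '[[0,0,0],[0,0,0],[0,0,0],[0,0,0],[0,0,0],[0,0,0]]' --dp '[[0,0,0],[0,0,0],[0,0,0],[0,0,0],[0,0,0],[0,0,0]]' --jaw '[1,1,1,1,1,1]' --newtons 25

```text
clock: 4.38
tool_pos: [0.5103, -0.0145, 0.0404]
eef_rot: [-0.038, 0.999, 0.0, 0.001]
contact_force: [-0.0, -0.4, 0.4]
opening: 0.567
```

```bash
python3 -c "
from h import *
plan([.408,-.02,.040],184.5);st()"
```

```text
t 4.38 p [ 0.5103 -0.0145  0.0404] yaw -175.59 tilt [0.08 0.01] open 0.567 F [-0.  -0.4  0.4]
turn units [ 0.      0.0002 -0.0003] rows>= 1
shift units (tool axes after turn) [4.1  0.1  0.02] rows>= 5
t 4.3833 p [ 0.5103 -0.0145  0.0404] q [-3.850e-02  9.993e-01  1.000e-04  7.000e-04] F [-0.  -0.4  0.4] open 0.567
joints [ 0.047  0.886 -0.18   2.041  0.567  0.26   1.029]
```

Call:
move_arm --turn '[[0,0,0],[0,0,0],[0,0,0],[0,0,0],[0,0,0]]' --dp '[[0,0,0],[0,0,0],[0,0,0],[0,0,0],[0,0,0]]' --jaw '[1,1,1,1,1]'

```text
clock: 4.8
tool_pos: [0.5098, -0.0128, 0.0398]
eef_rot: [-0.039, 0.999, 0.001, 0.0]
contact_force: [-1.5, 4.1, 1.9]
opening: 0.305
```

```bash
python3 -c "
from h import *
plan([.412,-.02,.040],184.5)"
```

```text
t 4.8 p [ 0.5098 -0.0128  0.0398] yaw -175.48 tilt [0.02 0.12] open 0.305 F [-1.5  4.1  1.9]
turn units [0.0003 0.0001 0.    ] rows>= 1
shift units (tool axes after turn) [ 3.92  0.02 -0.01] rows>= 4
```

Call:
move_arm --turn '[[0,0,0],[0,0,0],[0,0,0],[0,0,0],[0,0,0],[0,0,0],[0,0,0],[0,0,0]]' --dp '[[0.5,0,0],[0.5,0,0],[0.5,0,0],[0.5,0,0],[0.5,0,0],[0.5,0,0],[0.5,0,0],[0.2,0,0]]' --jaw '[1,1,1,1,1,1,1,1]'

```text
clock: 5.47
tool_pos: [0.4319, -0.0189, 0.0401]
eef_rot: [-0.04, 0.999, 0.001, -0.003]
contact_force: [2.5, 8.8, -37.7]
opening: 0.313
```

Call:
move_arm --turn '[[0,0,0],[0,0,0],[0,0,0]]' --dp '[[0,0,0],[0,0,0],[0,0,0]]' --jaw '[1,1,1]'

```text
clock: 5.72
tool_pos: [0.4308, -0.0189, 0.04]
eef_rot: [-0.04, 0.999, 0.001, -0.004]
contact_force: [-0.1, 6.9, -24.7]
opening: 0.312
```

```bash
python3 -c "
from h import *
st(); print(r.get_state()['joint_torque'], r.get_state()['moment'])
snap('side','s1'); crop('s1',200,170,400,330,'cs1b',4)"
```

```text
t 5.7167 p [ 0.4308 -0.0189  0.04  ] q [-0.0404  0.9992  0.0011 -0.0044] F [ -0.1   6.9 -24.7] open 0.312
joints [-0.028  0.867 -0.054  2.267  1.154  0.042  0.435]
[ 2.93010570e+00 -5.59473145e+01  4.49548468e+00 -4.19041486e-01
  6.81045838e-02  7.49920383e-01 -8.76561535e-03] [ 1.33426764  0.19230348 -0.00962045]
```

View pics/cs1b.png

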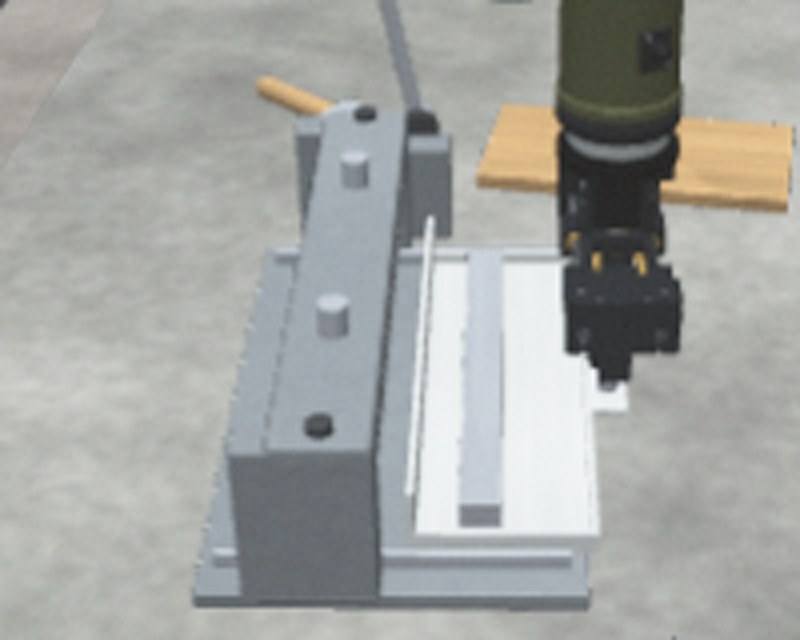

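Joint 6 sits near its lower limit (0.042) because the tool is vertical so close to the base. I'll lean the hand forward about 12° around the pinch axis, which frees joint 6, then pull on.

Call:
move_arm --turn '[[0,0,0],[0,0.008,0],[0,0.008,0],[0,0.009,0],[0,0.009,0],[0,0,0]]' --dp '[[-0.03,0,0],[0.05,0,0],[0.05,0,0],[0.05,0,0],[0.05,0,0],[0,0,0]]' --jaw '[1,1,1,1,1,1]'

```text
clock: 6.27
tool_pos: [0.4299, -0.0189, 0.0402]
eef_rot: [-0.038, 0.994, -0.002, -0.1]
contact_force: [0.4, 7.0, 9.5]
opening: 0.309
```

```bash
python3 -c "
from h import *
st()"
```

```text
t 6.2667 p [ 0.4299 -0.0189  0.0402] q [-0.0381  0.9943 -0.0017 -0.0999] F [0.4 7.  9.5] open 0.309
joints [ 0.258  0.94  -0.534  2.075  0.821  0.577  0.749]
```

Call:
move_arm --turn '[[0,0,0],[0,0,0],[0,0,0],[0,0,0]]' --dp '[[0.2,0,0.04],[0.2,0,0.04],[0.2,0,0.04],[0,0,0]]' --jaw '[1,1,1,1]'

```text
clock: 6.6
tool_pos: [0.4151, -0.0201, 0.0403]
eef_rot: [-0.039, 0.994, -0.002, -0.097]
contact_force: [2.5, 6.7, 1.5]
opening: 0.308
```

```bash
python3 -c "
from h import *
st()"
```

```text
t 6.6 p [ 0.4151 -0.0201  0.0403] q [-0.0393  0.9945 -0.0022 -0.0973] F [2.5 6.7 1.5] open 0.308
joints [ 0.245  0.928 -0.508  2.124  0.853  0.528  0.711]
```

Call:
move_arm --turn '[[0,0,0],[0,0,0],[0,0,0],[0,0,0]]' --dp '[[0.1,0,0.02],[0.1,0,0.02],[0,0,0],[0,0,0]]' --jaw '[1,1,1,1]'

```text
clock: 6.93
tool_pos: [0.4151, -0.02, 0.0402]
eef_rot: [-0.039, 0.995, -0.002, -0.093]
contact_force: [11.0, 4.8, 0.6]
opening: 0.314
```

The force rose to 11 N with no motion, so the bed is at its stop. Releasing and rising.

Call:
move_arm --turn '[[0,0,0],[0,0,0],[0,0,0],[0,0,0],[0,0,0],[0,0,0]]' --dp '[[-0.05,0,0],[0,0,0],[0,0,0],[0,0,0],[0,0,0],[0,0,0]]' --jaw '[-1,-1,-1,-1,-1,-1]'

```text
clock: 7.43
tool_pos: [0.408, -0.0239, 0.0397]
eef_rot: [-0.038, 0.994, -0.005, -0.101]
contact_force: [0.7, 0.3, -0.2]
opening: 0.741
```

Call:
move_arm --turn '[[0,0,0],[0,0,0],[0,0,0],[0,0,0],[0,-0.008,0],[0,-0.008,0],[0,-0.008,0],[0,-0.007,0],[0,0,0]]' --dp '[[0.15,0,-0.9],[0.15,0,-0.9],[0.15,0,-0.9],[0,0,-0.9],[0,0,-0.9],[0,0,-0.9],[0,0,-0.9],[0,0,-0.5],[0,0,0]]' --jaw '[-1,-1,-1,-1,-1,-1,-1,-1,-1]'

```text
clock: 8.18
tool_pos: [0.4255, -0.0222, 0.2114]
eef_rot: [-0.039, 0.999, -0.002, -0.002]
contact_force: [-0.8, -0.2, -1.1]
opening: 1.002
```

```bash
python3 -c "
from h import *
st();plan([.45,-.01,.22],184.5);snap('wrist','w4');snap('side','s2');snap('top','t2'); tiles('s2')"
```

```text
t 8.1833 p [ 0.4255 -0.0222  0.2114] q [-0.0391  0.9992 -0.0024 -0.0017] F [-0.8 -0.2 -1.1] open 1.002
joints [ 0.419  0.57  -0.736  2.149  0.642  0.658  0.881]
t 8.18 p [ 0.4255 -0.0222  0.2114] yaw -175.52 tilt [-0.19 -0.28] open 1.002 F [-0.8 -0.2 -1.1]
turn units [-0.0007 -0.0006 -0.0001] rows>= 1
shift units (tool axes after turn) [-1.01  0.41 -0.34] rows>= 2
px [308. 396.] xy [0.5    0.4068] size [40.9 54.5] longyaw 15.0
px [353. 389.] xy [0.4164 0.3817] size [40.7 55.5] longyaw 33.0
px [320. 359.] xy [0.4855 0.3107] size [40.3 55.8] longyaw 21.9
```

View pics/w4.png

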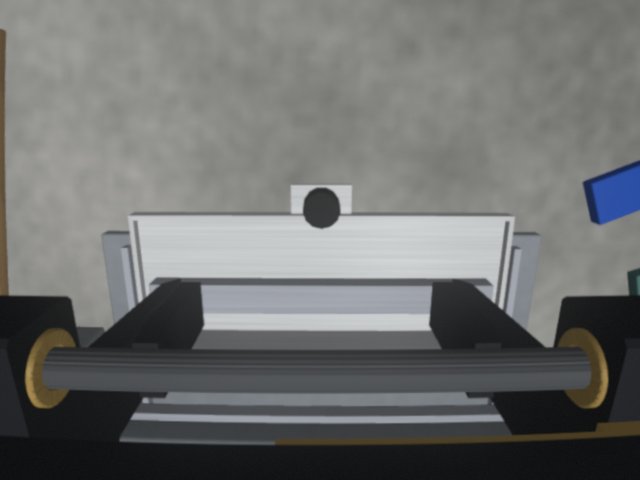

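```bash
python3 -c "
from h import *
crop('w4',120,190,520,340,'cw4',2)"
```

```text
(no output)
```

View pics/cw4.png

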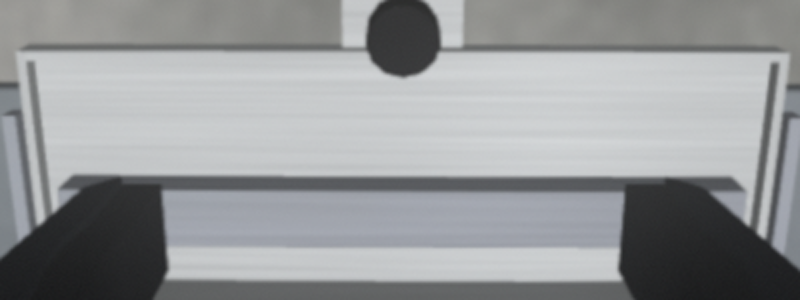

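```bash
python3 -c "
from h import *
np.set_printoptions(precision=4,suppress=True)
print(p2w('w4',[(149,285),(492.5,285)],.038)); print(p2w('w4',[(220,285.2),(420,285.2),(220,313.5),(420,313.5)],.038)); print('knob',p2w('w4',[(321.5,208)],.066))"
```

```text
[[ 0.5004 -0.1572  0.038 ]
 [ 0.4773  0.1297  0.038 ]]
[[ 0.4954 -0.0971  0.038 ]
 [ 0.4821  0.0686  0.038 ]
 [ 0.5213 -0.0968  0.038 ]
 [ 0.5077  0.0725  0.038 ]]
knob [[ 0.4178 -0.019   0.066 ]]
```

Rail measures 288 x 26 mm with its centre at (0.501, -0.013), which matches the knob at 82 mm from it. First tile is B at (0.486, 0.306), long yaw 21°.

```bash
python3 -c "
from h import *
plan([.486,.306,.21],201)"
```

```text
t 8.33 p [ 0.426  -0.0221  0.2088] yaw -175.58 tilt [-0.49 -0.2 ] open 1.005 F [0.  0.1 0.1]
turn units [-0.0002 -0.0015 -0.046 ] rows>= 3
shift units (tool axes after turn) [-6.94 11.39 -0.05] rows>= 12
```

Call:
move_arm --turn '[[0,-0.0005,-0.0153],[0,-0.0005,-0.0153],[0,-0.0005,-0.0154],[0,0,0],[0,0,0],[0,0,0],[0,0,0],[0,0,0],[0,0,0],[0,0,0]]' --dp '[[0,0,0],[0,0,0],[0,0,0],[-0.58,0.95,0],[-0.58,0.95,0],[-0.58,0.95,0],[-0.58,0.95,0],[-0.58,0.95,0],[-0.58,0.95,0],[-0.58,0.95,0]]' --jaw '[-0.4,-0.4,-0.4,-0.4,-0.4,-0.4,-0.4,-0.4,-0.4,-0.4]'

```text
clock: 9.17
tool_pos: [0.4613, 0.1711, 0.2076]
eef_rot: [-0.182, 0.983, -0.001, -0.001]
contact_force: [0.9, -0.1, 0.5]
opening: 0.699
```

Call:
move_arm --turn '[[0,0,0],[0,0,0],[0,0,0],[0,0,0],[0,0,0],[0,0,0],[0,0,0],[0,0,0],[0,0,0]]' --dp '[[-0.58,0.95,0],[-0.58,0.95,0.2],[-0.58,0.95,0.4],[-0.58,0.95,0.4],[-0.56,0.94,0.5],[0,0,0.8],[0,0,0.8],[0,0,0],[0,0,0]]' --jaw '[-0.4,-0.4,-0.4,-0.4,-0.4,-0.4,-0.4,-0.4,-0.4]'

```text
clock: 9.92
tool_pos: [0.4854, 0.3054, 0.1296]
eef_rot: [-0.182, 0.983, -0.002, -0.001]
contact_force: [0.1, -0.5, 0.4]
opening: 0.701
```

```bash
python3 -c "
from h import *
plan([.486,.306,.004],201); snap('wrist','w5'); tiles('w5')"
```

```text
t 9.92 p [0.4854 0.3054 0.1296] yaw -158.97 tilt [-0.09 -0.23] open 0.701 F [ 0.1 -0.5  0.4]
turn units [-0.0005 -0.0005  0.0001] rows>= 1
shift units (tool axes after turn) [-0.03  0.01  5.02] rows>= 6
px [445. 277.] xy [0.4913 0.3992] size [34.  38.9] longyaw 104.7
px [315. 228.] xy [0.4865 0.3055] size [38.6 54.7] longyaw 21.1
px [459. 169.] xy [0.4178 0.3767] size [38.9 55.1] longyaw 34.2
```

View pics/w5.png

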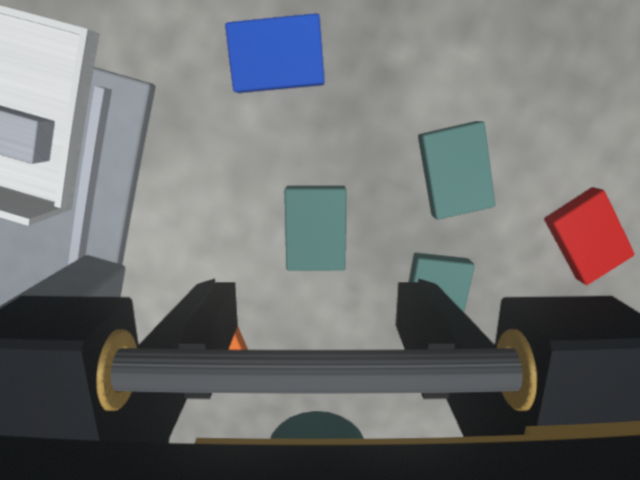

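Tile B is square between the fingers at (316,228), measured at (0.4865, 0.3055). Descending.

Call:
move_arm --turn '[[0,0,0],[0,0,0],[0,0,0],[0,0,0],[0,0,0],[0,0,0],[0,0,0],[0,0,0],[0,0,0],[0,0,0]]' --dp '[[0,0,0.9],[0,0,0.9],[0,0,0.9],[0,0,0.9],[0,0,0.8],[0,0,0.4],[0,0,0.2],[0,0,0],[0,0,0],[0,0,0]]' --jaw '[-0.4,-0.4,-0.4,-0.4,-0.4,-0.4,-0.4,1,1,1]' --newtons 20

```text
clock: 10.8
tool_pos: [0.4874, 0.3067, 0.008]
eef_rot: [-0.182, 0.983, -0.0, 0.002]
contact_force: [0.3, -0.1, -0.3]
opening: 0.497
```

Call:
move_arm --turn '[[0,0,0],[0,0,0],[0,0,0],[0,0,0]]' --dp '[[0,0,0],[0,0,0],[0,0,0],[0,0,0]]' --jaw '[1,1,1,1]'

```text
clock: 11.13
tool_pos: [0.4873, 0.3065, 0.0079]
eef_rot: [-0.182, 0.983, -0.0, 0.002]
contact_force: [0.8, -0.4, 6.1]
opening: 0.451
```

```bash
python3 -c "
from h import *
plan([.4945,.0720,.12],184.6)"
```

```text
t 11.13 p [0.4873 0.3065 0.0079] yaw -159.0 tilt [0.24 0.  ] open 0.451 F [ 0.8 -0.4  6.1]
turn units [-0.0001  0.0006  0.0456] rows>= 3
shift units (tool axes after turn) [ 0.47 -9.37 -4.48] rows>= 10
```

The grip is a bit shallow (tips at 8 mm). Regripping deeper.

Call:
move_arm --turn '[[0,0,0],[0,0,0],[0,0,0],[0,0,0],[0,0,0],[0,0,0],[0,0,0],[0,0,0]]' --dp '[[0,0,0],[0,0,0],[0,0,0.1],[0,0,0.08],[0,0,0],[0,0,0],[0,0,0],[0,0,0]]' --jaw '[-0.2,-0.2,-0.2,-0.2,1,1,1,1]' --newtons 25

```text
clock: 11.8
tool_pos: [0.4866, 0.306, 0.0021]
eef_rot: [-0.182, 0.983, -0.001, 0.001]
contact_force: [0.3, 0.2, -1.1]
opening: 0.453
```

```bash
python3 -c "
from h import *
plan([.4945,.0720,.12],184.6)"
```

```text
t 11.8 p [0.4866 0.306  0.0021] yaw -158.99 tilt [ 0.13 -0.06] open 0.453 F [ 0.3  0.2 -1.1]
turn units [-0.0003  0.0003  0.0456] rows>= 3
shift units (tool axes after turn) [ 0.43 -9.36 -4.72] rows>= 10
```

Call:
move_arm --turn '[[0,0,0],[0,0,0],[0,0,0.0152],[0,0,0.0152],[0,0,0.0152],[0,0,0],[0,0,0],[0,0,0],[0,0,0],[0,0,0]]' --dp '[[0,0,-0.5],[0,0,-0.9],[0,0,-0.9],[0,0,-0.9],[0,0,-0.9],[0,-0.8,-0.6],[0.05,-0.9,0],[0.05,-0.9,0],[0.05,-0.9,0],[0.05,-0.9,0]]' --jaw '[1,1,1,1,1,1,1,1,1,1]'

```text
clock: 12.63
tool_pos: [0.4901, 0.1952, 0.1209]
eef_rot: [-0.04, 0.999, -0.0, 0.002]
contact_force: [-0.4, 0.3, -0.9]
opening: 0.454
```

Call:
move_arm --turn '[[0,0,0],[0,0,0],[0,0,0],[0,0,0],[0,0,0],[0,0,0],[0,0,0],[0,0,0]]' --dp '[[0.05,-0.9,0],[0.05,-0.9,0],[0.05,-0.9,0],[0.05,-0.9,0],[0.05,-0.9,0],[0,-0.45,0],[0,0,0],[0,0,0]]' --jaw '[1,1,1,1,1,1,1,1]'

```text
clock: 13.3
tool_pos: [0.4942, 0.0729, 0.1205]
eef_rot: [-0.04, 0.999, 0.0, 0.002]
contact_force: [-0.5, 0.7, -0.0]
opening: 0.451
```

```bash
python3 -c "
from h import *
plan([.4945,.0720,.0405],184.6); snap('wrist','w6')"
```

```text
t 13.3 p [0.4942 0.0729 0.1205] yaw -175.44 tilt [0.19 0.01] open 0.451 F [-0.5  0.7 -0. ]
turn units [-0.      0.0005 -0.0001] rows>= 1
shift units (tool axes after turn) [-0.01 -0.04  3.2 ] rows>= 4
```

View pics/w6.png

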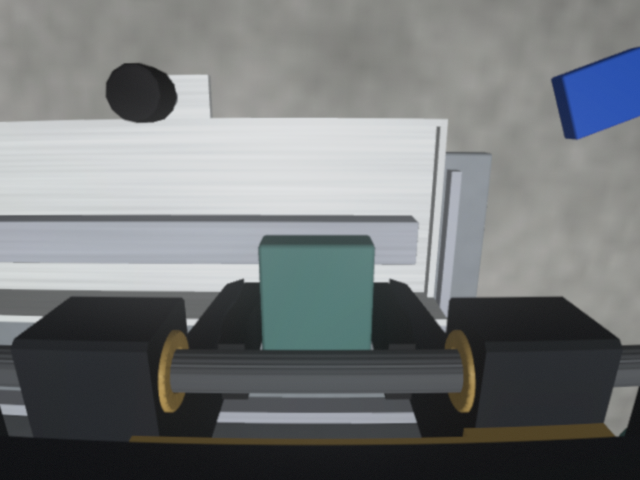

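Tile is held square over the rail. Lowering and releasing.

Call:
move_arm --turn '[[0,0,0],[0,0,0],[0,0,0],[0,0,0],[0,0,0],[0,0,0],[0,0,0]]' --dp '[[0,0,0.8],[0,0,0.8],[0,0,0.8],[0,0,0.4],[0,0,0.2],[0,0,0.15],[0,0,0]]' --jaw '[1,1,1,1,1,1,1]'

```text
clock: 13.93
tool_pos: [0.4941, 0.0736, 0.041]
eef_rot: [-0.041, 0.999, -0.0, 0.001]
contact_force: [0.2, 0.1, 0.0]
opening: 0.448
```

```bash
python3 -c "
from h import *
plan([.4945,.0720,.0405],184.6)"
```

```text
t 13.93 p [0.4941 0.0736 0.041 ] yaw -175.3 tilt [ 0.13 -0.01] open 0.448 F [0.2 0.1 0. ]
turn units [-0.0001  0.0004  0.0003] rows>= 1
shift units (tool axes after turn) [-0.01 -0.07  0.02] rows>= 1
```

Call:
move_arm --turn '[[0,0,0],[0,0,0],[0,0,0],[0,0,0],[0,0,0],[0,0,0],[0,0,0],[0,0,0],[0,0,0],[0,0,0]]' --dp '[[0,0,0.03],[0,0,0],[0,0,0],[0,0,0],[0,0,0],[0,0,-0.3],[0,0,-0.6],[0,0,-0.9],[0,0,-0.9],[0,0,-0.9]]' --jaw '[1,1,-0.2,-0.2,-0.2,-0.2,-0.2,-0.2,-0.2,-0.2]'

```text
clock: 14.77
tool_pos: [0.4934, 0.0722, 0.1319]
eef_rot: [-0.04, 0.999, -0.0, 0.001]
contact_force: [0.7, -0.2, -1.1]
opening: 0.602
```

```bash
python3 -c "
from h import *
plan([.501,.402,.20],194.8); snap('wrist','w7');snap('side','s3');tiles('s3');crop('s3',220,170,400,420,'cs3',3)"
```

```text
t 14.77 p [0.4934 0.0722 0.1319] yaw -175.39 tilt [ 0.1  -0.05] open 0.602 F [ 0.7 -0.2 -1.1]
turn units [-0.0002  0.0002 -0.0283] rows>= 2
shift units (tool axes after turn) [-3.66 12.68 -2.72] rows>= 13
px [308. 396.] xy [0.4999 0.4069] size [41.2 54.5] longyaw 14.9
px [352. 389.] xy [0.4165 0.3819] size [40.8 55.6] longyaw 33.2
```

View pics/w7.png

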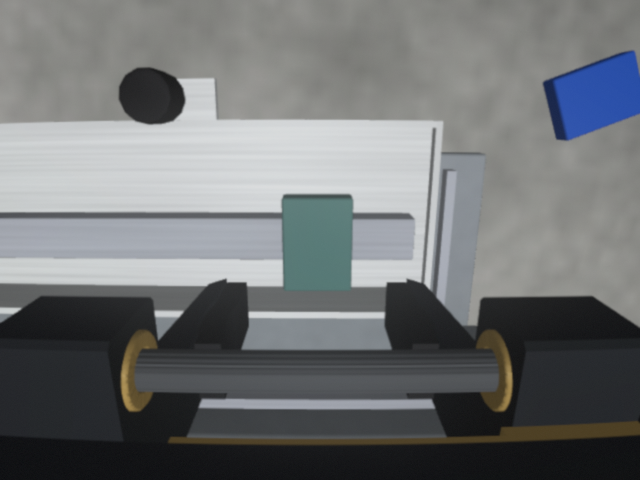

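View pics/cs3.png

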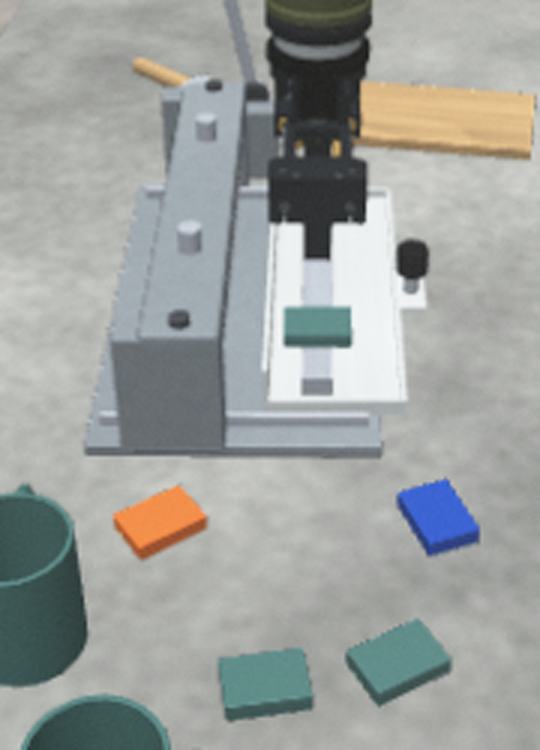

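```bash
python3 -c "
from h import *
tiles('w7',.052)"
```

```text
px [317. 244.] xy [0.4943 0.0732] size [38.4 54.4] longyaw 4.4
```

Call:
move_arm --turn '[[0,0,0],[0,0,0],[0,0,-0.0141],[0,0,-0.0142],[0,0,0],[0,0,0],[0,0,0],[0,0,0],[0,0,0],[0,0,0]]' --dp '[[0,0,-0.9],[0,0,-0.9],[0,0,-0.5],[0,0,-0.4],[-0.28,0.97,0],[-0.28,0.97,0],[-0.28,0.97,0],[-0.28,0.97,0],[-0.28,0.97,0],[-0.28,0.97,0]]' --jaw '[-0.4,-0.4,-0.4,-0.4,-0.4,-0.4,-0.4,-0.4,-0.4,-0.4]'

```text
clock: 15.7
tool_pos: [0.4967, 0.2244, 0.1973]
eef_rot: [-0.129, 0.992, -0.001, 0.001]
contact_force: [0.5, -0.9, -1.2]
opening: 0.698
```

Call:
move_arm --turn '[[0,0,0],[0,0,0],[0,0,0],[0,0,0],[0,0,0],[0,0,0],[0,0,0],[0,0,0],[0,0,0],[0,0,0]]' --dp '[[-0.28,0.97,0],[-0.28,0.97,0],[-0.28,0.97,0],[-0.28,0.97,0],[-0.28,0.97,0.5],[-0.28,0.97,0.5],[-0.3,1.0,0.9],[0,0,0.9],[0,0,0],[0,0,0]]' --jaw '[-0.4,-0.4,-0.4,-0.4,-0.4,-0.4,-0.4,-0.4,-0.4,-0.4]'

```text
clock: 16.53
tool_pos: [0.501, 0.3996, 0.1261]
eef_rot: [-0.129, 0.992, -0.002, -0.0]
contact_force: [0.7, -0.5, 0.5]
opening: 0.703
```

```bash
python3 -c "
from h import *
plan([.501,.402,.003],194.8); snap('wrist','w8'); tiles('w8')"
```

```text
t 16.53 p [0.501  0.3996 0.1261] yaw -165.2 tilt [-0.01 -0.27] open 0.703 F [ 0.7 -0.5  0.5]
turn units [-0.0007 -0.0002 -0.    ] rows>= 1
shift units (tool axes after turn) [-0.03  0.09  4.92] rows>= 5
px [320. 229.] xy [0.5012 0.4023] size [38.6 54.1] longyaw 14.9
px [315.  88.] xy [0.418  0.3773] size [38.8 54.8] longyaw 34.4
```

View pics/w8.png

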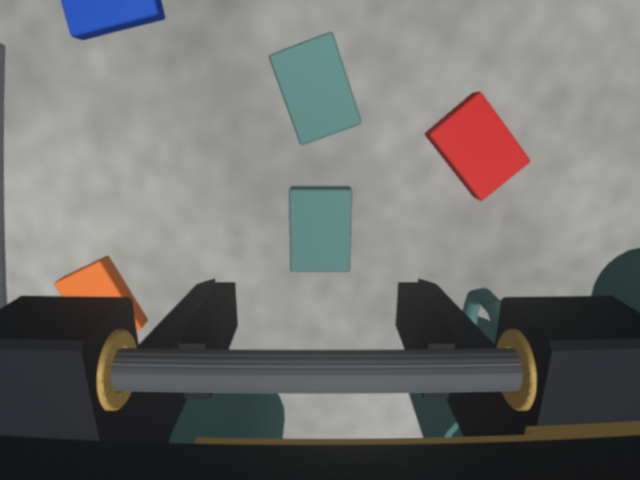

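The first tile sits well (0.494, 0.073, yaw 4.4°). Tile A is under the gripper at (320,229). Before descending I check the clearance to mug_b's handle, near (483,300).

```bash
python3 -c "
from h import *
np.set_printoptions(precision=4,suppress=True)
s=r.get_state();M=R.from_quat(s['eef_rot']).as_matrix();p=np.array(s['tool_pos'])
for z in(.03,.05,.07):
  w=p2w('w8',[(480,292),(498,300)],z); print(z,w,'tool',(w-p)@M)
  w=p2w('side0',[(298,432),(290,421)],z); print('side',z,w,'tool',(w-p)@M)
crop('side0',200,380,320,480,'cm',5)
"
```

```text
0.03 [[0.51   0.5101 0.03  ]
 [0.5122 0.5236 0.03  ]] tool [[-0.0358  0.1047  0.0973]
 [-0.0414  0.1172  0.0973]]
side 0.03 [[0.5064 0.4975 0.03  ]
 [0.5232 0.4767 0.03  ]] tool [[-0.0291  0.0935  0.0973]
 [-0.0401  0.069   0.0974]]
0.05 [[0.5038 0.4997 0.05  ]
 [0.5059 0.5121 0.05  ]] tool [[-0.0272  0.0961  0.0773]
 [-0.0323  0.1076  0.0773]]
side 0.05 [[0.5039 0.5112 0.05  ]
 [0.5203 0.491  0.05  ]] tool [[-0.0302  0.1072  0.0773]
 [-0.0409  0.0835  0.0774]]
0.07 [[0.4976 0.4892 0.07  ]
 [0.4995 0.5005 0.07  ]] tool [[-0.0185  0.0875  0.0573]
 [-0.0232  0.098   0.0573]]
side 0.07 [[0.5015 0.5249 0.07  ]
 [0.5173 0.5053 0.07  ]] tool [[-0.0313  0.121   0.0572]
 [-0.0417  0.098   0.0573]]
```

View pics/cm.png

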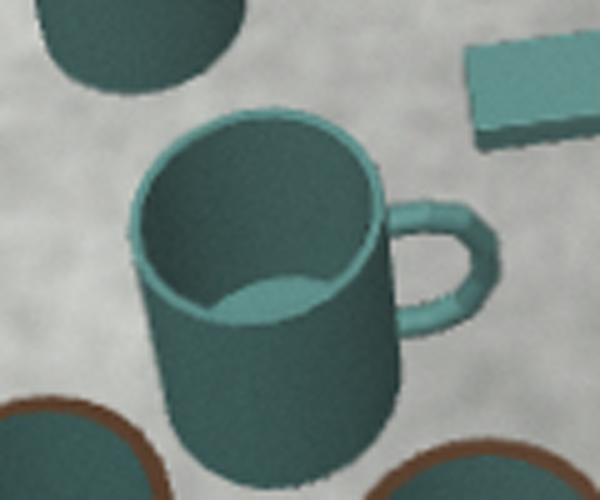

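The handle tip is at about (0.505, 0.503, 0.045), i.e. 99 mm from the TCP along the jaw axis. The gripper body reaches 93.5 mm and sits above 67 mm, so it clears. Descending in steps and watching the force.

Call:
move_arm --turn '[[0,0,0],[0,0,0],[0,0,0],[0,0,0],[0,0,0],[0,0,0],[0,0,0],[0,0,0],[0,0,0]]' --dp '[[0.05,0.02,0.7],[0.05,0.02,0.7],[0.05,0.02,0.7],[0.05,0.02,0.7],[0,0,0.7],[0,0,0.5],[0,0,0.5],[0,0,0.3],[0,0,0.05]]' --jaw '[-0.4,-0.4,-0.4,-0.4,-0.4,-0.4,-0.4,-0.4,-0.4]'

```text
clock: 17.33
tool_pos: [0.4967, 0.4009, 0.0056]
eef_rot: [-0.128, 0.992, -0.001, 0.001]
contact_force: [-0.0, -0.7, -0.5]
opening: 0.701
```

Call:
move_arm --turn '[[0,0,0],[0,0,0],[0,0,0],[0,0,0],[0,0,0],[0,0,0],[0,0,0]]' --dp '[[0,0,0],[0,0,0],[0,0,0],[0,0,0],[0,0,0],[0,0,0],[0,0,0]]' --jaw '[-0.4,1,1,1,1,1,1]'

```text
clock: 17.92
tool_pos: [0.4969, 0.4019, 0.007]
eef_rot: [-0.129, 0.992, -0.0, 0.001]
contact_force: [0.3, -0.2, 4.1]
opening: 0.446
```

```bash
python3 -c "
from h import *
plan([.508,-.0975,.12],184.6)"
```

```text
t 17.92 p [0.4969 0.4019 0.007 ] yaw -165.22 tilt [ 0.18 -0.03] open 0.446 F [ 0.3 -0.2  4.1]
turn units [-0.0002  0.0005  0.0283] rows>= 2
shift units (tool axes after turn) [  1.16 -19.95  -4.52] rows>= 20
```

Call:
move_arm --turn '[[0,0,0],[0,0,0],[0,0,0],[0,0,0],[0,0,0],[0,0,0],[0,0,0],[0,0,0]]' --dp '[[0,0,0],[0,0,0],[0,0,0.08],[0,0,0.07],[0,0,0],[0,0,0],[0,0,0],[0,0,0]]' --jaw '[-0.2,-0.2,-0.2,-0.2,1,1,1,1]'

```text
clock: 18.58
tool_pos: [0.4966, 0.4016, 0.0025]
eef_rot: [-0.129, 0.992, -0.001, 0.001]
contact_force: [-0.9, -1.1, -0.4]
opening: 0.445
```

```bash
python3 -c "
from h import *
plan([.504,-.0975,.12],184.6)"
```

```text
t 18.58 p [0.4966 0.4016 0.0025] yaw -165.22 tilt [ 0.12 -0.07] open 0.445 F [-0.9 -1.1 -0.4]
turn units [-0.0002  0.0003  0.0283] rows>= 2
shift units (tool axes after turn) [  1.3  -19.92  -4.7 ] rows>= 20
```

Call:
move_arm --turn '[[0,0,0],[0,0,0],[0,0,0.0141],[0,0,0.0142],[0,0,0],[0,0,0],[0,0,0],[0,0,0],[0,0,0],[0,0,0]]' --dp '[[0,0,-0.5],[0,0,-0.9],[0,0,-0.9],[0,0,-0.9],[0,0,-0.9],[0.07,-0.9,-0.6],[0.07,-0.95,0],[0.07,-0.95,0],[0.07,-0.95,0],[0.07,-0.95,0]]' --jaw '[1,1,1,1,1,1,1,1,1,1]'

```text
clock: 19.42
tool_pos: [0.4971, 0.283, 0.1214]
eef_rot: [-0.04, 0.999, -0.0, 0.002]
contact_force: [0.2, 0.1, -0.8]
opening: 0.447
```

Call:
move_arm --turn '[[0,0,0],[0,0,0],[0,0,0],[0,0,0],[0,0,0],[0,0,0],[0,0,0],[0,0,0],[0,0,0],[0,0,0]]' --dp '[[0.07,-0.95,0],[0.07,-0.95,0],[0.07,-0.95,0],[0.07,-0.95,0],[0.07,-0.95,0],[0.07,-0.95,0],[0.07,-0.95,0],[0.07,-0.95,0],[0.07,-0.95,0],[0.07,-0.95,0]]' --jaw '[1,1,1,1,1,1,1,1,1,1]'

```text
clock: 20.25
tool_pos: [0.4988, 0.0448, 0.1215]
eef_rot: [-0.04, 0.999, -0.001, 0.002]
contact_force: [0.1, 0.5, -0.3]
opening: 0.449
```

```bash
python3 -c "
from h import *
plan([.5037,-.098,.12],184.6)"
```

```text
t 20.25 p [0.4988 0.0448 0.1215] yaw -175.39 tilt [ 0.21 -0.07] open 0.449 F [ 0.1  0.5 -0.3]
turn units [-0.0002  0.0006  0.    ] rows>= 1
shift units (tool axes after turn) [ 0.26 -5.71  0.06] rows>= 6
```

Call:
move_arm --turn '[[0,0,0],[0,0,0],[0,0,0],[0,0,0],[0,0,0],[0,0,0],[0,0,0],[0,0,0]]' --dp '[[0.05,-0.95,0],[0.05,-0.95,0],[0.05,-0.95,0],[0.05,-0.95,0],[0.05,-0.95,0],[0,-0.95,0],[0,0,0],[0,0,0]]' --jaw '[1,1,1,1,1,1,1,1]'

```text
clock: 20.92
tool_pos: [0.5039, -0.0982, 0.1213]
eef_rot: [-0.038, 0.999, -0.001, 0.002]
contact_force: [-0.2, 0.6, -0.4]
opening: 0.449
```

```bash
python3 -c "
from h import *
plan([.5037,-.098,.0405],184.6);snap('wrist','w9');tiles('w9',.1204)"
```

```text
t 20.92 p [ 0.5039 -0.0982  0.1213] yaw -175.6 tilt [ 0.18 -0.1 ] open 0.449 F [-0.2  0.6 -0.4]
turn units [-0.0003  0.0005 -0.0006] rows>= 1
shift units (tool axes after turn) [0.01 0.01 3.23] rows>= 4
px [316. 303.] xy [ 0.5051 -0.0974] size [38.2 42.8] longyaw 94.5
px [612. 256.] xy [0.4759 0.0171] size [26.6 37.4] longyaw 4.8
```

View pics/w9.png

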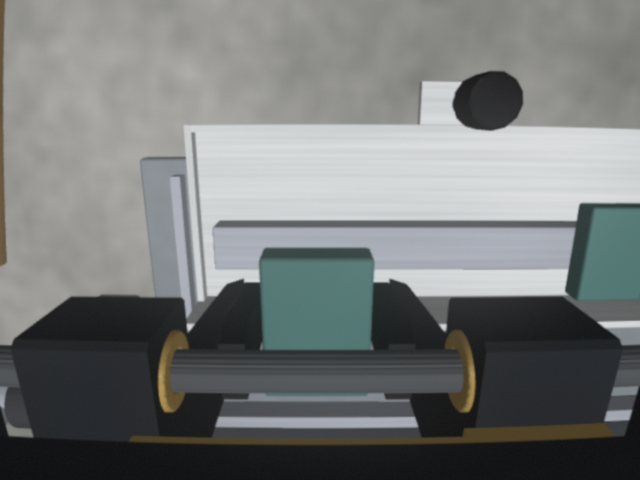

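Call:
move_arm --turn '[[0,0,0],[0,0,0],[0,0,0],[0,0,0],[0,0,0],[0,0,0],[0,0,0]]' --dp '[[0,0,0.8],[0,0,0.8],[0,0,0.8],[0,0,0.4],[0,0,0.22],[0,0,0.17],[0,0,0]]' --jaw '[1,1,1,1,1,1,1]'

```text
clock: 21.55
tool_pos: [0.5042, -0.096, 0.0409]
eef_rot: [-0.041, 0.999, -0.0, 0.001]
contact_force: [-0.1, -0.4, -1.0]
opening: 0.453
```

Call:
move_arm --turn '[[0,0,0],[0,0,0],[0,0,0],[0,0,0],[0,0,0],[0,0,0],[0,0,0],[0,0,0],[0,0,0],[0,0,0]]' --dp '[[0,0,0],[0,0,0],[0,0,0],[0,0,0],[0,0,0],[0,0,-0.3],[0,0,-0.6],[0,0,-0.9],[0,0,-0.9],[0,0,-0.9]]' --jaw '[1,1,-0.2,-0.2,-0.2,-0.2,-0.2,-0.2,-0.2,-0.2]'

```text
clock: 22.38
tool_pos: [0.5034, -0.0965, 0.1324]
eef_rot: [-0.04, 0.999, -0.0, 0.001]
contact_force: [0.7, -0.5, -0.0]
opening: 0.597
```

```bash
python3 -c "
from h import *
plan([.418,.3773,.2],214.4); snap('wrist','w10');tiles('w10',.052);snap('side','s4');tiles('s4')"
```

```text
t 22.38 p [ 0.5034 -0.0965  0.1324] yaw -175.38 tilt [ 0.1  -0.04] open 0.597 F [ 0.7 -0.5 -0. ]
turn units [-0.0002  0.0002 -0.0827] rows>= 5
shift units (tool axes after turn) [-7.89 17.57 -2.71] rows>= 18
px [316. 252.] xy [ 0.5095 -0.0955] size [38.3 54.4] longyaw 4.7
px [601. 249.] xy [0.4944 0.0728] size [39.  54.6] longyaw 4.2
px [353. 389.] xy [0.4165 0.3818] size [40.7 55.5] longyaw 33.0
```

View pics/w10.png

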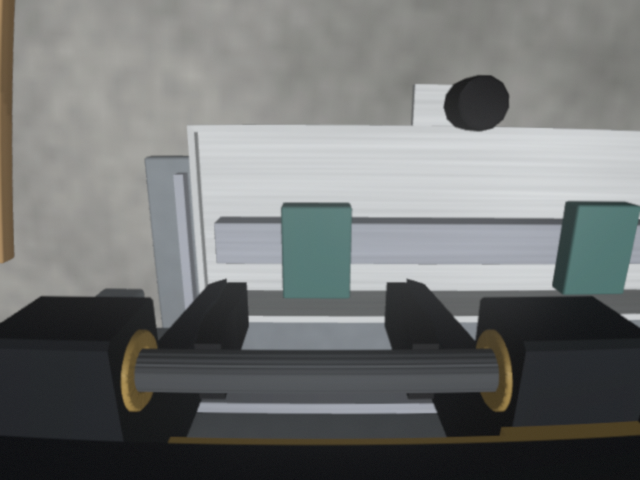

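Second tile is good (0.5095, -0.0955, yaw 4.7°). Now the third tile.

Call:
move_arm --turn '[[0,0,0],[0,0,-0.0165],[0,0,-0.0165],[0,0,-0.0165],[0,0,-0.0166],[0,0,-0.0166],[0,0,0],[0,0,0],[0,0,0],[0,0,0]]' --dp '[[0,0,-0.9],[0,0,-0.9],[0,0,-0.9],[0,0,0],[0,0,0],[0,0,0],[-0.43,0.96,0],[-0.43,0.96,0],[-0.43,0.96,0],[-0.43,0.96,0]]' --jaw '[-0.4,-0.4,-0.4,-0.4,-0.4,-0.4,-0.4,-0.4,-0.4,-0.4]'

```text
clock: 23.32
tool_pos: [0.4842, 0.0076, 0.1978]
eef_rot: [-0.295, 0.955, -0.001, 0.0]
contact_force: [-0.1, -0.2, -0.2]
opening: 0.698
```

Call:
move_arm --turn '[[0,0,0],[0,0,0],[0,0,0],[0,0,0],[0,0,0],[0,0,0],[0,0,0],[0,0,0],[0,0,0],[0,0,0]]' --dp '[[-0.43,0.96,0],[-0.43,0.96,0],[-0.43,0.96,0],[-0.43,0.96,0],[-0.43,0.96,0],[-0.43,0.96,0],[-0.43,0.96,0],[-0.43,0.96,0],[-0.43,0.96,0],[-0.43,0.96,0]]' --jaw '[-0.4,-0.4,-0.4,-0.4,-0.4,-0.4,-0.4,-0.4,-0.4,-0.4]'

```text
clock: 24.15
tool_pos: [0.4375, 0.2664, 0.1974]
eef_rot: [-0.296, 0.955, -0.001, 0.0]
contact_force: [0.2, 0.4, -0.1]
opening: 0.703
```

Call:
move_arm --turn '[[0,0,0],[0,0,0],[0,0,0],[0,0,0],[0,0,0],[0,0,0],[0,0,0],[0,0,0]]' --dp '[[-0.43,0.96,0],[-0.43,0.96,0],[-0.43,0.96,0.3],[-0.4,0.9,0.7],[0,0,0.9],[0,0,0.9],[0,0,0],[0,0,0]]' --jaw '[-0.4,-0.4,-0.4,-0.4,-0.4,-0.4,-0.4,-0.4]'

```text
clock: 24.82
tool_pos: [0.4192, 0.3665, 0.1268]
eef_rot: [-0.296, 0.955, -0.002, -0.0]
contact_force: [0.4, -0.2, 0.2]
opening: 0.7
```

```bash
python3 -c "
from h import *
plan([.418,.3773,.002],214.4); snap('wrist','w11');tiles('w11')"
```

```text
t 24.82 p [0.4192 0.3665 0.1268] yaw -145.61 tilt [ 0.02 -0.21] open 0.7 F [ 0.4 -0.2  0.2]
turn units [-0.0005 -0.0003 -0.    ] rows>= 1
shift units (tool axes after turn) [-0.2   0.38  4.99] rows>= 5
px [331. 234.] xy [0.4175 0.3771] size [38.6 54.5] longyaw 34.5
```

View pics/w11.png

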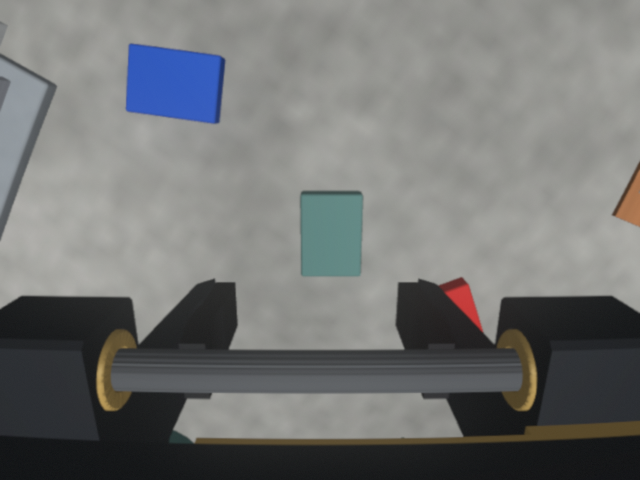

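Call:
move_arm --turn '[[0,0,0],[0,0,0],[0,0,0],[0,0,0],[0,0,0],[0,0,0],[0,0,0],[0,0,0],[0,0,0],[0,0,0]]' --dp '[[-0.1,0.2,0.5],[-0.1,0.18,0.8],[0,0,0.8],[0,0,0.8],[0,0,0.8],[0,0,0.7],[0,0,0.4],[0,0,0.2],[0,0,0],[0,0,0]]' --jaw '[-0.4,-0.4,-0.4,-0.4,-0.4,-0.4,-0.4,-0.4,-0.4,-0.4]'

```text
clock: 25.7
tool_pos: [0.4193, 0.3786, 0.0034]
eef_rot: [-0.295, 0.955, -0.0, 0.001]
contact_force: [0.0, -0.8, 0.1]
opening: 0.701
```

```bash
python3 -c "
from h import *
plan([.418,.3773,.002],214.4)"
```

```text
t 25.7 p [0.4193 0.3786 0.0034] yaw -145.64 tilt [0.17 0.01] open 0.701 F [ 0.  -0.8  0.1]
turn units [-0.0003  0.0004 -0.0001] rows>= 1
shift units (tool axes after turn) [ 0.07 -0.02  0.06] rows>= 1
```

Call:
move_arm --turn '[[0,0,0],[0,0,0],[0,0,0],[0,0,0],[0,0,0],[0,0,0],[0,0,0]]' --dp '[[0.05,0,0.05],[0,0,0],[0,0,0],[0,0,0],[0,0,0],[0,0,0],[0,0,0]]' --jaw '[1,1,1,1,1,1,1]'

```text
clock: 26.28
tool_pos: [0.4182, 0.3775, 0.002]
eef_rot: [-0.295, 0.955, -0.001, 0.001]
contact_force: [-0.3, -0.1, 5.8]
opening: 0.45
```

```bash
python3 -c "
from h import *
plan([.5012,-.0128,.12],184.6)"
```

```text
t 26.28 p [0.4182 0.3775 0.002 ] yaw -145.64 tilt [ 0.17 -0.04] open 0.45 F [-0.3 -0.1  5.8]
turn units [-0.0003  0.0004  0.0827] rows>= 5
shift units (tool axes after turn) [ -2.06 -15.83  -4.72] rows>= 16
```

Call:
move_arm --turn '[[0,0,0],[0,0,0.0165],[0,0,0.0165],[0,0,0.0165],[0,0,0.0166],[0,0,0.0166],[0,0,0],[0,0,0],[0,0,0],[0,0,0]]' --dp '[[0,0,-0.5],[0,0,-0.9],[0,0,-0.9],[0,0,-0.9],[0,0,-0.9],[0,0,-0.6],[-0.12,-0.9,0],[-0.12,-0.93,0],[-0.12,-0.93,0],[-0.12,-0.93,0]]' --jaw '[1,1,1,1,1,1,1,1,1,1]'

```text
clock: 27.12
tool_pos: [0.4369, 0.2854, 0.1198]
eef_rot: [-0.04, 0.999, -0.001, 0.001]
contact_force: [1.0, 0.0, -1.6]
opening: 0.451
```

Call:
move_arm --turn '[[0,0,0],[0,0,0],[0,0,0],[0,0,0],[0,0,0],[0,0,0],[0,0,0],[0,0,0],[0,0,0],[0,0,0]]' --dp '[[-0.12,-0.93,0],[-0.12,-0.93,0],[-0.12,-0.93,0],[-0.12,-0.93,0],[-0.12,-0.93,0],[-0.12,-0.93,0],[-0.12,-0.93,0],[-0.12,-0.93,0],[-0.12,-0.93,0],[-0.12,-0.93,0]]' --jaw '[1,1,1,1,1,1,1,1,1,1]'

```text
clock: 27.95
tool_pos: [0.4855, 0.056, 0.12]
eef_rot: [-0.04, 0.999, -0.001, 0.001]
contact_force: [0.7, 0.2, -1.3]
opening: 0.453
```

Call:
move_arm --turn '[[0,0,0],[0,0,0],[0,0,0],[0,0,0],[0,0,0]]' --dp '[[-0.12,-0.93,0],[-0.12,-0.93,0],[-0.12,-0.93,0],[0,0,0],[0,0,0]]' --jaw '[1,1,1,1,1]'

```text
clock: 28.37
tool_pos: [0.5, -0.0132, 0.1198]
eef_rot: [-0.038, 0.999, -0.001, 0.001]
contact_force: [0.1, 0.3, -1.2]
opening: 0.451
```

```bash
python3 -c "
from h import *
plan([.5012,-.0128,.0405],184.6);snap('wrist','w12')"
```

```text
t 28.37 p [ 0.5    -0.0132  0.1198] yaw -175.6 tilt [ 0.13 -0.08] open 0.451 F [ 0.1  0.3 -1.2]
turn units [-0.0002  0.0003 -0.0005] rows>= 1
shift units (tool axes after turn) [-0.05  0.01  3.17] rows>= 4
```

View pics/w12.png

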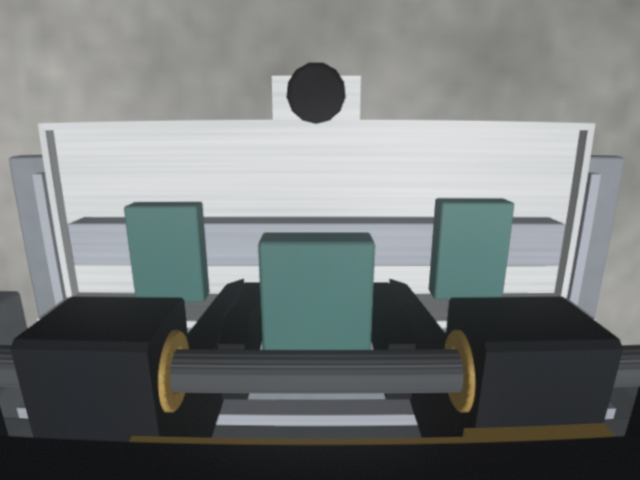

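Call:
move_arm --turn '[[0,0,0],[0,0,0],[0,0,0],[0,0,0],[0,0,0],[0,0,0],[0,0,0]]' --dp '[[-0.04,0,0.8],[0,0,0.8],[0,0,0.8],[0,0,0.4],[0,0,0.2],[0,0,0.16],[0,0,0]]' --jaw '[1,1,1,1,1,1,1]'

```text
clock: 29.0
tool_pos: [0.5013, -0.0105, 0.0406]
eef_rot: [-0.041, 0.999, -0.0, 0.001]
contact_force: [0.4, 0.0, -0.5]
opening: 0.451
```

Call:
move_arm --turn '[[0,0,0],[0,0,0],[0,0,0],[0,0,0],[0,0,0],[0,0,0],[0,0,0],[0,0,0],[0,0,0],[0,0,0]]' --dp '[[0,0,0],[0,0,0],[0,0,0],[0,0,0],[0,0,0],[0,0,-0.3],[0,0,-0.6],[0,0,-0.9],[0,0,-0.9],[0,0,-0.9]]' --jaw '[1,1,-0.2,-0.2,-0.2,-0.2,-0.2,-0.2,-0.2,-0.2]'

```text
clock: 29.83
tool_pos: [0.5006, -0.0116, 0.132]
eef_rot: [-0.04, 0.999, -0.0, 0.001]
contact_force: [0.0, 0.1, -0.0]
opening: 0.602
```

```bash
python3 -c "
from h import *
plan([.43,-.019,.2],184.6); snap('wrist','w13');tiles('w13',.052)"
```

```text
t 29.83 p [ 0.5006 -0.0116  0.132 ] yaw -175.39 tilt [ 0.1  -0.05] open 0.602 F [ 0.   0.1 -0. ]
turn units [-0.0002  0.0003  0.    ] rows>= 1
shift units (tool axes after turn) [ 2.84 -0.07 -2.72] rows>= 3
px [169. 245.] xy [ 0.5096 -0.095 ] size [39.3 55. ] longyaw 4.3
px [463. 242.] xy [0.4947 0.0729] size [39.  54.7] longyaw 4.9
px [316. 242.] xy [ 0.5006 -0.0108] size [38.6 54.7] longyaw 4.7
```

View pics/w13.png

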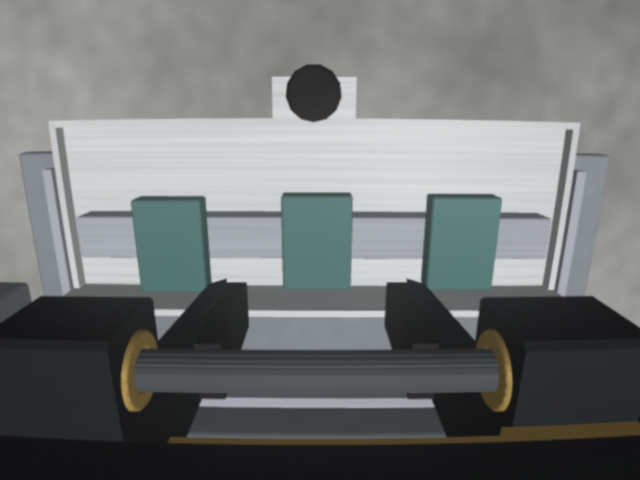

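All three tiles lie flat and square across the rail. Next I push the bed home, gripping the knob with the tilt and straightening up as it goes in.

```bash
cat >> h.py <<'E'
def plan2(pos,yaw,pitch):
    "tilted target: after levelled yaw, turn +pitch deg about tool y. prints turn rotvec from now and shift in final tool axes"
    s=r.get_state(); M=R.from_quat(s['eef_rot']).as_matrix(); p=np.array(s['tool_pos'])
    c,sn=np.cos(np.radians(yaw)),np.sin(np.radians(yaw))
    T=np.array([[c,sn,0],[sn,-c,0],[0,0,-1]])@R.from_euler('y',pitch,degrees=True).as_matrix()
    print('t',round(s['clock'],2),'p',np.round(p,4),'open',round(s['opening'],3),'F',np.round(s['contact_force'],1),'q6',round(s['q'][5],3))
    print('turn',np.round(R.from_matrix(M.T@T).as_rotvec()/(2*np.pi),4),'shift',np.round(T.T@(np.array(pos)-p)/.025,2),'world up in tool',np.round(T.T@[0,0,1],3),'press+x in tool',np.round(T.T@[.9968,.080,0],3))
E
python3 -c "
from h import *
plan2([.4147,-.0198,.13],184.6,11.5)"
```

```text
t 29.88 p [ 0.5027 -0.0111  0.1355] open 0.596 F [ 0.1 -0.7  2.1] q6 0.629
turn [-0.0002  0.0332  0.    ] shift [ 3.42 -0.07  0.92] world up in tool [ 0.199  0.    -0.98 ] press+x in tool [-0.98  -0.    -0.199]
```

Call:
move_arm --turn '[[0,0,0],[0,0,0],[0,0,0],[0,0,0],[0,0.011,0],[0,0.011,0],[0,0.011,0],[0,0,0],[0,0,0]]' --dp '[[0.88,0,0],[0.88,0,0],[0.88,0,0],[0.88,0,0],[0,0,0],[0,0,0],[0,0,0],[0,0,0],[0,0,0]]' --jaw '[-0.5,-0.5,-0.5,-0.5,-0.5,-0.5,-0.5,-0.5,-0.5]'

```text
clock: 30.63
tool_pos: [0.4139, -0.0185, 0.1303]
eef_rot: [-0.039, 0.994, -0.004, -0.101]
contact_force: [-0.1, -0.3, -0.1]
opening: 0.75
```

```bash
python3 -c "
from h import *
plan2([.4147,-.0198,.040],184.6,11.5); snap('wrist','w14')
print(p2w('w14',[(316,200)],.066), w2p('w14',[.4185,-.0195,.066]))"
```

```text
t 30.63 p [ 0.4139 -0.0185  0.1303] open 0.75 F [-0.1 -0.3 -0.1] q6 0.755
turn [-0.     -0.0004 -0.0002] shift [-0.75 -0.05  3.53] world up in tool [ 0.199  0.    -0.98 ] press+x in tool [-0.98  -0.    -0.199]
[[ 0.37333634 -0.02120301  0.066     ]] [[312.50201583 283.98040605]]
```

View pics/w14.png

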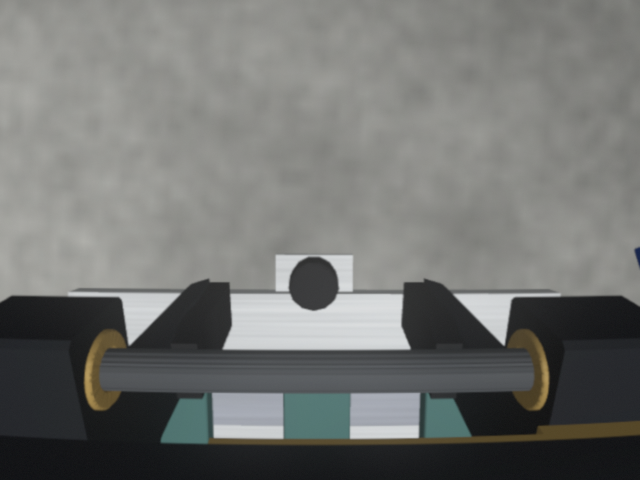

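Knob top is at (313,284), where I predicted (312.5, 284). Descending on it and closing.

Call:
move_arm --turn '[[0,0,0],[0,0,0],[0,0,0],[0,0,0],[0,0,0],[0,0,0],[0,0,0],[0,0,0],[0,0,0],[0,0,0]]' --dp '[[-0.15,0,0.7],[-0.15,0,0.7],[-0.15,0,0.7],[-0.15,-0.05,0.7],[-0.15,0,0.7],[0,0,0],[0,0,0],[0,0,0],[0,0,0],[0,0,0]]' --jaw '[-0.5,-0.5,-0.5,-0.5,-0.5,1,1,1,1,1]'

```text
clock: 31.52
tool_pos: [0.4144, -0.02, 0.0418]
eef_rot: [-0.04, 0.994, -0.005, -0.101]
contact_force: [-0.4, 0.4, 0.3]
opening: 0.394
```

Call:
move_arm --turn '[[0,0,0],[0,0,0],[0,0,0]]' --dp '[[0,0,0],[0,0,0],[0,0,0]]' --jaw '[1,1,1]'

```text
clock: 31.77
tool_pos: [0.4144, -0.0201, 0.0415]
eef_rot: [-0.04, 0.994, -0.005, -0.102]
contact_force: [-0.4, -1.6, 6.8]
opening: 0.31
```

```bash
python3 -c "
from h import *
plan2([.519,-.0114,.040],184.6,0)"
```

```text
t 31.77 p [ 0.4144 -0.0201  0.0415] open 0.31 F [-0.4 -1.6  6.8] q6 0.575
turn [-0.0003 -0.0325 -0.0001] shift [-4.2   0.01  0.06] world up in tool [ 0.  0. -1.] press+x in tool [-1. -0.  0.]
```

Call:
move_arm --turn '[[0,0,0],[0,0,0],[0,0,0],[0,0,0],[0,-0.0065,0],[0,-0.0065,0],[0,-0.0065,0],[0,-0.0065,0],[0,-0.0065,0],[0,0,0]]' --dp '[[-0.15,0,-0.03],[-0.3,0,-0.06],[-0.3,0,-0.06],[-0.3,0,-0.06],[-0.3,0,-0.05],[-0.3,0,-0.04],[-0.3,0,-0.03],[-0.3,0,-0.02],[-0.3,0,-0.01],[-0.3,0,0]]' --jaw '[1,1,1,1,1,1,1,1,1,1]'

```text
clock: 32.6
tool_pos: [0.4824, -0.0149, 0.0401]
eef_rot: [-0.041, 0.999, -0.002, -0.002]
contact_force: [-3.4, -0.4, 4.5]
opening: 0.31
```

```bash
python3 -c "
from h import *
plan2([.519,-.0114,.040],184.6,0)"
```

```text
t 32.6 p [ 0.4824 -0.0149  0.0401] open 0.31 F [-3.4 -0.4  4.5] q6 0.374
turn [-0.0006 -0.0007  0.0002] shift [-1.47  0.02  0.  ] world up in tool [ 0.  0. -1.] press+x in tool [-1. -0.  0.]
```

Call:
move_arm --turn '[[0,0,0],[0,0,0],[0,0,0],[0,0,0],[0,0,0],[0,0,0],[0,0,0],[0,0,0]]' --dp '[[-0.3,0,0],[-0.3,0,0],[-0.3,0,0],[-0.2,0,0],[-0.15,0,0],[-0.1,0,0],[-0.1,0,0],[0,0,0]]' --jaw '[1,1,1,1,1,1,1,1]'

```text
clock: 33.27
tool_pos: [0.5169, -0.0122, 0.0401]
eef_rot: [-0.04, 0.999, -0.002, -0.005]
contact_force: [-10.5, -0.5, 14.7]
opening: 0.306
```

```bash
python3 -c "
from h import *
plan2([.519,-.0114,.040],184.6,0)"
```

```text
t 33.27 p [ 0.5169 -0.0122  0.0401] open 0.306 F [-10.5  -0.5  14.7] q6 0.486
turn [-0.0006 -0.0015 -0.    ] shift [-0.09  0.03  0.  ] world up in tool [ 0.  0. -1.] press+x in tool [-1. -0.  0.]
```

At the home stop: 10 N, and the knob travelled 99 mm. Releasing and rising.

Call:
move_arm --turn '[[0,0,0],[0,0,0],[0,0,0],[0,0,0],[0,0,0],[0,0,0]]' --dp '[[-0.02,0,0],[0,0,0],[0,0,0],[0,0,0],[0,0,0],[0,0,0]]' --jaw '[1,-0.5,-0.5,-0.5,-0.5,-0.5]'

```text
clock: 33.77
tool_pos: [0.5228, -0.0112, 0.0397]
eef_rot: [-0.04, 0.999, -0.001, -0.0]
contact_force: [-0.2, 0.5, 0.2]
opening: 0.663
```

Call:
move_arm --turn '[[0,0,0],[0,0,0],[0,0,0],[0,0,0],[0,0,0],[0,0,0],[0,0,0],[0,0,0],[0,0,0],[0,0,0]]' --dp '[[0.1,0,-0.5],[0.1,0,-0.9],[0.1,0,-0.9],[0.2,0,-0.9],[0.3,0,-0.9],[0.3,0,-0.9],[0.3,0,-0.9],[0.3,0,-0.9],[0,0,-0.9],[0,0,-0.9]]' --jaw '[-0.5,-0.5,-0.5,-0.5,-0.5,-0.5,-0.5,-0.5,-0.5,-0.5]'

```text
clock: 34.6
tool_pos: [0.479, -0.0144, 0.2566]
eef_rot: [-0.041, 0.999, -0.001, -0.001]
contact_force: [0.9, -0.0, -0.7]
opening: 0.748
```

```bash
python3 -c "
from h import *
plan([.57,-.22,.33],274.6); st(); snap('wrist','w15');snap('side','s5');crop('s5',220,120,400,330,'cs5',4);crop('w15',100,130,540,350,'cw15',1.8)"
```

```text
t 34.6 p [ 0.479  -0.0144  0.2566] yaw -175.35 tilt [-0.07 -0.1 ] open 0.748 F [ 0.9 -0.  -0.7]
turn units [-0.     -0.0004 -0.2499] rows>= 13
shift units (tool axes after turn) [ 8.49 -2.97 -2.93] rows>= 9
t 34.6 p [ 0.479  -0.0144  0.2566] q [-4.060e-02  9.992e-01 -9.000e-04 -6.000e-04] F [ 0.9 -0.  -0.7] open 0.748
joints [ 0.464  0.582 -0.841  1.95   0.57   0.866  0.97 ]
```

View pics/w15.png

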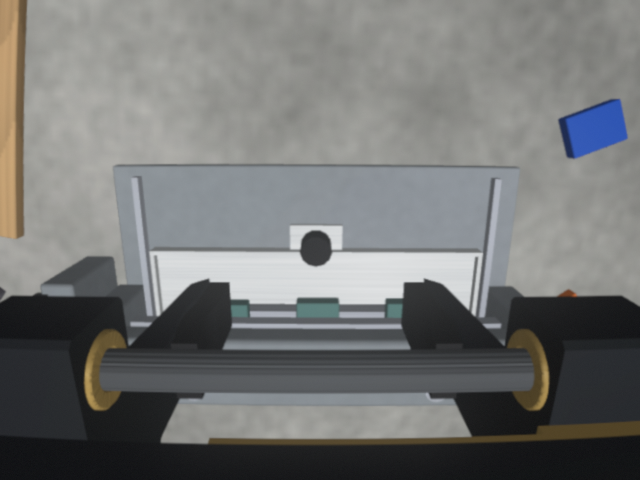

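View pics/cs5.png

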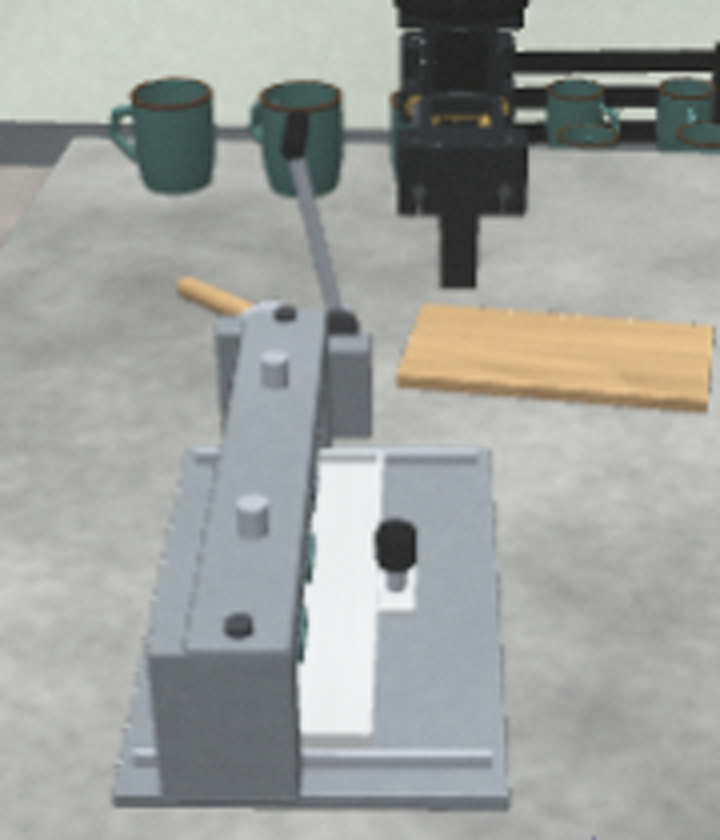

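```bash
python3 -c "
from h import *
print(p2w('w15',[(316,246)],.066), p2w('w15',[(299,303),(338,303),(235,303)],.052))
crop('w15',100,220,540,350,'cw15',1.8)"
```

```text
[[ 0.514153   -0.01140212  0.066     ]] [[ 0.57447805 -0.02223586  0.052     ]
 [ 0.57152049  0.01358076  0.052     ]
 [ 0.57953151 -0.0812244   0.052     ]]
```

View pics/cw15.png

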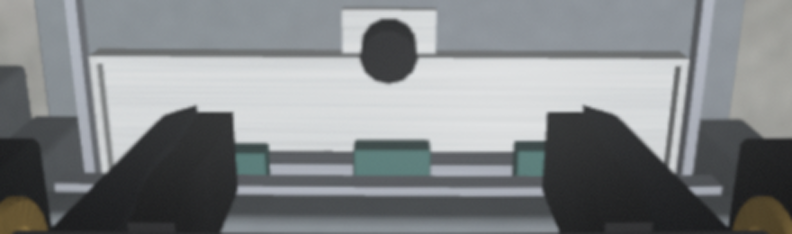

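Everything is in place under the head (gripped knob travel 99.2 mm). Next is the lever, with the tool turned +0.25 so the jaws close along press x.

```bash
python3 -c "
from h import *
plan([.617,-.2814,.32],94.6)"
```

```text
t 34.7 p [ 0.4816 -0.0136  0.2584] yaw -175.4 tilt [ 0.33 -0.06] open 0.753 F [ 0.9 -0.3  0.1]
turn units [0.0005 0.0009 0.25  ] rows>= 13
shift units (tool axes after turn) [-11.11   4.54  -2.46] rows>= 12
```

Call:
move_arm --turn '[[0,0,0.0192],[0,0,0.0192],[0,0,0.0192],[0,0,0.0192],[0,0,0.0192],[0,0,0.0192],[0,0,0.0192],[0,0,0.0192],[0,0,0.0192],[0,0,0.0192]]' --dp '[[0,0,-0.25],[0,0,-0.25],[0,0,-0.25],[0,0,-0.25],[0,0,-0.25],[0,0,-0.25],[0,0,-0.25],[0,0,-0.25],[0,0,-0.25],[0,0,-0.2]]' --jaw '[-0.5,-0.5,-0.5,-0.5,-0.5,-0.5,-0.5,-0.5,-0.5,-0.5]'

```text
clock: 35.53
tool_pos: [0.4795, -0.0143, 0.316]
eef_rot: [0.536, 0.844, -0.001, -0.0]
contact_force: [0.4, -0.5, -0.1]
opening: 0.752
```

Call:
move_arm --turn '[[0,0,0.0192],[0,0,0.0192],[0,0,0.0192],[0,0,0],[0,0,0],[0,0,0],[0,0,0],[0,0,0],[0,0,0],[0,0,0]]' --dp '[[0,0,0],[0,0,0],[0,0,0],[-0.9,0.37,0],[-0.9,0.37,0],[-0.9,0.37,0],[-0.9,0.37,0],[-0.9,0.37,0],[-0.9,0.37,0],[-0.9,0.37,0]]' --jaw '[-0.5,-0.5,-0.5,-0.5,-0.5,-0.5,-0.5,-0.5,-0.5,-0.5]'

```text
clock: 36.37
tool_pos: [0.5574, -0.1668, 0.3155]
eef_rot: [0.677, 0.736, -0.001, -0.001]
contact_force: [0.8, 0.6, 0.2]
opening: 0.743
```

```bash
python3 -c "
from h import *
plan([.617,-.2814,.32],94.6);st()"
```

```text
t 36.37 p [ 0.5574 -0.1668  0.3155] yaw 94.76 tilt [-0.14 -0.05] open 0.743 F [0.8 0.6 0.2]
turn units [-0.0004  0.0001  0.0004] rows>= 1
shift units (tool axes after turn) [-4.76  2.01 -0.18] rows>= 5
t 36.3667 p [ 0.5574 -0.1668  0.3155] q [ 6.771e-01  7.359e-01 -1.200e-03 -6.000e-04] F [0.8 0.6 0.2] open 0.743
joints [ 0.452  0.567 -0.411  1.589  0.253  1.041  0.052]
```

Call:
move_arm --turn '[[0,0,0],[0,0,0],[0,0,0],[0,0,0],[0,0,0],[0,0,0],[0,0,0]]' --dp '[[-0.9,0.4,0],[-0.9,0.4,0],[-0.9,0.4,0],[-0.9,0.4,0],[-0.9,0.4,0],[0,0,0],[0,0,0]]' --jaw '[-0.5,-0.5,-0.5,-0.5,-0.5,-0.5,-0.5]'

```text
clock: 36.95
tool_pos: [0.6162, -0.2748, 0.3148]
eef_rot: [0.678, 0.735, -0.001, -0.001]
contact_force: [-0.3, 1.1, 0.2]
opening: 0.751
```

```bash
python3 -c "
from h import *
plan([.617,-.2814,.213],94.6);snap('wrist','w16'); print(w2p('w16',[[.617,-.2814,.2321]]))"
```

```text
t 36.95 p [ 0.6162 -0.2748  0.3148] yaw 94.63 tilt [-0.17 -0.03] open 0.751 F [-0.3  1.1  0.2]
turn units [-0.0005  0.      0.0001] rows>= 1
shift units (tool axes after turn) [-0.27  0.01  4.07] rows>= 5
[[316.94804136 254.28527948]]
```

View pics/w16.png

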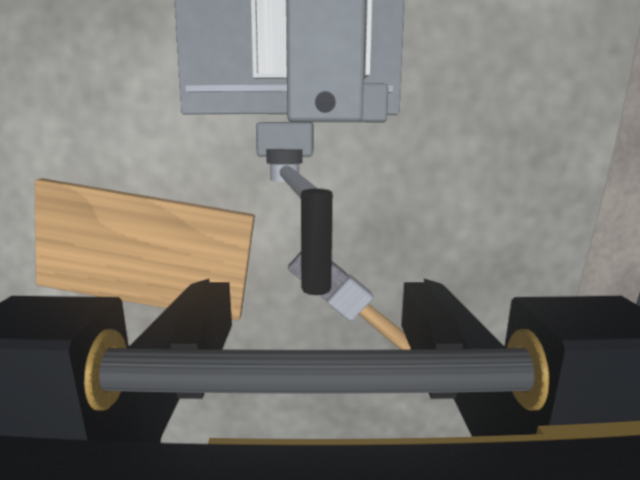

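The bar spans rows 190–292 at column 316, and my predicted grip point (317,254) lies on it. Descending and pinching.

Call:
move_arm --turn '[[0,0,0],[0,0,0],[0,0,0],[0,0,0],[0,0,0],[0,0,0],[0,0,0],[0,0,0],[0,0,0],[0,0,0]]' --dp '[[-0.1,0,0.7],[-0.1,0,0.7],[-0.05,0,0.7],[0,0,0.7],[0,0,0.7],[0,0,0.5],[0,0,0],[0,0,0],[0,0,0],[0,0,0]]' --jaw '[-0.5,-0.5,-0.5,-0.5,-0.5,-0.5,1,1,1,1]' --newtons 25

```text
clock: 37.83
tool_pos: [0.618, -0.2799, 0.2177]
eef_rot: [0.677, 0.736, -0.0, 0.001]
contact_force: [0.1, 0.1, -0.0]
opening: 0.475
```

Call:
move_arm --turn '[[0,0,0],[0,0,0],[0,0,0],[0,0,0],[0,0,0]]' --dp '[[0,0,0],[0,0,0],[0,0,0],[0,0,0],[0,0,0]]' --jaw '[1,1,1,1,1]'

```text
clock: 38.25
tool_pos: [0.6165, -0.2805, 0.2166]
eef_rot: [0.677, 0.736, -0.001, -0.0]
contact_force: [-3.1, 0.9, 4.0]
opening: 0.199
```

```bash
python3 - <<'E'
from h import *
st()
s=r.get_state();p=np.array(s['tool_pos']);M=R.from_quat(s['eef_rot']).as_matrix()
print('dev from arc',)
H=np.array([.5883,-.2837,.09]);ax=np.array([.9968,.080,0])
g=p+np.array([0,0,.019]); print('grasp point',g,'rad',np.hypot((g-H)@ax,g[2]-.09), 'ang',-np.arctan2((g-H)@ax,g[2]-.09))
# increments
a=np.r_[0,np.linspace(0.05,1.12,12)]
P=np.c_[.145*np.sin(.2-a),.145*np.cos(.2-a)]
print('dx,dz units',np.round(np.diff(P,axis=0)/.025,3).tolist())
print('press +x in tool',M.T@ax)
E
```

```text
t 38.25 p [ 0.6165 -0.2805  0.2166] q [ 6.774e-01  7.356e-01 -1.300e-03 -4.000e-04] F [-3.1  0.9  4. ] open 0.199
joints [ 0.542  0.803 -0.37   1.406  0.318  0.994  0.183]
dev from arc
grasp point [ 0.6164963  -0.28047884  0.23557509] rad 0.14831253792241567 ang -0.19242857282134906
dx,dz units [[-0.286, 0.05], [-0.561, 0.057], [-0.564, 0.002], [-0.562, -0.052], [-0.554, -0.107], [-0.541, -0.16], [-0.523, -0.212], [-0.5, -0.262], [-0.472, -0.309], [-0.44, -0.353], [-0.403, -0.394], [-0.363, -0.432]]
press +x in tool [-0.00219027  0.99999965 -0.00247678]
```

Call:
move_arm --turn '[[0,0,0],[0,0,0],[0,0,0],[0,0,0],[0,0,0],[0,0,0]]' --dp '[[0,-0.29,-0.05],[0,-0.56,-0.06],[0,-0.56,0],[0,-0.56,0.05],[0,-0.55,0.11],[0,-0.54,0.16]]' --jaw '[1,1,1,1,1,1]'

```text
clock: 38.75
tool_pos: [0.5479, -0.2856, 0.2148]
eef_rot: [0.677, 0.736, 0.005, 0.007]
contact_force: [8.5, 1.4, 7.2]
opening: 0.195
```

```bash
cat > lev.py <<'E'
from h import *
st()
s=r.get_state();p=np.array(s['tool_pos'])
H=np.array([.5883,-.2837,.09]);ax=np.array([.9968,.080,0])
g=p+np.array([0,0,.019]);x=(g-H)@ax; print('rad',np.hypot(x,g[2]-.09), 'lever est',.2-np.arctan2(x,g[2]-.09))
E
python3 lev.py
```

```text
t 38.75 p [ 0.5479 -0.2856  0.2148] q [0.6766 0.7363 0.0049 0.0069] F [8.5 1.4 7.2] open 0.195
joints [ 0.621  0.718 -0.381  1.624  0.328  0.847  0.195]
rad 0.1493780192375472 lever est 0.4742149198442841
```

Call:
move_arm --turn '[[0,0,0],[0,0,0],[0,0,0],[0,0,0],[0,0,0],[0,0,0],[0,0,0],[0,0,0]]' --dp '[[0,-0.52,0.21],[0,-0.5,0.26],[0,-0.47,0.31],[0,-0.44,0.35],[0,-0.4,0.39],[0,-0.36,0.43],[0,-0.1,0.12],[0,0,0]]' --jaw '[1,1,1,1,1,1,1,1]'

```text
clock: 39.42
tool_pos: [0.4755, -0.2913, 0.1613]
eef_rot: [0.677, 0.736, 0.003, 0.004]
contact_force: [3.4, 3.4, 12.9]
opening: 0.19
```

```bash
python3 lev.py
```

```text
t 39.4167 p [ 0.4755 -0.2913  0.1613] q [0.6767 0.7362 0.0026 0.0037] F [ 3.4  3.4 12.9] open 0.19
joints [ 0.675  0.721 -0.347  1.849  0.387  0.63   0.178]
rad 0.14466979830449958 lever est 1.0964945948674016
```

Call:
move_arm --turn '[[0,0,0],[0,0,0],[0,0,0],[0,0,0]]' --dp '[[0,-0.12,0.15],[0,-0.05,0.06],[0,0,0],[0,0,0]]' --jaw '[1,1,1,1]'

```text
clock: 39.75
tool_pos: [0.4744, -0.2918, 0.1582]
eef_rot: [0.676, 0.737, 0.004, 0.006]
contact_force: [3.8, 3.6, 19.0]
opening: 0.181
```

```bash
python3 lev.py; python3 -c "
from h import *
snap('side','s6');crop('s6',220,120,400,330,'cs6',3.5)"
```

```text
t 39.75 p [ 0.4744 -0.2918  0.1582] q [0.6763 0.7366 0.0039 0.0065] F [ 3.8  3.6 19. ] open 0.181
joints [ 0.676  0.723 -0.344  1.859  0.393  0.612  0.175]
rad 0.14365491000118638 lever est 1.1182777371730084
```

View pics/cs6.png

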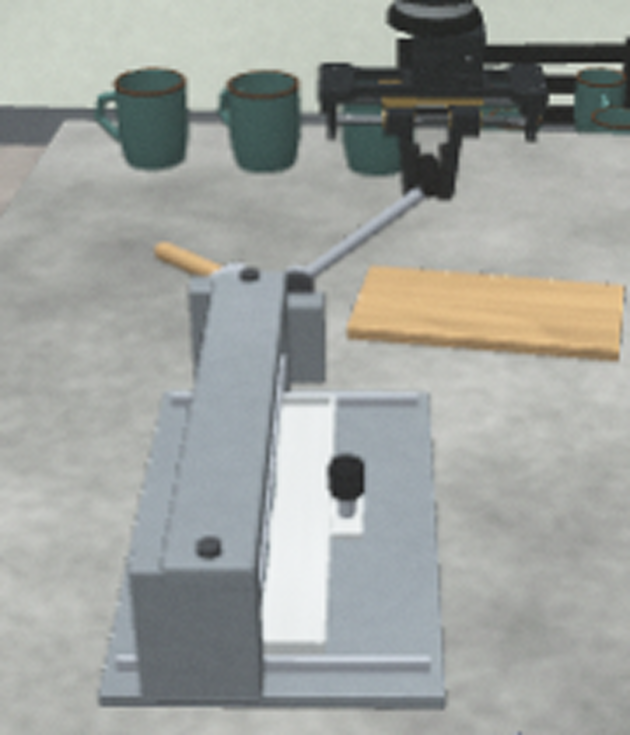

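```bash
python3 - <<'E'
from h import *
np.set_printoptions(precision=1,suppress=True)
H=np.array([.5883,-.2837,.09]);ax=np.array([.9968,.080,0]);ay=np.array([-.08,.9968,0])
for a in (0,.95,1.03,1.1):
    g=H+ax*.145*np.sin(.2-a)+np.array([0,0,.145*np.cos(.2-a)])
    for f in ('s5','s6'): print(a,f,'rod end',w2p(f,[g+ay*.032]),'grip',w2p(f,[g]),'hinge rod',w2p(f,[H+ay*.032]))
crop('s6',290,150,370,210,'cl6',9);crop('s5',280,140,330,220,'cl5',8)
E
```

```text
0 s5 rod end [[292.1 155.7]] grip [[292.8 151.7]] hinge rod [[303.4 199.8]]
0 s6 rod end [[292.1 155.7]] grip [[292.8 151.7]] hinge rod [[303.4 199.8]]
0.95 s5 rod end [[336.5 167.1]] grip [[336.2 162.9]] hinge rod [[303.4 199.8]]
0.95 s6 rod end [[336.5 167.1]] grip [[336.2 162.9]] hinge rod [[303.4 199.8]]
1.03 s5 rod end [[339.3 169.8]] grip [[339.  165.5]] hinge rod [[303.4 199.8]]
1.03 s6 rod end [[339.3 169.8]] grip [[339.  165.5]] hinge rod [[303.4 199.8]]
1.1 s5 rod end [[341.5 172.2]] grip [[341.1 167.9]] hinge rod [[303.4 199.8]]
1.1 s6 rod end [[341.5 172.2]] grip [[341.1 167.9]] hinge rod [[303.4 199.8]]
```

View pics/cl6.png

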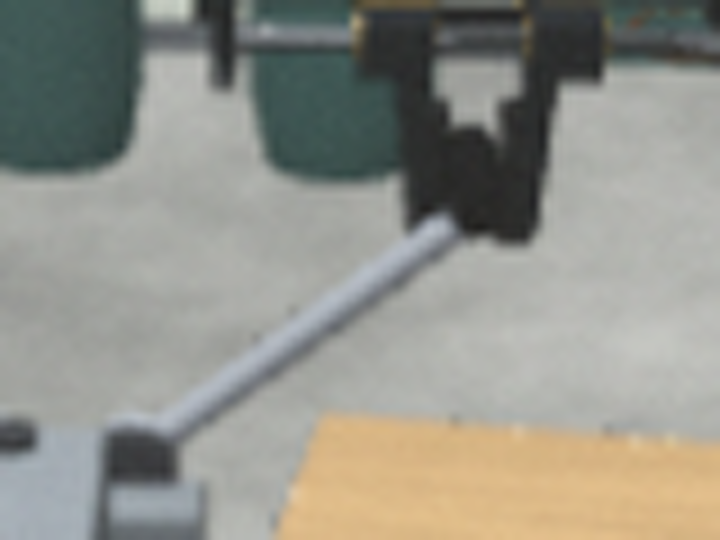

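View pics/cl5.png

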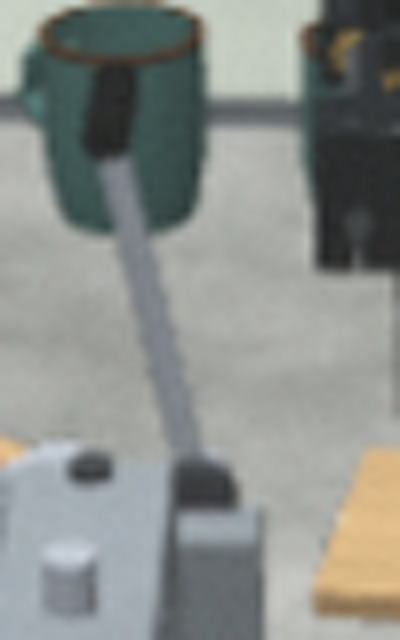

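Call:
move_arm --turn '[[0,0,0],[0,0,0],[0,0,0]]' --dp '[[0,-0.15,0.1],[0,-0.1,0.05],[0,0,0]]' --jaw '[1,1,1]'

```text
clock: 40.05
tool_pos: [0.4745, -0.2922, 0.1565]
eef_rot: [0.676, 0.737, 0.008, 0.012]
contact_force: [11.8, 4.9, 22.5]
opening: 0.177
```

```bash
python3 lev.py; python3 -c "
from h import *
snap('side','s7');crop('s7',290,150,370,210,'cl7',9)"
```

```text
t 40.05 p [ 0.4745 -0.2922  0.1565] q [0.6756 0.7371 0.0078 0.0119] F [11.8  4.9 22.5] open 0.177
joints [ 0.68   0.722 -0.343  1.871  0.399  0.588  0.174]
rad 0.14254952732383214 lever est 1.127710730433173
```

View pics/cl7.png

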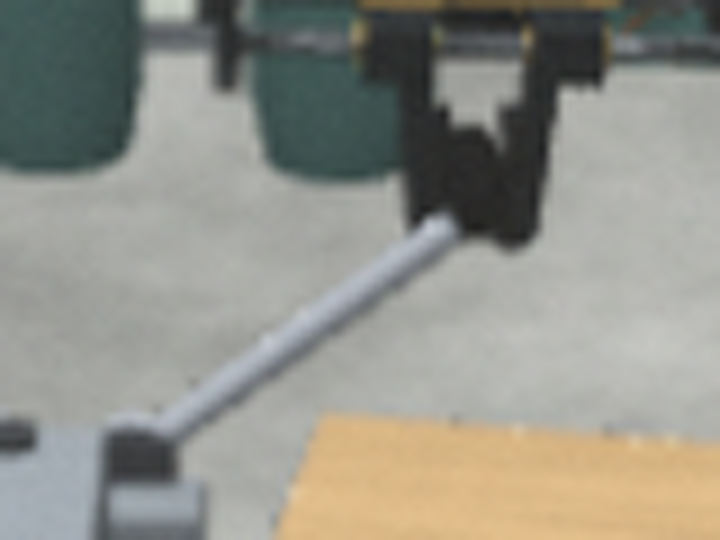

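Rod is unmoved while the pull force climbed, so the lever is at its stop (image slope gives about 1.07–1.1 rad). Guiding it back along the arc.

Call:
move_arm --turn '[[0,0,0],[0,0,0],[0,0,0],[0,0,0],[0,0,0],[0,0,0],[0,0,0],[0,0,0]]' --dp '[[0,0.2,-0.25],[0,0.36,-0.43],[0,0.4,-0.39],[0,0.44,-0.35],[0,0.47,-0.31],[0,0.5,-0.26],[0,0.52,-0.21],[0,0.54,-0.16]]' --jaw '[1,1,1,1,1,1,1,1]'

```text
clock: 40.77
tool_pos: [0.5499, -0.2859, 0.2069]
eef_rot: [0.677, 0.736, 0.001, 0.002]
contact_force: [9.3, -2.8, -19.7]
opening: 0.176
```

```bash
python3 lev.py
```

```text
t 40.7667 p [ 0.5499 -0.2859  0.2069] q [0.6768 0.7361 0.0014 0.0015] F [  9.3  -2.8 -19.7] open 0.176
joints [ 0.614  0.734 -0.376  1.613  0.331  0.854  0.192]
rad 0.14122690219568299 lever est 0.47593989649795837
```

Call:
move_arm --turn '[[0,0,0],[0,0,0],[0,0,0],[0,0,0],[0,0,0],[0,0,0],[0,0,0]]' --dp '[[0,0.5,0],[0,0.5,0],[0,0.5,0],[0,0.5,0.03],[0,0.4,0.03],[0,0.2,0],[0,0,0]]' --jaw '[1,1,1,1,1,1,1]'

```text
clock: 41.35
tool_pos: [0.6111, -0.2812, 0.2063]
eef_rot: [0.677, 0.736, -0.001, -0.0]
contact_force: [1.5, -2.5, -7.2]
opening: 0.165
```

```bash
python3 lev.py
```

```text
t 41.35 p [ 0.6111 -0.2812  0.2063] q [ 6.773e-01  7.357e-01 -1.300e-03 -4.000e-04] F [ 1.5 -2.5 -7.2] open 0.165
joints [ 0.547  0.807 -0.367  1.432  0.324  0.964  0.18 ]
rad 0.13720788115064125 lever est 0.032272631371339816
```

Call:
move_arm --turn '[[0,0,0],[0,0,0],[0,0,0],[0,0,0],[0,0,0],[0,0,0],[0,0,0],[0,0,0],[0,0,0],[0,0,0]]' --dp '[[0,0.2,0],[0,0,0],[0,0,0],[0,0,0],[0,0,0],[0,0,0],[0,0,0],[0,0,-0.5],[0,0,-0.8],[0,0,-0.9]]' --jaw '[1,1,-0.6,-0.6,-0.6,-0.6,-0.6,-0.6,-0.6,-0.6]'

```text
clock: 42.18
tool_pos: [0.6157, -0.28, 0.2628]
eef_rot: [0.677, 0.736, -0.001, -0.001]
contact_force: [0.8, 0.2, 0.2]
opening: 0.742
```

Call:
move_arm --turn '[[0,0,0],[0,0,0],[0,0,0],[0,0,-0.0192],[0,0,-0.0192],[0,0,-0.0192],[0,0,-0.0192],[0,0,-0.0192],[0,0,-0.0192],[0,0,-0.0192]]' --dp '[[0,0,-0.9],[0,0,-0.9],[0,0,0],[0,0,0],[0,0,0],[0,0,0],[0,0,0],[0,0,0],[0,0,0],[0,0,0]]' --jaw '[-0.6,-0.6,-0.6,-0.6,-0.6,-0.6,-0.6,-0.6,-0.6,-0.6]'

```text
clock: 43.02
tool_pos: [0.6162, -0.2801, 0.3073]
eef_rot: [0.313, 0.95, -0.001, -0.0]
contact_force: [0.2, 0.1, -1.1]
opening: 0.801
```

```bash
python3 -c "
from h import *
st();snap('side','s8');crop('s8',260,130,350,220,'cl8',7); plan([.51,-.01,.2],184.6)"
```

```text
t 43.0167 p [ 0.6162 -0.2801  0.3073] q [ 3.134e-01  9.496e-01 -7.000e-04 -4.000e-04] F [ 0.2  0.1 -1.1] open 0.801
joints [ 0.647  0.752 -0.611  1.286  0.429  1.234  0.957]
t 43.07 p [ 0.6161 -0.2804  0.3072] yaw 143.76 tilt [-0.07 -0.06] open 0.802 F [-0.   0.6 -0.5]
turn units [-0.0002 -0.0002 -0.1135] rows>= 6
shift units (tool axes after turn) [ 3.36 11.12  4.29] rows>= 12
```

View pics/cl8.png

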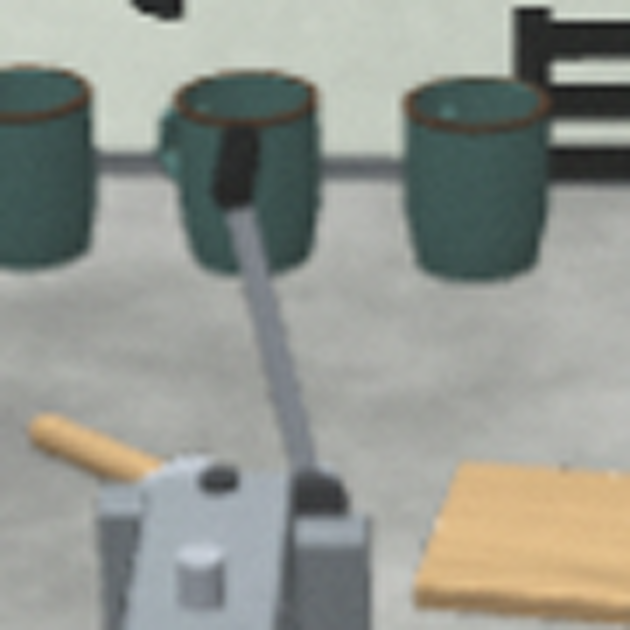

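Lever is back at rest (same as before the stroke). Now back to the knob.

Call:
move_arm --turn '[[0,0,-0.0189],[0,0,-0.0189],[0,0,-0.0189],[0,0,-0.0189],[0,0,-0.0189],[0,0,-0.019],[0,0,0],[0,0,0],[0,0,0],[0,0,0]]' --dp '[[0,0,0],[0,0,0],[0,0,0],[0,0,0],[0,0,0],[0,0,0],[0.3,0.93,0.2],[0.3,0.93,0.2],[0.3,0.93,0.2],[0.3,0.93,0.2]]' --jaw '[-0.6,-0.6,-0.6,-0.6,-0.6,-0.6,-0.6,-0.6,-0.6,-0.6]'

```text
clock: 43.9
tool_pos: [0.5792, -0.1886, 0.2871]
eef_rot: [-0.033, 0.999, -0.0, -0.0]
contact_force: [0.1, -0.9, -0.8]
opening: 0.799
```

Call:
move_arm --turn '[[0,0,0],[0,0,0],[0,0,0],[0,0,0],[0,0,0],[0,0,0],[0,0,0],[0,0,0],[0,0,0],[0,0,0]]' --dp '[[0.3,0.93,0.2],[0.3,0.93,0.4],[0.3,0.93,0.4],[0.3,0.93,0.4],[0.3,0.93,0.5],[0.3,0.93,0.5],[0.3,0.93,0.5],[0,0.93,0.5],[0,0,0],[0,0,0]]' --jaw '[-0.6,-0.6,-0.6,-0.6,-0.6,-0.6,-0.6,-0.6,-0.6,-0.6]'

```text
clock: 44.73
tool_pos: [0.5142, -0.0066, 0.2022]
eef_rot: [-0.035, 0.999, -0.001, -0.001]
contact_force: [-0.2, -0.7, 0.6]
opening: 0.8
```

```bash
python3 -c "
from h import *
st();snap('wrist','w17');plan([.517,-.0118,.04],184.6);print(w2p('w17',[.517,-.0118,.066]))"
```

```text
t 44.7333 p [ 0.5142 -0.0066  0.2022] q [-3.530e-02  9.994e-01 -5.000e-04 -9.000e-04] F [-0.2 -0.7  0.6] open 0.8
joints [ 0.364  0.685 -0.73   1.918  0.639  0.788  0.915]
t 44.78 p [ 0.5147 -0.008   0.2024] yaw -176.08 tilt [-0.05 -0.1 ] open 0.801 F [ 0.  -0.5  0.5]
turn units [-0.0003 -0.0002 -0.0019] rows>= 1
shift units (tool axes after turn) [-0.08 -0.16  6.5 ] rows>= 7
[[307.74723467 224.11468081]]
```

View pics/w17.png

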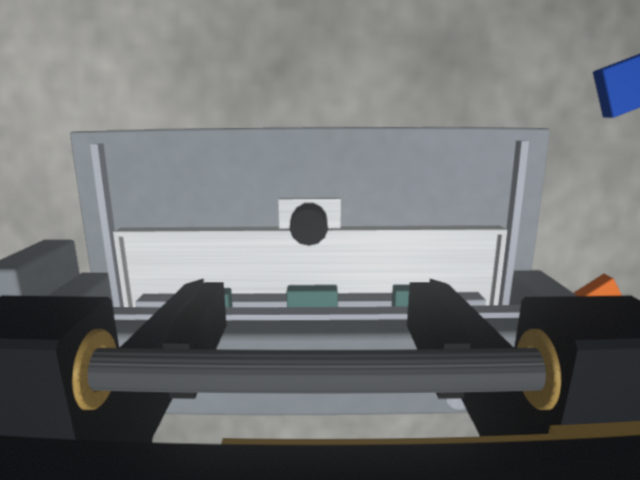

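Knob is at (309,224), as predicted (308,224). Going down on it and gripping.

Call:
move_arm --turn '[[0,0,-0.0018],[0,0,0],[0,0,0],[0,0,0],[0,0,0],[0,0,0],[0,0,0],[0,0,0],[0,0,0],[0,0,0]]' --dp '[[-0.08,-0.16,0.3],[0,0,0.9],[0,0,0.9],[0,0,0.9],[0,0,0.9],[0,0,0.9],[0,0,0.8],[0,0,0.6],[0,0,0.3],[0,0,0]]' --jaw '[-0.6,-0.6,-0.6,-0.6,-0.6,-0.6,-0.6,-0.6,-0.6,-0.6]'

```text
clock: 45.62
tool_pos: [0.5164, -0.0134, 0.0385]
eef_rot: [-0.039, 0.999, -0.001, -0.001]
contact_force: [-0.0, -0.4, -0.0]
opening: 0.798
```

Call:
move_arm --turn '[[0,0,0],[0,0,0],[0,0,0],[0,0,0],[0,0,0],[0,0,0],[0,0,0],[0,0,0],[0,0,0],[0,0,0]]' --dp '[[0,0,0],[0,0,0],[0,0,0],[0,0,0],[0,0,0],[0,0,0],[0,0,0],[0,0,0],[0,0,0],[0,0,0]]' --jaw '[1,1,1,1,1,1,1,1,1,1]'

```text
clock: 46.45
tool_pos: [0.517, -0.0122, 0.0402]
eef_rot: [-0.04, 0.999, -0.001, -0.0]
contact_force: [-0.6, -0.4, 4.0]
opening: 0.307
```

```bash
python3 -c "
from h import *
st()"
```

```text
t 46.45 p [ 0.517  -0.0122  0.0402] q [-4.030e-02  9.992e-01 -1.000e-03 -2.000e-04] F [-0.6 -0.4  4. ] open 0.307
joints [ 0.207  0.922 -0.458  2.011  0.969  0.443  0.647]
```

Call:
move_arm --turn '[[0,0,0],[0,0,0],[0,0,0],[0,0,0],[0,0.0065,0],[0,0.0065,0],[0,0.0065,0],[0,0.0065,0],[0,0.006,0],[0,0,0]]' --dp '[[0.15,0,0],[0.3,0,0],[0.3,0,0],[0.3,0,0],[0.3,0,0.01],[0.3,0,0.02],[0.3,0,0.03],[0.3,0,0.04],[0.3,0,0.05],[0.3,0,0.06]]' --jaw '[1,1,1,1,1,1,1,1,1,1]'

```text
clock: 47.28
tool_pos: [0.4474, -0.0176, 0.0402]
eef_rot: [-0.04, 0.994, -0.005, -0.099]
contact_force: [4.0, -2.2, 14.6]
opening: 0.309
```

```bash
python3 -c "
from h import *
plan2([.4144,-.0201,.0405],184.6,11.5)"
```

```text
t 47.28 p [ 0.4474 -0.0176  0.0402] open 0.309 F [ 4.  -2.2 14.6] q6 0.627
turn [-0.0003  0.0003 -0.0001] shift [1.3  0.   0.25] world up in tool [ 0.199  0.    -0.98 ] press+x in tool [-0.98  -0.    -0.199]
```

Call:
move_arm --turn '[[0,0,0],[0,0,0],[0,0,0],[0,0,0],[0,0,0],[0,0,0],[0,0,0],[0,0,0]]' --dp '[[0.3,0,0.06],[0.3,0,0.06],[0.25,0,0.05],[0.2,0,0.04],[0.15,0,0.03],[0.15,0,0.03],[0.1,0,0.02],[0,0,0]]' --jaw '[1,1,1,1,1,1,1,1]'

```text
clock: 47.95
tool_pos: [0.4146, -0.02, 0.0402]
eef_rot: [-0.04, 0.995, -0.004, -0.094]
contact_force: [12.8, -3.7, 7.3]
opening: 0.31
```

```bash
python3 -c "
from h import *
plan2([.4144,-.0201,.0405],184.6,11.5)"
```

```text
t 47.95 p [ 0.4146 -0.02    0.0402] open 0.31 F [12.8 -3.7  7.3] q6 0.525
turn [-0.0001  0.0018  0.    ] shift [ 0.01 -0.   -0.01] world up in tool [ 0.199  0.    -0.98 ] press+x in tool [-0.98  -0.    -0.199]
```

At the out stop (12.8 N). Holding briefly, then release and rise.

Call:
move_arm --turn '[[0,0,0],[0,0,0],[0,0,0],[0,0,0],[0,0,0],[0,0,0],[0,0,0]]' --dp '[[0,0,0],[0,0,0],[-0.04,0,0],[0,0,0],[0,0,0],[0,0,0],[0,0,0]]' --jaw '[1,1,1,-0.6,-0.6,-0.6,-0.6]'

```text
clock: 48.53
tool_pos: [0.4078, -0.0204, 0.0391]
eef_rot: [-0.041, 0.994, -0.005, -0.102]
contact_force: [0.9, -0.1, -0.2]
opening: 0.586
```

Call:
move_arm --turn '[[0,0,0],[0,0,0],[0,0,0],[0,0,0],[0,-0.008,0],[0,-0.008,0],[0,-0.008,0],[0,-0.007,0],[0,0,0],[0,0,0]]' --dp '[[0.15,0,-0.7],[0.15,0,-0.9],[0.15,0,-0.9],[0.1,0,-0.9],[0,0,-0.9],[-0.3,0,0],[-0.5,0,0],[-0.5,0,0],[0,0,0],[0,0,0]]' --jaw '[-0.6,-0.6,-0.6,-0.6,-0.4,-0.4,-0.4,-0.4,-0.4,-0.4]'

```text
clock: 49.37
tool_pos: [0.4486, -0.0172, 0.1442]
eef_rot: [-0.041, 0.999, -0.001, -0.005]
contact_force: [0.4, 0.0, 0.5]
opening: 0.699
```

```bash
python3 -c "
from h import *
plan([.5012,-.0128,.10],184.6);snap('wrist','w18');tiles('w18',.052)"
```

```text
t 49.37 p [ 0.4486 -0.0172  0.1442] yaw -175.34 tilt [-0.55 -0.14] open 0.699 F [0.4 0.  0.5]
turn units [-0.0003 -0.0016  0.0002] rows>= 1
shift units (tool axes after turn) [-2.11  0.01  1.77] rows>= 3
px [170. 294.] xy [ 0.4905 -0.1078] size [19.8 39.5] longyaw 139.1
px [464. 295.] xy [0.4748 0.0813] size [22.6 44.8] longyaw 50.9
px [319. 314.] xy [ 0.4979 -0.011 ] size [38.6 48.4] longyaw 4.7
```

View pics/w18.png

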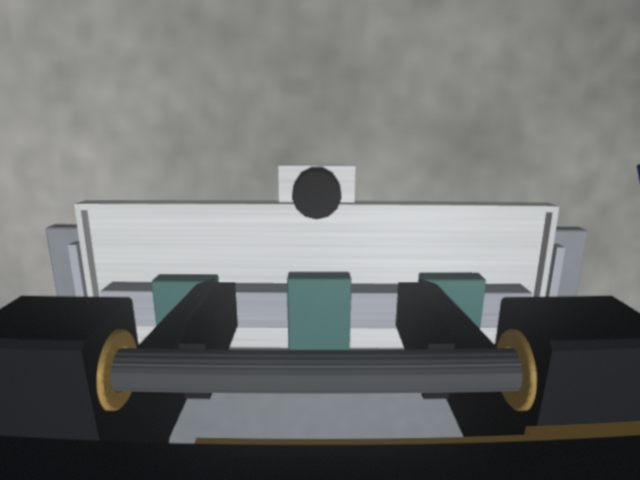

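Tiles are all still on the rail after the stroke. Picking the right one first.

```bash
python3 -c "
from h import *
plan([.508,-.0955,.10],184.6)"
```

```text
t 49.42 p [ 0.4487 -0.0172  0.1441] yaw -175.35 tilt [-0.56 -0.12] open 0.698 F [-0.2 -0.5 -0.2]
turn units [-0.0002 -0.0016  0.0001] rows>= 1
shift units (tool axes after turn) [-2.11 -3.31  1.76] rows>= 4
```

Call:
move_arm --turn '[[0,-0.0015,0],[0,0,0],[0,0,0],[0,0,0],[0,0,0],[0,0,0]]' --dp '[[-0.53,-0.83,0],[-0.53,-0.83,0],[-0.53,-0.83,0],[-0.53,-0.83,0],[0,0,0.5],[0,0,0]]' --jaw '[-0.4,-0.4,-0.4,-0.4,-0.4,-0.4]'

```text
clock: 49.92
tool_pos: [0.5083, -0.097, 0.1301]
eef_rot: [-0.039, 0.999, -0.0, -0.001]
contact_force: [-1.1, 0.5, -0.6]
opening: 0.699
```

```bash
python3 -c "
from h import *
snap('wrist','w19');tiles('w19',.052);plan([.508,-.0955,.041],184.6);"
```

```text
px [317. 246.] xy [ 0.5098 -0.0956] size [38.3 54.5] longyaw 4.5
px [605. 243.] xy [0.4948 0.0729] size [38.6 54.8] longyaw 4.9
px [467. 241.] xy [ 0.5009 -0.0112] size [38.9 54.8] longyaw 4.7
t 49.97 p [ 0.5079 -0.0957  0.1308] yaw -175.42 tilt [-0.09 -0.  ] open 0.702 F [-0.1  0.5  0. ]
turn units [ 0.     -0.0003 -0.    ] rows>= 1
shift units (tool axes after turn) [-0.    0.01  3.59] rows>= 4
```

View pics/w19.png

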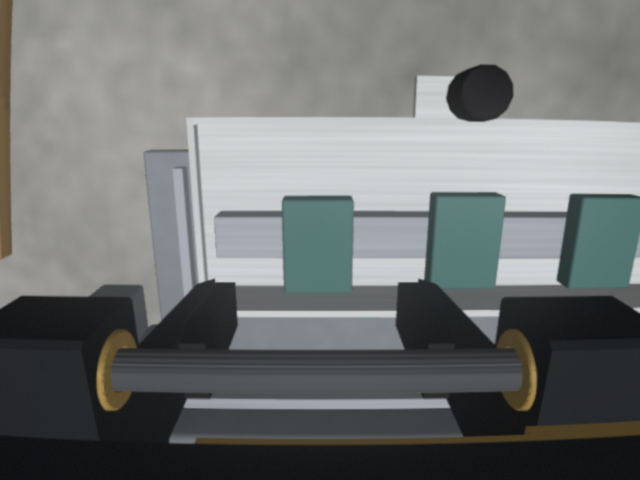

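Call:
move_arm --turn '[[0,0,0],[0,0,0],[0,0,0],[0,0,0],[0,0,0],[0,0,0],[0,0,0],[0,0,0]]' --dp '[[-0.04,0,0.7],[0,0,0.7],[0,0,0.7],[0,0,0.7],[0,0,0.5],[0,0,0.28],[0,0,0],[0,0,0]]' --jaw '[-0.4,-0.4,-0.4,-0.4,-0.4,-0.4,-0.4,-0.4]'

```text
clock: 50.63
tool_pos: [0.5103, -0.0949, 0.0428]
eef_rot: [-0.041, 0.999, -0.0, 0.001]
contact_force: [0.0, -0.6, -0.4]
opening: 0.698
```

Call:
move_arm --turn '[[0,0,0],[0,0,0],[0,0,0],[0,0,0],[0,0,0],[0,0,0]]' --dp '[[0,0,0],[0,0,0],[0,0,0],[0,0,0],[0,0,0],[0,0,0]]' --jaw '[1,1,1,1,1,1]'

```text
clock: 51.13
tool_pos: [0.5109, -0.0958, 0.0431]
eef_rot: [-0.04, 0.999, -0.001, 0.002]
contact_force: [0.1, -0.0, 6.2]
opening: 0.45
```

```bash
python3 -c "
from h import *
plan([.493,-.36,.16],184.6)"
```

```text
t 51.13 p [ 0.5109 -0.0958  0.0431] yaw -175.38 tilt [ 0.19 -0.08] open 0.45 F [ 0.1 -0.   6.2]
turn units [-0.0003  0.0005  0.0001] rows>= 1
shift units (tool axes after turn) [  1.56 -10.48  -4.68] rows>= 11
```

Call:
move_arm --turn '[[0,0,0],[0,0,0],[0,0,0],[0,0,0],[0,0,0],[0,0,0],[0,0,0],[0,0,0],[0,0,0],[0,0,0]]' --dp '[[0,0,-0.4],[0,0,-0.8],[0,0,-0.9],[0.1,0,-0.9],[0.2,-0.3,-0.9],[0.2,-0.8,-0.8],[0.2,-0.9,0],[0.2,-0.9,0],[0.2,-0.9,0],[0.2,-0.9,0]]' --jaw '[1,1,1,1,1,1,1,1,1,1]'

```text
clock: 51.97
tool_pos: [0.4867, -0.2164, 0.1607]
eef_rot: [-0.041, 0.999, -0.001, 0.001]
contact_force: [0.5, -0.7, -1.6]
opening: 0.448
```

Call:
move_arm --turn '[[0,0,0],[0,0,0],[0,0,0],[0,0,0],[0,0,0],[0,0,0],[0,0,0],[0,0,0],[0,0,0]]' --dp '[[0.1,-0.9,0],[0.1,-0.9,0],[0.1,-0.9,0],[0,-0.9,0],[0,-0.9,0],[0,-0.9,0],[0,-0.4,0],[0,0,0],[0,0,0]]' --jaw '[1,1,1,1,1,1,1,1,1]'

```text
clock: 52.72
tool_pos: [0.4913, -0.3594, 0.1602]
eef_rot: [-0.04, 0.999, 0.0, 0.001]
contact_force: [-0.1, 0.4, -1.0]
opening: 0.449
```

```bash
python3 -c "
from h import *
plan([.493,-.36,.16],184.6); snap('wrist','w20')"
```

```text
t 52.72 p [ 0.4913 -0.3594  0.1602] yaw -175.38 tilt [0.12 0.03] open 0.449 F [-0.1  0.4 -1. ]
turn units [0.     0.0003 0.0001] rows>= 1
shift units (tool axes after turn) [-0.06 -0.03  0.01] rows>= 1
```

View pics/w20.png

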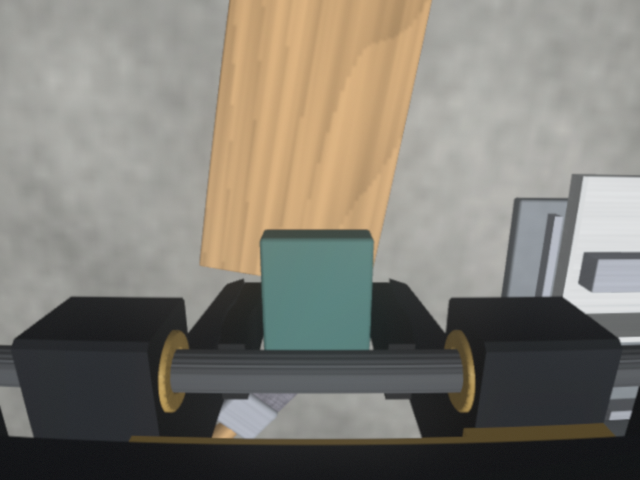

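```bash
python3 -c "
from h import *
np.set_printoptions(precision=4,suppress=True)
W=p2w('w20',[(201,262),(230,0),(431,0),(380,235),(260,272)],.014); print(W)
a=W[2]-W[3]; b=W[1]-W[0]; print(np.degrees(np.arctan2(a[1],a[0])),np.degrees(np.arctan2(b[1],b[0])))
u=b/np.linalg.norm(b); n=np.array([-u[1],u[0],0]); print('width',(W[2]-W[0])@n,(W[3]-W[0])@n)
print(u)
E=W[0]; c=E+u*.125+n*np.sign((W[3]-W[0])@n)*.065; print('centre',c)"
```

```text
[[ 0.533  -0.442   0.014 ]
 [ 0.3522 -0.4259  0.014 ]
 [ 0.3413 -0.2963  0.014 ]
 [ 0.5012 -0.311   0.014 ]
 [ 0.5372 -0.3974  0.014 ]]
174.7412540085108 174.9203197302913
width -0.1282056415872887 -0.12770380841722945
[-0.9961  0.0885  0.    ]
centre [ 0.4142 -0.3662  0.014 ]
```

Board centre is at about (0.415, -0.366), its long axis nearly along world x, and its width measures 128 mm (130 expected). Placing the first tile at the far end.

Call:
move_arm --turn '[[0,0,0],[0,0,0],[0,0,0],[0,0,0],[0,0,0],[0,0,0],[0,0,0],[0,0,0],[0,0,0],[0,0,0]]' --dp '[[0,-0.5,0.5],[0,0,0.8],[0,0,0.8],[0,0,0.8],[0,0,0.8],[0,0,0.8],[0,0,0.6],[0,0,0.3],[0,0,0.15],[0,0,0]]' --jaw '[1,1,1,1,1,1,1,1,1,1]'

```text
clock: 53.6
tool_pos: [0.4929, -0.3726, 0.021]
eef_rot: [-0.041, 0.999, -0.0, 0.001]
contact_force: [-0.2, 1.0, -0.7]
opening: 0.445
```

```bash
python3 -c "
from h import *
plan([.491,-.372,.0195],184.6)"
```

```text
t 53.6 p [ 0.4929 -0.3726  0.021 ] yaw -175.33 tilt [ 0.1  -0.03] open 0.445 F [-0.2  1.  -0.7]
turn units [-0.0001  0.0003  0.0002] rows>= 1
shift units (tool axes after turn) [0.07 0.03 0.06] rows>= 1
```

Call:
move_arm --turn '[[0,0,0],[0,0,0],[0,0,0],[0,0,0],[0,0,0],[0,0,0],[0,0,0],[0,0,0],[0,0,0],[0,0,0]]' --dp '[[0,0,0.06],[0,0,0],[0,0,0],[0,0,0],[0,0,0],[0,0,0],[0,0,-0.4],[0,0,-0.8],[0,0,-0.9],[0,0,-0.9]]' --jaw '[1,1,-0.2,-0.2,-0.2,-0.2,-0.2,-0.2,-0.2,-0.2]'

```text
clock: 54.43
tool_pos: [0.4926, -0.3726, 0.0963]
eef_rot: [-0.041, 0.999, -0.0, 0.001]
contact_force: [-0.3, -0.9, -0.3]
opening: 0.604
```

Call:
move_arm --turn '[[0,0,0],[0,0,0],[0,0,0],[0,0,0],[0,0,0]]' --dp '[[0,0,-0.9],[0,0,-0.9],[0,0,-0.4],[0,0,0],[0,0,0]]' --jaw '[-0.4,-0.4,-0.4,-0.4,-0.4]'

```text
clock: 54.85
tool_pos: [0.4925, -0.373, 0.1501]
eef_rot: [-0.04, 0.999, -0.001, 0.001]
contact_force: [-0.6, -0.4, -1.0]
opening: 0.7
```

```bash
python3 -c "
from h import *
snap('wrist','w21');tiles('w21',.028);plan([.502,-.0112,.15],184.6)"
```

```text
px [316. 223.] xy [ 0.4922 -0.3726] size [37.6 53. ] longyaw 4.7
t 54.9 p [ 0.4919 -0.3728  0.1492] yaw -175.37 tilt [ 0.05 -0.04] open 0.697 F [-0.2  0.6 -0.4]
turn units [-0.0001  0.0001  0.0001] rows>= 1
shift units (tool axes after turn) [-1.56 14.39 -0.03] rows>= 15
```

View pics/w21.png

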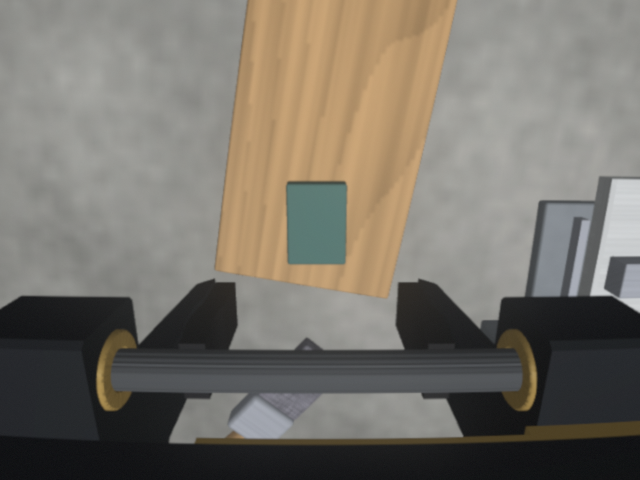

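Tile 1 lies flat on the board. Next is the middle tile.

Call:
move_arm --turn '[[0,0,0],[0,0,0],[0,0,0],[0,0,0],[0,0,0],[0,0,0],[0,0,0],[0,0,0],[0,0,0],[0,0,0]]' --dp '[[0,0.96,0],[0,0.96,0],[0,0.96,0],[-0.1,0.96,0],[-0.1,0.96,0],[-0.1,0.96,0],[-0.2,0.96,0],[-0.2,0.96,0],[-0.2,0.96,0],[-0.2,0.96,0]]' --jaw '[-0.4,-0.4,-0.4,-0.4,-0.4,-0.4,-0.4,-0.4,-0.4,-0.4]'

```text
clock: 55.73
tool_pos: [0.4996, -0.1303, 0.1483]
eef_rot: [-0.04, 0.999, -0.0, -0.0]
contact_force: [0.1, -0.2, 0.1]
opening: 0.696
```

Call:
move_arm --turn '[[0,0,0],[0,0,0],[0,0,0],[0,0,0],[0,0,0],[0,0,0],[0,0,0],[0,0,0]]' --dp '[[-0.1,0.96,0],[-0.1,0.96,0],[-0.1,0.96,0],[-0.1,0.96,0],[-0.06,0.95,0.2],[0,0,0.5],[0,0,0],[0,0,0]]' --jaw '[-0.4,-0.4,-0.4,-0.4,-0.4,-0.4,-0.4,-0.4]'

```text
clock: 56.4
tool_pos: [0.5012, -0.0118, 0.1308]
eef_rot: [-0.041, 0.999, -0.001, -0.001]
contact_force: [0.8, -0.7, 0.6]
opening: 0.705
```

```bash
python3 -c "
from h import *
snap('wrist','w22');tiles('w22',.052);plan([.502,-.0112,.0405],184.6)"
```

```text
px [465. 242.] xy [0.4946 0.0728] size [38.6 54.5] longyaw 4.5
px [317. 242.] xy [ 0.5006 -0.0109] size [38.4 54.4] longyaw 4.7
t 56.45 p [ 0.5017 -0.0122  0.1313] yaw -175.42 tilt [-0.01 -0.11] open 0.699 F [-0.4  0.5 -0.5]
turn units [-0.0003 -0.0001 -0.0001] rows>= 1
shift units (tool axes after turn) [-0.01  0.04  3.63] rows>= 4
```

Call:
move_arm --turn '[[0,0,0],[0,0,0],[0,0,0],[0,0,0],[0,0,0],[0,0,0],[0,0,0],[0,0,0]]' --dp '[[0,0.04,0.7],[0,0,0.7],[0,0,0.7],[0,0,0.7],[0,0,0.5],[0,0,0.32],[0,0,0],[0,0,0]]' --jaw '[-0.4,-0.4,-0.4,-0.4,-0.4,-0.4,-0.4,-0.4]'

```text
clock: 57.12
tool_pos: [0.5027, -0.0108, 0.0417]
eef_rot: [-0.04, 0.999, -0.001, 0.001]
contact_force: [0.5, 0.6, -0.2]
opening: 0.702
```

Call:
move_arm --turn '[[0,0,0],[0,0,0],[0,0,0],[0,0,0],[0,0,0],[0,0,0]]' --dp '[[0,0,0],[0,0,0],[0,0,0],[0,0,0],[0,0,0],[0,0,0]]' --jaw '[1,1,1,1,1,1]'

```text
clock: 57.62
tool_pos: [0.503, -0.0104, 0.0422]
eef_rot: [-0.04, 0.999, -0.001, 0.002]
contact_force: [-0.7, -1.2, 6.6]
opening: 0.449
```

```bash
python3 -c "
from h import *
plan([.417,-.366,.15],184.6)"
```

```text
t 57.62 p [ 0.503  -0.0104  0.0422] yaw -175.38 tilt [ 0.19 -0.08] open 0.449 F [-0.7 -1.2  6.6]
turn units [-0.0003  0.0005  0.0001] rows>= 1
shift units (tool axes after turn) [  4.57 -13.9   -4.31] rows>= 14
```

Call:
move_arm --turn '[[0,0,0],[0,0,0],[0,0,0],[0,0,0],[0,0,0],[0,0,0],[0,0,0],[0,0,0],[0,0,0],[0,0,0]]' --dp '[[0,0,-0.4],[0,0,-0.8],[0,0,-0.9],[0,0,-0.9],[0.3,-0.5,-0.9],[0.3,-0.95,-0.4],[0.3,-0.95,0],[0.3,-0.95,0],[0.3,-0.95,0],[0.3,-0.95,0]]' --jaw '[1,1,1,1,1,1,1,1,1,1]'

```text
clock: 58.45
tool_pos: [0.4675, -0.1457, 0.1492]
eef_rot: [-0.041, 0.999, -0.001, 0.001]
contact_force: [-0.5, -0.4, -0.9]
opening: 0.452
```

Call:
move_arm --turn '[[0,0,0],[0,0,0],[0,0,0],[0,0,0],[0,0,0],[0,0,0],[0,0,0],[0,0,0],[0,0,0],[0,0,0]]' --dp '[[0.3,-0.95,0],[0.3,-0.95,0],[0.3,-0.95,0],[0.3,-0.95,0],[0.3,-0.95,0],[0.3,-0.95,0],[0.3,-0.95,0],[0.3,-0.95,0],[0.2,-0.95,0],[0,0,0]]' --jaw '[1,1,1,1,1,1,1,1,1,1]'

```text
clock: 59.28
tool_pos: [0.4179, -0.369, 0.1484]
eef_rot: [-0.036, 0.999, -0.002, -0.0]
contact_force: [-0.2, -0.0, -1.7]
opening: 0.451
```

```bash
python3 -c "
from h import *
plan([.419,-.366,.0187],184.6);st()"
```

```text
t 59.28 p [ 0.4179 -0.369   0.1484] yaw -175.86 tilt [ 0.   -0.25] open 0.451 F [-0.2 -0.  -1.7]
turn units [-0.0007 -0.     -0.0013] rows>= 1
shift units (tool axes after turn) [-0.05  0.12  5.19] rows>= 6
t 59.2833 p [ 0.4179 -0.369   0.1484] q [-0.0362  0.9993 -0.0022 -0.    ] F [-0.2 -0.  -1.7] open 0.451
joints [ 1.052  0.817 -0.723  1.842  0.761  0.781  1.558]
```

Call:
move_arm --turn '[[0,0,0],[0,0,0],[0,0,0],[0,0,0],[0,0,0],[0,0,0],[0,0,0],[0,0,0],[0,0,0],[0,0,0]]' --dp '[[-0.03,0.1,0.4],[0,0,0.8],[0,0,0.8],[0,0,0.8],[0,0,0.8],[0,0,0.7],[0,0,0.5],[0,0,0.2],[0,0,0.1],[0,0,0]]' --jaw '[1,1,1,1,1,1,1,1,1,1]'

```text
clock: 60.12
tool_pos: [0.4218, -0.3597, 0.0217]
eef_rot: [-0.041, 0.999, -0.0, 0.001]
contact_force: [0.4, -0.4, -0.5]
opening: 0.453
```

```bash
python3 -c "
from h import *
plan([.419,-.366,.0187],184.6)"
```

```text
t 60.12 p [ 0.4218 -0.3597  0.0217] yaw -175.32 tilt [ 0.14 -0.02] open 0.453 F [ 0.4 -0.4 -0.5]
turn units [-0.0001  0.0004  0.0002] rows>= 1
shift units (tool axes after turn) [ 0.13 -0.24  0.12] rows>= 1
```

Call:
move_arm --turn '[[0,0,0],[0,0,0],[0,0,0],[0,0,0],[0,0,0],[0,0,0],[0,0,0],[0,0,0],[0,0,0],[0,0,0]]' --dp '[[0.1,-0.2,0],[0,0,0.07],[0,0,0.05],[0,0,0],[0,0,0],[0,0,0],[0,0,0],[0,0,0],[0,0,-0.4],[0,0,-0.8]]' --jaw '[1,1,1,1,-0.2,-0.2,-0.2,-0.2,-0.2,-0.2]'

```text
clock: 60.95
tool_pos: [0.4181, -0.3649, 0.048]
eef_rot: [-0.041, 0.999, 0.0, -0.0]
contact_force: [0.4, -0.4, 1.2]
opening: 0.601
```

Call:
move_arm --turn '[[0,0,0],[0,0,0],[0,0,0],[0,0,0],[0,0,0],[0,0,0]]' --dp '[[0,0,-0.9],[0,0,-0.9],[0,0,-0.9],[0,0,-0.9],[0,0,0],[0,0,0]]' --jaw '[-0.4,-0.4,-0.4,-0.4,-0.4,-0.4]'

```text
clock: 61.45
tool_pos: [0.4197, -0.3659, 0.1404]
eef_rot: [-0.04, 0.999, -0.001, 0.002]
contact_force: [-0.2, 0.3, 0.3]
opening: 0.698
```

```bash
python3 -c "
from h import *
snap('wrist','w23');tiles('w23',.028);plan([.496,.0728,.15],184.6)"
```

```text
px [298. 320.] xy [ 0.4868 -0.3731] size [38.  43.7] longyaw 4.9
px [317. 223.] xy [ 0.4168 -0.3654] size [37.6 53.1] longyaw 4.7
t 61.5 p [ 0.4188 -0.3656  0.1392] yaw -175.38 tilt [ 0.14 -0.09] open 0.697 F [-0.8  0.2 -0.1]
turn units [-0.0003  0.0004  0.0001] rows>= 1
shift units (tool axes after turn) [-4.48 17.23 -0.43] rows>= 18
```

View pics/w23.png

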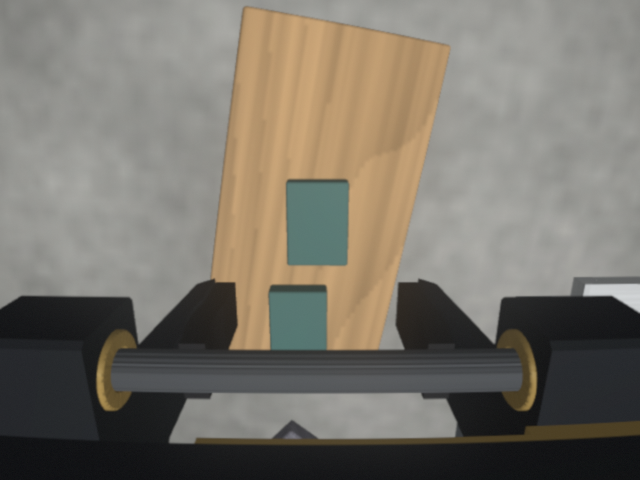

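Two tiles are flat on the board with a gap between them. Now the last one.

Call:
move_arm --turn '[[0,0,0],[0,0,0],[0,0,0],[0,0,0],[0,0,0],[0,0,0],[0,0,0],[0,0,0],[0,0,0],[0,0,0]]' --dp '[[-0.25,0.96,-0.1],[-0.25,0.96,-0.1],[-0.25,0.96,-0.1],[-0.25,0.96,0],[-0.25,0.96,0],[-0.25,0.96,0],[-0.25,0.96,0],[-0.25,0.96,0],[-0.25,0.96,0],[-0.25,0.96,0]]' --jaw '[-0.4,-0.4,-0.4,-0.4,-0.4,-0.4,-0.4,-0.4,-0.4,-0.4]'

```text
clock: 62.33
tool_pos: [0.4611, -0.1201, 0.1451]
eef_rot: [-0.04, 0.999, -0.0, -0.0]
contact_force: [0.1, 0.7, -0.5]
opening: 0.696
```

Call:
move_arm --turn '[[0,0,0],[0,0,0],[0,0,0],[0,0,0],[0,0,0],[0,0,0],[0,0,0],[0,0,0],[0,0,0],[0,0,0]]' --dp '[[-0.25,0.96,0],[-0.25,0.96,0],[-0.25,0.96,0],[-0.25,0.96,0],[-0.25,0.96,0],[-0.25,0.96,0],[-0.25,0.96,0],[-0.23,0.91,0.4],[0,0,0],[0,0,0]]' --jaw '[-0.4,-0.4,-0.4,-0.4,-0.4,-0.4,-0.4,-0.4,-0.4,-0.4]'

```text
clock: 63.17
tool_pos: [0.4949, 0.074, 0.1349]
eef_rot: [-0.042, 0.999, -0.001, -0.0]
contact_force: [0.4, -1.0, 0.1]
opening: 0.7
```

```bash
python3 -c "
from h import *
snap('wrist','w24');tiles('w24',.052);plan([.496,.0728,.0405],184.6);print(p2w('w23',[(246,8),(449,45)],.014))"
```

```text
px [314. 240.] xy [0.4945 0.0733] size [38.5 54.1] longyaw 4.9
t 63.22 p [0.495  0.0724 0.135 ] yaw -175.31 tilt [-0.02 -0.14] open 0.7 F [-0.5 -0.   0.1]
turn units [-0.0004 -0.0001  0.0002] rows>= 1
shift units (tool axes after turn) [-0.04  0.01  3.78] rows>= 4
[[ 0.28959256 -0.41871085  0.014     ]
 [ 0.30018667 -0.293281    0.014     ]]
```

Call:
move_arm --turn '[[0,0,0],[0,0,0],[0,0,0],[0,0,0],[0,0,0],[0,0,0],[0,0,0],[0,0,0]]' --dp '[[0,0.02,0.8],[0,0,0.8],[0,0,0.7],[0,0,0.7],[0,0,0.5],[0,0,0.27],[0,0,0],[0,0,0]]' --jaw '[-0.4,-0.4,-0.4,-0.4,-0.4,-0.4,-0.4,-0.4]'

```text
clock: 63.88
tool_pos: [0.4959, 0.0723, 0.0418]
eef_rot: [-0.04, 0.999, -0.001, 0.001]
contact_force: [0.4, 0.4, 0.2]
opening: 0.7
```

Call:
move_arm --turn '[[0,0,0],[0,0,0],[0,0,0],[0,0,0],[0,0,0],[0,0,0]]' --dp '[[0,0,0],[0,0,0],[0,0,0],[0,0,0],[0,0,0],[0,0,0]]' --jaw '[1,1,1,1,1,1]'

```text
clock: 64.38
tool_pos: [0.4965, 0.0732, 0.0423]
eef_rot: [-0.04, 0.999, -0.001, 0.002]
contact_force: [-0.8, 0.2, 6.7]
opening: 0.451
```

```bash
python3 -c "
from h import *
plan([.343,-.36,.15],184.6)"
```

```text
t 64.38 p [0.4965 0.0732 0.0423] yaw -175.38 tilt [ 0.19 -0.07] open 0.451 F [-0.8  0.2  6.7]
turn units [-0.0002  0.0005  0.0001] rows>= 1
shift units (tool axes after turn) [  7.51 -16.78  -4.31] rows>= 17
```

Call:
move_arm --turn '[[0,0,0],[0,0,0],[0,0,0],[0,0,0],[0,0,0],[0,0,0],[0,0,0],[0,0,0],[0,0,0],[0,0,0]]' --dp '[[0,0,-0.4],[0,0,-0.8],[0,0,-0.9],[0,0,-0.9],[0.1,-0.5,-0.9],[0.2,-0.95,-0.4],[0.2,-0.95,0],[0.2,-0.95,0],[0.2,-0.95,0],[0.2,-0.95,0]]' --jaw '[1,1,1,1,1,1,1,1,1,1]'

```text
clock: 65.22
tool_pos: [0.4786, -0.0609, 0.1494]
eef_rot: [-0.041, 0.999, -0.001, 0.001]
contact_force: [0.3, 1.3, -0.0]
opening: 0.449
```

Call:
move_arm --turn '[[0,0,0],[0,0,0],[0,0,0],[0,0,0],[0,0,0],[0,0,0],[0,0,0],[0,0,0],[0,0,0],[0,0,0]]' --dp '[[0.2,-0.95,0],[0.2,-0.95,0],[0.3,-0.95,0],[0.4,-0.95,0],[0.6,-0.95,0],[0.7,-0.95,0],[0.7,-0.95,0],[0.7,-0.95,0],[0.7,-0.95,0],[0.7,-0.95,0]]' --jaw '[1,1,1,1,1,1,1,1,1,1]'

```text
clock: 66.05
tool_pos: [0.3675, -0.3079, 0.1493]
eef_rot: [-0.041, 0.999, -0.0, 0.001]
contact_force: [0.5, -0.6, -1.1]
opening: 0.448
```

```bash
python3 -c "
from h import *
plan([.344,-.36,.15],184.6);st()"
```

```text
t 66.05 p [ 0.3675 -0.3079  0.1493] yaw -175.36 tilt [ 0.11 -0.05] open 0.448 F [ 0.5 -0.6 -1.1]
turn units [-0.0002  0.0003  0.0001] rows>= 1
shift units (tool axes after turn) [ 1.1  -2.   -0.03] rows>= 3
t 66.05 p [ 0.3675 -0.3079  0.1493] q [-4.050e-02  9.992e-01 -5.000e-04  9.000e-04] F [ 0.5 -0.6 -1.1] open 0.448
joints [ 1.029  0.736 -0.699  2.068  0.818  0.633  1.414]
```

Call:
move_arm --turn '[[0,0,0],[0,0,0],[0,0,0],[0,0,0],[0,0,0]]' --dp '[[0.37,-0.67,0],[0.37,-0.67,0],[0.36,-0.66,0],[0,0,0],[0,0,0]]' --jaw '[1,1,1,1,1]'

```text
clock: 66.47
tool_pos: [0.3447, -0.3593, 0.1491]
eef_rot: [-0.039, 0.999, -0.0, 0.001]
contact_force: [-0.4, 0.5, -1.3]
opening: 0.452
```

```bash
python3 -c "
from h import *
plan([.344,-.36,.0187],184.6);snap('wrist','w25')"
```

```text
t 66.47 p [ 0.3447 -0.3593  0.1491] yaw -175.51 tilt [ 0.12 -0.03] open 0.452 F [-0.4  0.5 -1.3]
turn units [-0.0001  0.0003 -0.0003] rows>= 1
shift units (tool axes after turn) [ 0.03 -0.03  5.22] rows>= 6
```

View pics/w25.png

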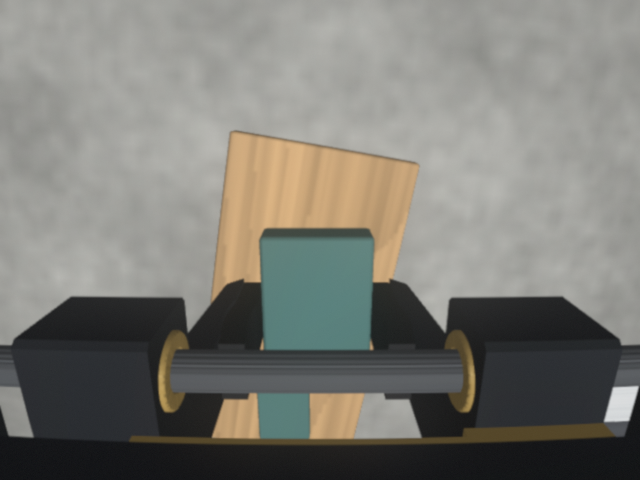

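Call:
move_arm --turn '[[0,0,0],[0,0,0],[0,0,0],[0,0,0],[0,0,0],[0,0,0],[0,0,0],[0,0,0],[0,0,0],[0,0,0]]' --dp '[[0,0,0.4],[0,0,0.8],[0,0,0.8],[0,0,0.8],[0,0,0.8],[0,0,0.7],[0,0,0.5],[0,0,0.2],[0,0,0.1],[0,0,0]]' --jaw '[1,1,1,1,1,1,1,1,1,1]'

```text
clock: 67.35
tool_pos: [0.3461, -0.3582, 0.0216]
eef_rot: [-0.041, 0.999, -0.0, 0.001]
contact_force: [-0.1, -0.1, -0.1]
opening: 0.451
```

```bash
python3 -c "
from h import *
plan([.344,-.36,.0187],184.6);st()"
```

```text
t 67.35 p [ 0.3461 -0.3582  0.0216] yaw -175.28 tilt [ 0.12 -0.01] open 0.451 F [-0.1 -0.1 -0.1]
turn units [-0.0001  0.0003  0.0003] rows>= 1
shift units (tool axes after turn) [ 0.09 -0.07  0.12] rows>= 1
t 67.35 p [ 0.3461 -0.3582  0.0216] q [-4.120e-02  9.992e-01 -2.000e-04  1.100e-03] F [-0.1 -0.1 -0.1] open 0.451
joints [ 0.983  0.949 -0.451  2.071  1.149  0.398  1.244]
```

Call:
move_arm --turn '[[0,0,0],[0,0,0],[0,0,0],[0,0,0],[0,0,0],[0,0,0],[0,0,0],[0,0,0],[0,0,0],[0,0,0]]' --dp '[[0.08,-0.07,0],[0,0,0.07],[0,0,0.05],[0,0,0],[0,0,0],[0,0,0],[0,0,0],[0,0,0],[0,0,-0.4],[0,0,-0.8]]' --jaw '[1,1,1,1,-0.2,-0.2,-0.2,-0.2,-0.2,-0.2]'

```text
clock: 68.18
tool_pos: [0.3428, -0.3601, 0.0478]
eef_rot: [-0.041, 0.999, 0.001, -0.0]
contact_force: [0.2, -0.2, -0.1]
opening: 0.603
```

Call:
move_arm --turn '[[0,0,0],[0,0,0],[0,0,0],[0,0,0],[0,0,0],[0,0,0]]' --dp '[[0,0,-0.9],[0,0,-0.9],[0,0,-0.9],[0,0,-0.9],[0,0,0],[0,0,0]]' --jaw '[-0.4,-0.4,-0.4,-0.4,-0.4,-0.4]'

```text
clock: 68.68
tool_pos: [0.3438, -0.3614, 0.1397]
eef_rot: [-0.04, 0.999, -0.001, 0.002]
contact_force: [-0.0, 0.1, -0.5]
opening: 0.697
```

```bash
python3 -c "
from h import *
snap('wrist','w26');tiles('w26',.028);plan2([.4147,-.0198,.15],184.6,11.5)"
```

```text
px [285. 415.] xy [ 0.4901 -0.3726] size [37.8 39.3] longyaw 5.0
px [301. 321.] xy [ 0.411  -0.3658] size [37.7 42.2] longyaw 4.6
px [317. 224.] xy [ 0.3417 -0.3606] size [37.7 53.7] longyaw 4.7
t 68.73 p [ 0.3431 -0.361   0.1387] open 0.702 F [ 0.4 -0.3 -0.4] q6 0.649
turn [-0.0003  0.0323 -0.    ] shift [-3.78 13.38 -1.23] world up in tool [ 0.199  0.    -0.98 ] press+x in tool [-0.98  -0.    -0.199]
```

View pics/w26.png

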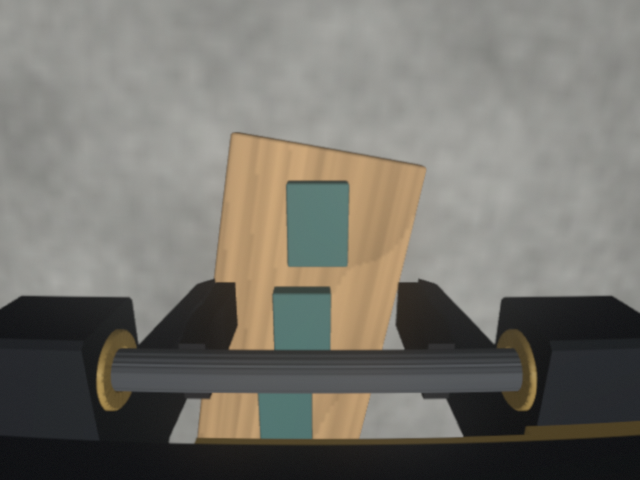

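All three tiles lie flat on the board. Back to the knob to push the empty bed home.

Call:
move_arm --turn '[[0,0,0],[0,0,0],[0,0,0],[0,0,0],[0,0,0],[0,0,0],[0,0,0],[0,0,0],[0,0,0],[0,0,0]]' --dp '[[-0.4,0.6,-0.3],[-0.5,0.9,-0.3],[-0.5,0.9,0],[-0.4,0.9,0],[-0.3,0.9,0],[-0.3,0.9,0],[-0.3,0.9,0],[-0.3,0.9,0],[-0.3,0.9,0],[-0.2,0.9,0]]' --jaw '[-0.5,-0.5,-0.5,-0.5,-0.5,-0.5,-0.5,-0.5,-0.5,-0.5]'

```text
clock: 69.57
tool_pos: [0.4129, -0.1356, 0.1527]
eef_rot: [-0.041, 0.999, -0.0, 0.0]
contact_force: [0.6, 0.9, 0.5]
opening: 0.75
```

Call:
move_arm --turn '[[0,0,0],[0,0,0],[0,0.011,0],[0,0.011,0],[0,0.01,0],[0,0,0],[0,0,0],[0,0,0]]' --dp '[[-0.2,0.95,0],[-0.2,0.95,0],[-0.1,0.95,0],[0,0.95,0],[0,0.9,0],[0,0,0],[0,0,0],[0,0,0]]' --jaw '[-0.5,-0.5,-0.5,-0.5,-0.5,-0.5,-0.5,-0.5]'

```text
clock: 70.23
tool_pos: [0.415, -0.0198, 0.1528]
eef_rot: [-0.04, 0.994, -0.005, -0.1]
contact_force: [0.4, -0.5, -0.4]
opening: 0.75
```

```bash
python3 -c "
from h import *
plan2([.4147,-.0198,.10],184.6,11.5);snap('wrist','w27');print(w2p('w27',[.4185,-.0195,.066]))"
```

```text
t 70.23 p [ 0.415  -0.0198  0.1528] open 0.75 F [ 0.4 -0.5 -0.4] q6 0.788
turn [-0.0004 -0.      0.    ] shift [-0.41  0.    2.07] world up in tool [ 0.199  0.    -0.98 ] press+x in tool [-0.98  -0.    -0.199]
[[315.39291815 274.94701118]]
```

View pics/w27.png

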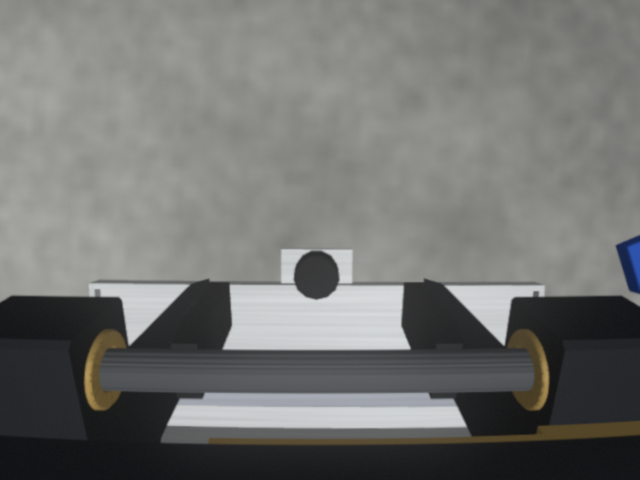

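Call:
move_arm --turn '[[0,0,0],[0,0,0],[0,0,0],[0,0,0],[0,0,0],[0,0,0],[0,0,0],[0,0,0],[0,0,0],[0,0,0]]' --dp '[[-0.16,0,0.8],[-0.16,0,0.8],[-0.16,0,0.8],[-0.15,0,0.75],[-0.14,0,0.7],[-0.11,0,0.52],[0,0,0],[0,0,0],[0,0,0],[0,0,0]]' --jaw '[-0.5,-0.5,-0.5,-0.5,-0.5,-0.5,1,1,1,1]'

```text
clock: 71.12
tool_pos: [0.4163, -0.0194, 0.0431]
eef_rot: [-0.04, 0.994, -0.005, -0.099]
contact_force: [-0.3, 0.6, 0.2]
opening: 0.474
```

Call:
move_arm --turn '[[0,0,0],[0,0,0],[0,0,0],[0,0,0],[0,0,0]]' --dp '[[0,0,0],[0,0,0],[0,0,0],[0,0,0],[0,0,0]]' --jaw '[1,1,1,1,1]'

```text
clock: 71.53
tool_pos: [0.4164, -0.0199, 0.0428]
eef_rot: [-0.04, 0.994, -0.006, -0.099]
contact_force: [0.9, -2.7, 6.2]
opening: 0.311
```

```bash
python3 -c "
from h import *
plan2([.519,-.0114,.040],184.6,0)"
```

```text
t 71.53 p [ 0.4164 -0.0199  0.0428] open 0.311 F [ 0.9 -2.7  6.2] q6 0.553
turn [-0.0005 -0.0315 -0.    ] shift [-4.12  0.01  0.11] world up in tool [ 0.  0. -1.] press+x in tool [-1. -0.  0.]
```

Call:
move_arm --turn '[[0,0,0],[0,0,0],[0,0,0],[0,0,0],[0,-0.0063,0],[0,-0.0063,0],[0,-0.0063,0],[0,-0.0063,0],[0,-0.0063,0],[0,0,0]]' --dp '[[-0.15,0,-0.03],[-0.3,0,-0.06],[-0.3,0,-0.06],[-0.3,0,-0.06],[-0.3,0,-0.05],[-0.3,0,-0.04],[-0.3,0,-0.03],[-0.3,0,-0.02],[-0.3,0,-0.01],[-0.3,0,0]]' --jaw '[1,1,1,1,1,1,1,1,1,1]'

```text
clock: 72.37
tool_pos: [0.4845, -0.0148, 0.0418]
eef_rot: [-0.041, 0.999, -0.003, -0.002]
contact_force: [-3.8, -2.2, 5.5]
opening: 0.306
```

Call:
move_arm --turn '[[0,0,0],[0,0,0],[0,0,0],[0,0,0],[0,0,0],[0,0,0],[0,0,0],[0,0,0],[0,0,0]]' --dp '[[-0.3,0,0],[-0.3,0,0],[-0.3,0,0],[-0.2,0,0],[-0.15,0,0],[-0.1,0,0],[-0.1,0,0],[-0.05,0,0],[0,0,0]]' --jaw '[1,1,1,1,1,1,1,1,1]'

```text
clock: 73.12
tool_pos: [0.5189, -0.0121, 0.0418]
eef_rot: [-0.04, 0.999, -0.003, -0.006]
contact_force: [-12.8, -2.7, 17.3]
opening: 0.311
```

```bash
python3 -c "
from h import *
plan2([.519,-.0114,.040],184.6,0);st()"
```

```text
t 73.12 p [ 0.5189 -0.0121  0.0418] open 0.311 F [-12.8  -2.7  17.3] q6 0.479
turn [-0.0009 -0.0019 -0.    ] shift [-0.    0.03  0.07] world up in tool [ 0.  0. -1.] press+x in tool [-1. -0.  0.]
t 73.1167 p [ 0.5189 -0.0121  0.0418] q [-0.0401  0.9992 -0.003  -0.0057] F [-12.8  -2.7  17.3] open 0.311
joints [ 0.217  0.926 -0.481  1.994  0.95   0.479  0.667]
```

At the home stop (12.8 N, 99 mm travel). Releasing, rising clear and checking.

Call:
move_arm --turn '[[0,0,0],[0,0,0],[0,0,0],[0,0,0],[0,0,0],[0,0,0]]' --dp '[[0,0,0],[0,0,0],[0,0,0],[0,0,0],[0,0,0],[0,0,0]]' --jaw '[1,-0.5,-0.5,-0.5,-0.5,-0.5]'

```text
clock: 73.62
tool_pos: [0.5256, -0.0099, 0.0414]
eef_rot: [-0.04, 0.999, -0.0, -0.0]
contact_force: [-0.0, -0.2, 0.5]
opening: 0.663
```

Call:
move_arm --turn '[[0,0,0],[0,0,0],[0,0,0],[0,0,0],[0,0,0],[0,0,0],[0,0,0],[0,0,0],[0,0,0],[0,0,0]]' --dp '[[0.1,0,-0.5],[0.1,0,-0.9],[0.1,0,-0.9],[0.2,0,-0.9],[0.2,0,-0.9],[0.2,0,-0.9],[0.2,0,-0.9],[0.2,0,-0.9],[0,0,-0.9],[0,0,0]]' --jaw '[-0.5,-0.5,-0.5,-0.5,-0.5,-0.5,-0.5,-0.5,-0.5,-0.5]'

```text
clock: 74.45
tool_pos: [0.4945, -0.0116, 0.2383]
eef_rot: [-0.041, 0.999, -0.0, 0.003]
contact_force: [0.2, 1.7, 1.0]
opening: 0.752
```

```bash
python3 -c "
from h import *
st();snap('wrist','w28');snap('top','t9');snap('side','s9');tiles('t9',.028,50,500);tiles('s9',.028)
print(p2w('w28',[(316,246)],.066),w2p('w28',[.5175,-.0118,.066]))
crop('t9',275,180,495,320,'ct9',3.6)"
```

```text
t 74.45 p [ 0.4945 -0.0116  0.2383] q [-4.060e-02  9.992e-01 -5.000e-04  3.100e-03] F [0.2 1.7 1. ] open 0.752
joints [ 0.419  0.614 -0.787  1.939  0.59   0.828  0.961]
px [456. 274.] xy [ 0.4191 -0.3676] size [35.9 45.8] longyaw 179.4
px [458. 251.] xy [ 0.4947 -0.3743] size [36.1 46.3] longyaw 179.4
px [184. 228.] xy [0.5808 0.5305] size [49.4 66.4] longyaw 1.0
px [232. 201.] xy [0.6682 0.3697] size [57.4 63.2] longyaw 89.4
[[ 0.5254161  -0.00885277  0.066     ]] [[313.12743043 236.28078473]]
```

View pics/w28.png

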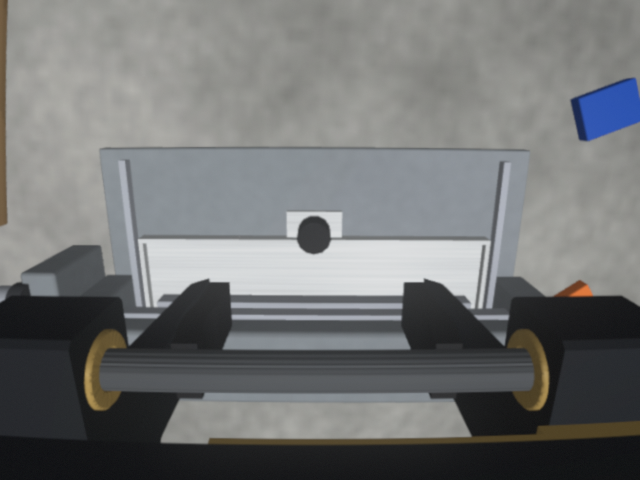

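View pics/s9.png

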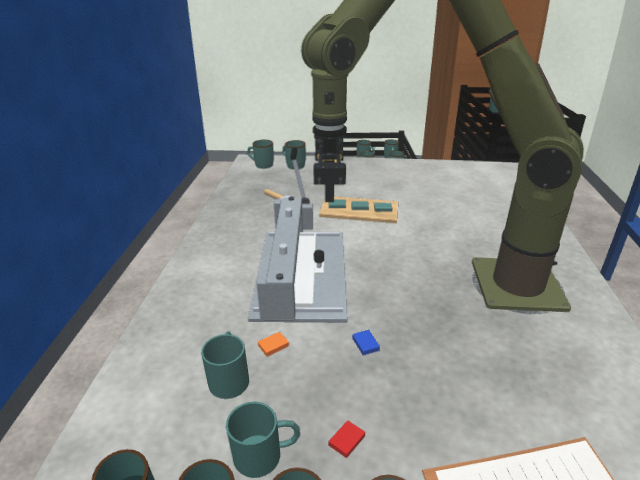

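View pics/t9.png

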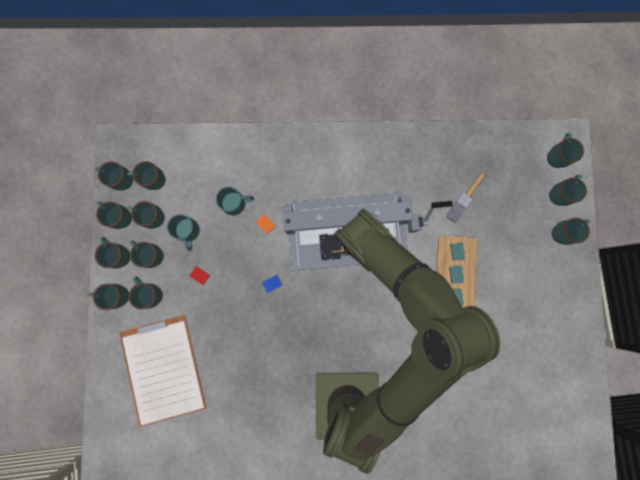

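Side view shows the three tiles spaced on the board at (338,204), (360,206) and (383,207), the lever upright and the mugs and brush unmoved. Wrist view has the knob at (314,235) against a predicted (313,236) for home. One last crop, then hand in.

```bash
python3 -c "
from h import *
crop('s9',255,140,415,260,'cs9',5)"
```

```text
(no output)
```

View pics/cs9.png

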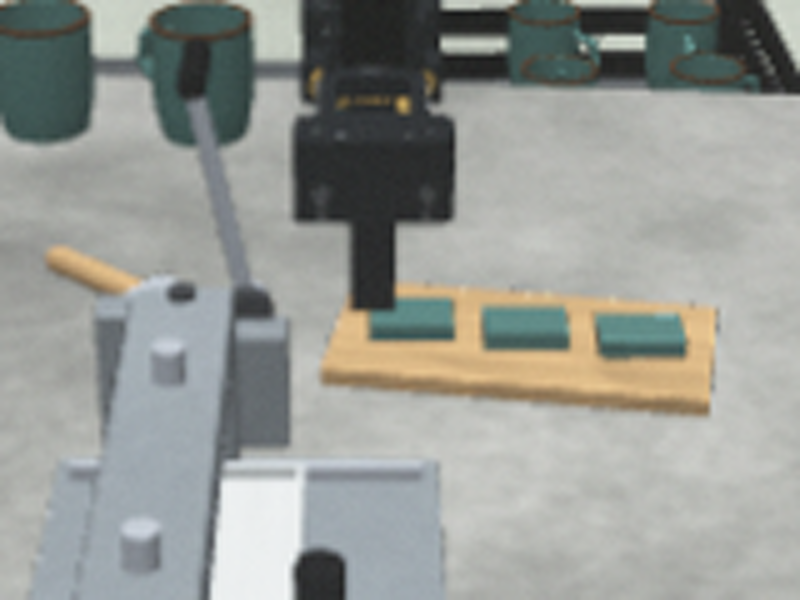

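Call:
move_arm --turn '[[0,0,0],[0,0,0],[0,0,0]]' --dp '[[0,0,0],[0,0,0],[0,0,0]]' --jaw '[-0.5,-0.5,-0.5]'

```text
clock: 74.85
tool_pos: [0.4925, -0.0125, 0.2331]
eef_rot: [-0.041, 0.999, -0.001, -0.001]
contact_force: [-0.4, -0.4, -0.3]
opening: 0.747
```

The crop shows the three tiles flat and separate on the board, the bed home and the lever at rest. Handing in.

```bash
python3 -c "
from plant import r
print(r.finish_job())"
```

```text
the job is handed in; nothing more can be done
None
```

I ran the whole sequence and handed the job in at about 75 s. No verdict is reported, so what follows is from my own checks.

**What I did:** I pulled the bed out to its stop and laid the three teal tiles across the rail. I pushed the bed home, swung the lever to its stop and guided it back. Then I pulled the bed out again, moved the tiles onto the board and pushed the empty bed home.

**Tiles:**
- **On the rail:** each was within about 2 mm of the centre line and square to it, and the two I re-measured after the stroke had not moved.
- **On the board:** all three lie flat and apart at about (0.492, -0.373), (0.417, -0.365) and (0.342, -0.361).

**Final state:**
- **Bed:** about 99 mm of travel to a firm stop both times I pushed it home. The knob appeared within 1–2 pixels of where home should put it.
- **Lever and robot:** the lever looks at rest, the same as before the stroke, and the gripper touches nothing.
- **Mugs and brush:** they look unmoved.

**What disagreed or went less cleanly:**
- **Cameras:** the top and side cameras differed by about 1 cm in y, so I relied on the wrist camera.
- **First pull:** joint 6 came close to its lower limit (0.042 against 0.04), so I leaned the hand about 11° to finish it.
- **Lever stop:** the grip slid a few millimetres on the bar. I judged the stop from rising force with no further motion, plus an image estimate of about 1.07–1.1 rad.

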